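# Put the slate tags away in the bifold cupboard

### The job

Put the slate tags away: pull the bench cupboard's bifold door fully open by its handle, so that both panels fold flat against each other, pull the tray inside fully out, and lay every slate from the potting board in it. Slide each slate over the board's open front edge and pick it up by the overhanging end instead of prising it up from the board. Then push the loaded tray fully home, shut the door flat, swing the brass latch down until it rests in its catch, and leave everything else on the bench where it is.

Things in the scene. Friction and masses are not known exactly. Their poses are not given: they have to be found in the camera images.
- cupboard: Fixed cream cupboard, 444 wide (y), 254 deep (x), 260 high, at a small yaw. Origin: on the bench, in the plane of the shut door's outer face, middle of the door opening (y -180 to 180). +x into the cupboard, +y to the robot's left, z up. Brown roof board z 242-260, its front edge at x 17, just behind the door. A post fills y -220 to -182, flush with the shut door.
- door (a joint): Angle q of the jamb panel, rad: 0 shut flat, 1.5 folded (stop). Two louvred panels, each 180 wide, 16 thick, z 12-252. Jamb panel turns about the line of door_jamb; the fold comes out at cupboard x = 16 - 180 sin q, y = 180 - 180 cos q. The other panel's far end runs in the track below, so that panel turns +q about z. Stays where left; 1 to 2 N at the handle.
- door_jamb (a point): Pivot line of the jamb panel (inner face of the door, left end): cupboard x 16, y 180 mm. The point lies at bench height and is fixed to the cupboard.
- door_handle (a point): Handle of the leading (right) panel: upright round dark steel bar, 12 mm thick, z 106-225, joined to the panel by two thin posts. Point: on its axis, 12 mm below its top. When shut at cupboard x -36, y -35, that is 36 mm off the panel's face, 35 mm from the fold. The point turns with the leading panel: x through the panel from outside to inside, y along the panel to the fold.
- tray (a joint): How far the tray is pulled out, m: 0 home, 0.165 fully out (stop). Slides along the cupboard's -x, about 2 N, stays where left. The shut door covers it; with the door folded back the way is clear.
- tray_tab (a point): Centre of the dark wooden pull tab on the tray's front, 24 (x) x 14 (y) x 32 mm (z), 90 mm above the bench, cupboard y -60. Home, it lies 33 mm behind the door's face plane under the roof board (underside z 242, front edge 16 mm ahead of it): pinch its two sides with fingers tilted 30 to 45 degrees, pointing down and into the cupboard.
- tray_floor (a point): Centre of the tray's inner floor, 78 mm above the bench; x into the cupboard. Inside 168 (x) x 188 (y); side and back walls rise 30 mm, the front 40 mm above the floor.
- latch (a joint): Angle of the brass latch bar, rad: 0 level in its catch, 1.57 upright, more leans right, away from the door; stop at 2.0. Turns about the cupboard's x axis at latch_pivot. Stays where put; 0.5 N at the tip moves it. Bar 8 (x) x 12 mm, 90 long, ball of 16 mm at the tip.
- latch_pivot (a point): The latch's pivot on the front of the right-hand post: 14 mm in front of the face, 200 mm above the bench, cupboard y -200.
- latch_tip (a point): Centre of the ball at the latch's tip, 90 mm from the pivot. Down, the bar points left (+y) and lies in a small open-topped brass catch on the leading panel at cupboard y -162, which stands out 27 mm.
- board: Fixed light wooden potting board, 280 deep (x), 240 wide (y). Flat top 45 mm above the bench, 12 thick, battens below set back 30 from the front. Upstands 10 thick, 30 high at the back and both sides (inside 270 x 220); front edge, towards the robot, open. Origin: on the bench below the middle of the front edge (its x = 0); x away from the robot.
- slate1: Dark grey slate tag 1 of up to three (None at the start: absent), 120 (its x) x 45 (its y) x 5 mm, 70 g, lying flat on the board beside its neighbours, some 15 mm apart, long side across the front edge. Origin: centre of its underside. A small brass eyelet marks its +x end.
- slate2: Dark grey slate tag 2 of up to three (None at the start: absent), 120 (its x) x 45 (its y) x 5 mm, 70 g, lying flat on the board beside its neighbours, some 15 mm apart, long side across the front edge. Origin: centre of its underside. A small brass eyelet marks its +x end.
- slate3: Dark grey slate tag 3 of up to three (None at the start: absent), 120 (its x) x 45 (its y) x 5 mm, 70 g, lying flat on the board beside its neighbours, some 15 mm apart, long side across the front edge. Origin: centre of its underside. A small brass eyelet marks its +x end.
- pot: Navy enamel pot, 120 wide, 110 high; bystander. Origin: centre of its underside.
- trowel: Transplanting trowel lying flat, ash handle, 260 long (its x) and 33 high; bystander. Origin: under the middle.
- seedtray: Clear plastic seed tray, 140 x 100 x 45; bystander. Origin: centre of its underside.
- planter: Stainless steel bulb planter standing up, tube 62 wide, wooden cross handle, 221 high; bystander. Origin: centre of its underside.
- claypots: Nested terracotta pots, 106 wide, 120 high; bystander. Origin: centre of its underside.
- feed: Green plant-food bottle, 70 wide, 190 high; bystander. Origin: centre of its underside.
Not all that is in view belongs to the job. Leave any green look-alike of the slate1 alone. What is shaped like the slate2 but turquoise is not meant.

How it is judged:
By the outcome, as a careful person would: the job done as asked, in the order asked, and still so for the second after the job is handed in, with the robot touching nothing.
Of slate1, slate2, slate3 only 2 to 3 are there at a start; the rules pass over those that are not, and their reading is None.
At some moment in a run one of slate1, slate2, slate3 may be knocked a few centimetres aside while the robot is not near it.
It also fails if it takes over 210 s, if anything falls off the work surface, if the arm or the gripper's body presses on something with over 40 N, if the wrist force passes 120 N, or if a joint passes its speed limit or range.

### The arm

A 7-joint arm with a two-finger parallel gripper is mounted at the origin on the work surface. World frame = base frame: x ahead of the robot, y to its left, z up, the work surface at z = 0. Lengths are in m, angles in rad, forces in N, time in s.
With the tool pointing down it reaches from about 0.425 to 0.925 m from the base axis. Payload 6.8 kg.
Tool frame: the origin (TCP) lies midway between the tips of the shut fingers; the grasp point (between the pads) lies 19 mm behind it; x points along the fingers, z is the direction in which the jaws open and shut, and the axes are right-handed (so a half turn about x gives the same grasp; the last joint's range is limited). The gripper opens to 85 mm and grips with 20 to 120 N. Pads are 22 mm wide; open, the fingers measure 114 mm over their backs; the gripper's body (76 mm by 85 mm) begins 54 mm behind the grasp point. The pads swing forward as they close: fully open they stand 13 mm farther back than shut.
Start: joints at [1.179, 0.477, 0.022, 1.555, -0.011, 1.109, -0.083], TCP at [0.189, -0.648, 0.207] pointing down, gripper open.
Joint ranges: [-2.96, 2.96], [-0.34, 2.1], [-1.41, 1.46], [0.24, 2.44], [-1.37, 4.51], [0.17, 1.92], [-2.96, 2.96]. Speed limits (rad/s): [2.39, 2.39, 3.14, 3.14, 3.14, 3.14, 3.14].

### API

Orientations are given as a unit quaternion [w, x, y, z].
In Python, from station import bot gives the robot as it stands. The module is installed in compiled form; this text tells all that it offers.
- The arm moves only by the shell command python3 -m jog 'ROWS' [FORCE]. ROWS is text: rows parted by semicolons, each of 7 numbers parted by spaces: the shift along the tool's x, y, z in mm, then the turn, a rotation vector about the tool's x, y, z in units of 6 degrees (1.0 is 6 degrees), then the finger opening in mm, from 0 to 85.4. A call has 1 to 5 rows; each row shifts and turns the commanded pose from where the row before left it, along the tool's axes as they then stand; what a row does not reach is not made up. A row lasts 1/10 s, in which the tool goes at most 50 mm and 8.59 degrees, less where a joint would pass 70% of its speed; a pose out of reach is approached as far as the arm can. A call with a gripper value outside its range is refused whole. The fingers move at their own pace and stop on an object; FORCE is the grip in N (left out, the last holds). Time passes only in rows, so rows that do not move let the fingers close. It gives the time, the measured TCP pose, the force and the opening at its end, in the units of the state.
- bot.get_obs(): the state, without advancing time (a new reading comes with each control period).
- bot.read_camera(name): name is "scene" or "top" or "wrist"; returns (picture, depth): 400x640x3 uint8, red, green, blue; 400x640 float32, m along the optical axis (not along the pixel's ray), 0 where there is no reading.
- bot.calibration(name): a dict with "fx", "fy", "cx", "cy" (pixels), "D" ([k1, k2, p1, p2, k3] as OpenCV has them; the pictures are not rectified), "T" (4x4, takes a point from camera to world coordinates). Camera axes: x right, y up, looking along -z (the intrinsics and any distortion apply to the point x, -y, -z); pixel columns grow to the right and rows downward; lengths in m; the calibration is good to about 2 mm. A picture is of the moment at which its call begins: read the wrist's pose just before it. calibration takes no time and is no camera call; for the wrist camera it gives the pose at the moment of the call.
- bot.hand_in(): hands the job in, once; it reports no verdict.
The state is a dict: "t": time; "q": joint angles; "joint_vel": joint speeds; "joint_torque": joint torques, N m; "eef_pos": TCP position; "tool_rot": TCP orientation; "contact_force": force on the tool from outside, world axes, zero at the start; "torque": the same for the moment, N m; "gripper_width": opening from 0.0 (shut) to 1.0 (fully open).
Only numpy, scipy, OpenCV 4.12 (cv2) and the standard library are available. Lean on these libraries where they do the work, as an engineer would, in place of code of your own. Each camera call takes 0.05 s, during which the arm holds its last target.

## Working session

There is one attempt and no reset: what is moved stays moved. The work goes in short steps, Python scripts to look and compute and a shell command to move; the robot and the scene stay as the last step left them, time stands still between calls to the robot, and variables do not carry over. Pictures are saved under pics/ and viewed, and the job is handed in when it is done.

```bash
mkdir -p pics; ls; python3 - <<'E'
from station import bot
import cv2,numpy as np
o=bot.get_obs();print(o)
for n in ["scene","top","wrist"]:
    c=bot.calibration(n);print(n,c['fx'],c['fy'],c['cx'],c['cy'],c['D'],np.round(c['T'],3).tolist())
    p,d=bot.read_camera(n);cv2.imwrite(f'pics/{n}0.png',p[:,:,::-1]);np.save(f'pics/{n}0.npy',d);print((d>0).mean())
E
```

```text
pics
{'t': 0.0, 'q': array([ 1.17888037,  0.47778745,  0.02233175,  1.55646364, -0.01152987,
        1.10929138, -0.08312254]), 'joint_vel': array([-2.16187790e-04,  9.54328962e-04, -5.08125393e-04,  8.23712887e-04,
        3.75499344e-04,  9.43418228e-05,  5.85456364e-04]), 'joint_torque': array([-8.34118055e-05, -5.96450758e+01,  1.60782259e+00, -2.81188881e+01,
        1.24867281e-02,  9.47058492e-03, -5.46988034e-06]), 'eef_pos': array([ 0.18883047, -0.64738123,  0.20582893]), 'tool_rot': array([ 0.56515145,  0.424616  ,  0.5662251 , -0.42390356]), 'contact_force': array([ 0.94321336, -0.14343878, -0.10854154]), 'torque': array([-0.03657355, -0.04844789,  0.02043133]), 'gripper_width': 0.9981705491471813}
scene 422.8207068781225 422.8207068781225 324.43826699416627 204.08480606320276 [0.02452785 0.         0.         0.         0.        ] [[-1.0, 0.019, -0.004, 0.557], [-0.018, -0.812, 0.584, 0.911], [0.008, 0.584, 0.812, 1.438], [0.0, 0.0, 0.0, 1.0]]
0.99585546875
top 492.6820377691631 492.6820377691631 329.4391859346287 201.16461896408674 [-0.07260259  0.          0.          0.          0.        ] [[-0.01, 0.986, -0.168, 0.285], [-1.0, -0.009, 0.003, -0.001], [0.001, 0.168, 0.986, 1.855], [0.0, 0.0, 0.0, 1.0]]
0.99609375
wrist 337.1456292107831 337.1456292107831 320.26460369016564 198.99849012933797 [-0.03599801  0.          0.          0.          0.        ] [[0.282, 0.919, 0.274, 0.258], [-0.96, 0.27, 0.079, -0.627], [-0.001, -0.286, 0.958, 0.373], [0.0, 0.0, 0.0, 1.0]]
0.99605078125
```

View pics/scene0.png

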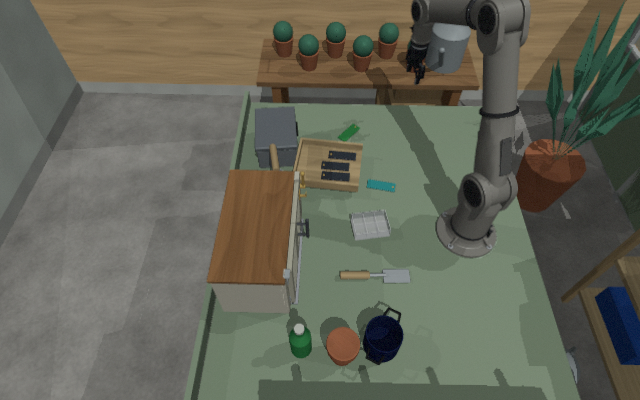

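View pics/top0.png

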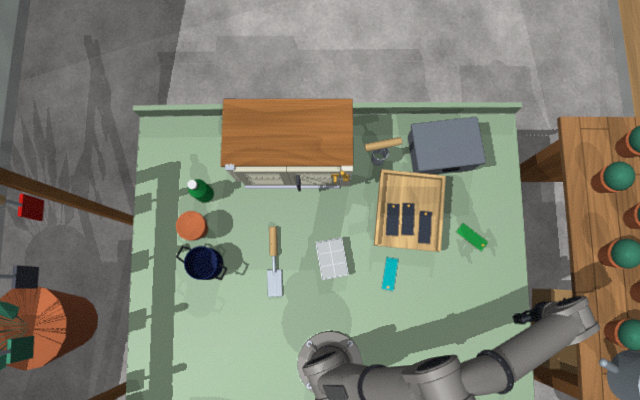

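View pics/wrist0.png

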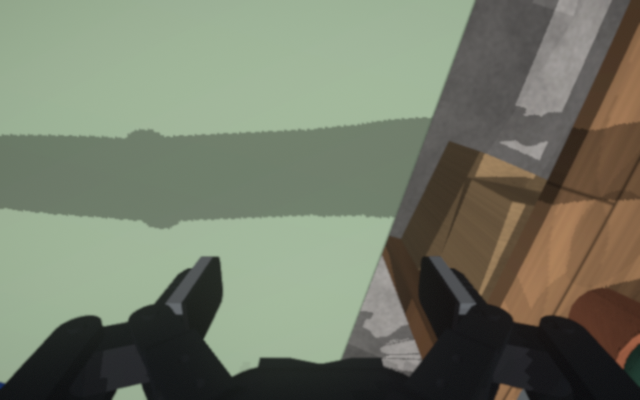

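```bash
cat > h.py <<'E'
from station import bot
import cv2,numpy as np,sys
from scipy.spatial.transform import Rotation as R
np.set_printoptions(precision=4,suppress=True)
def grab(n,tag=None):
    c=bot.calibration(n);p,d=bot.read_camera(n)
    if tag: cv2.imwrite(f'pics/{tag}.png',p[:,:,::-1]);np.savez(f'pics/{tag}.npz',p=p,d=d,**{k:np.array(v) for k,v in c.items()})
    return p,d,c
def load(tag):
    z=np.load(f'pics/{tag}.npz');c={k:z[k] for k in ['fx','fy','cx','cy','D','T']};return z['p'],z['d'],c
def rays(c,uv):
    uv=np.asarray(uv,float).reshape(-1,1,2)
    K=np.array([[c['fx'],0,c['cx']],[0,c['fy'],c['cy']],[0,0,1.]])
    n=cv2.undistortPoints(uv,K,np.array(c['D'],float)).reshape(-1,2)
    v=np.c_[n[:,0],-n[:,1],-np.ones(len(n))]
    return c['T'][:3,3],v@c['T'][:3,:3].T   # scaled: t = optical depth
def plane(c,uv,z):
    o,v=rays(c,uv);t=(z-o[2])/v[:,2];return o+v*t[:,None]
def dep(c,d,uv):
    o,v=rays(c,uv);uv=np.asarray(uv).reshape(-1,2).astype(int);t=d[uv[:,1],uv[:,0]];return o+v*t[:,None]
def cloud(c,d):
    H,W=d.shape;u,v=np.meshgrid(np.arange(W),np.arange(H));return dep(c,d,np.c_[u.ravel(),v.ravel()]).reshape(H,W,3)
def proj(c,P):
    P=np.asarray(P,float).reshape(-1,3);q=(P-c['T'][:3,3])@c['T'][:3,:3];q=q*[1,-1,-1]
    K=np.array([[c['fx'],0,c['cx']],[0,c['fy'],c['cy']],[0,0,1.]])
    return cv2.projectPoints(q,np.zeros(3),np.zeros(3),K,np.array(c['D'],float))[0].reshape(-1,2)
def rot():
    w,x,y,z=bot.get_obs()['tool_rot'];return R.from_quat([x,y,z,w])
def axes(xd,zd):
    "tool rotation with fingers along xd, jaw axis near zd"
    x=np.array(xd,float);x/=np.linalg.norm(x);z=np.array(zd,float);z-=x*(x@z);z/=np.linalg.norm(z)
    return R.from_matrix(np.c_[x,np.cross(z,x),z])
def to(p,r=None,near=True):
    "print tool-frame shift mm and rotvec (6deg units) to go from the present pose to p,r"
    o=bot.get_obs();r0=rot();s=r0.inv().apply(np.array(p)-o['eef_pos'])*1000
    rv=np.zeros(3)
    if r is not None:
        c=[r,r*R.from_rotvec([np.pi,0,0])] if near else [r]
        rv=min([(r0.inv()*k).as_rotvec() for k in c],key=np.linalg.norm)
    u=np.degrees(rv)/6
    print('shift',s.round(1),'turn',u.round(2),'rows>=',np.ceil(max(np.linalg.norm(s)/50,np.linalg.norm(u)*6/8.59)))
    return s,u
def st():
    o=bot.get_obs();m=rot().as_matrix();print('t',round(o['t'],2),'tcp',o['eef_pos'],'x',m[:,0].round(3),'z',m[:,2].round(3),'F',o['contact_force'].round(1),'w',round(o['gripper_width']*85.4,1),'q',o['q'].round(2))
def crop(tag,u0,v0,u1,v1,k,out):
    p=load(tag)[0];cv2.imwrite(f'pics/{out}.png',cv2.resize(p[v0:v1,u0:u1,::-1],None,fx=k,fy=k,interpolation=cv2.INTER_CUBIC))
E
python3 - <<'E'
from h import *
grab('scene','s1');grab('top','t1')
crop('t1',215,95,375,215,5,'t1c');crop('t1',360,160,500,300,4,'t1d');crop('s1',200,150,360,320,3,'s1c')
E
```

```text
(no output)
```

View pics/t1c.png

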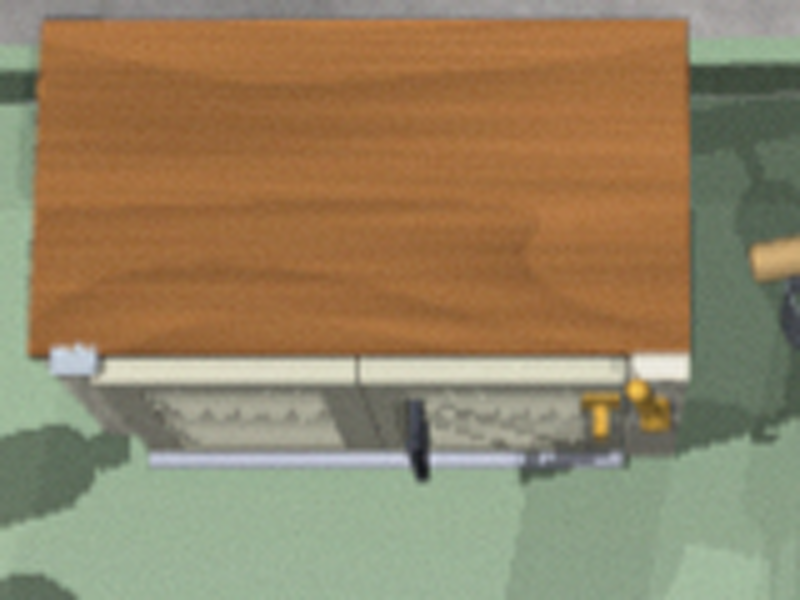

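View pics/t1d.png

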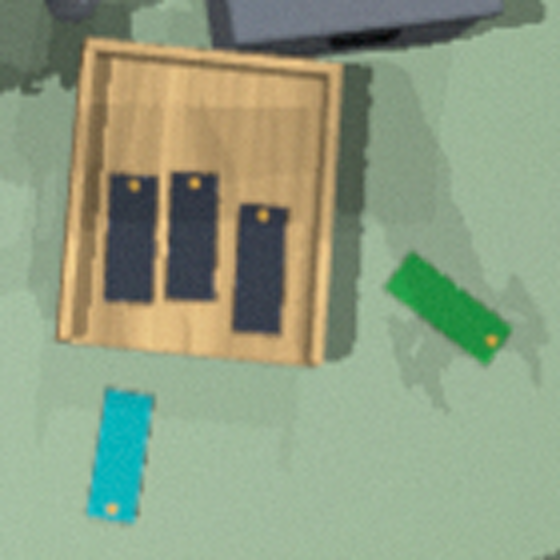

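View pics/s1c.png

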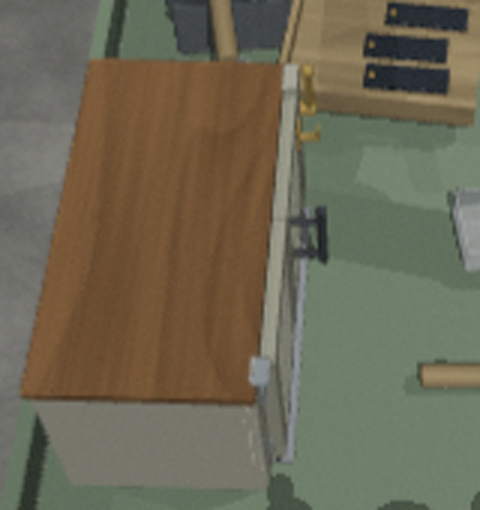

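```bash
python3 - <<'E'
from h import *
for tag in ['t1','s1']:
    p,d,c=load(tag);P=cloud(c,d)
    m=(abs(P[...,2]-0.26)<0.006)&(P[...,0]>0.55)
    hsv=cv2.cvtColor(p,cv2.COLOR_RGB2HSV);m&=(hsv[...,1]>110)
    n,l,s,_=cv2.connectedComponentsWithStats(m.astype(np.uint8));k=1+np.argmax(s[1:,4]);m=l==k
    v,u=np.nonzero(m);W=plane(c,np.c_[u,v],0.26)
    r=cv2.minAreaRect((W[:,:2]*1000).astype(np.float32));print(tag,'roof z med',np.median(P[m][:,2]),r,cv2.boxPoints(r).tolist())
    # hulls
    # board upstand / slates
    ms=(hsv[...,2]<75)&(abs(P[...,2]-0.05)<0.012)&(P[...,0]>0.4)&(P[...,1]<-0.1)
    n,l,s,ce=cv2.connectedComponentsWithStats(ms.astype(np.uint8))
    for i in range(1,n):
        if s[i,4]>60:
            v,u=np.nonzero(l==i);W=plane(c,np.c_[u,v],0.05);r=cv2.minAreaRect((W[:,:2]*1000).astype(np.float32));print(' dark',s[i,4],ce[i].round(1),np.median(P[l==i][:,2]),r)
    # wood board: upstands top z 75
    mb=(abs(P[...,2]-0.075)<0.006)&(P[...,0]>0.4)&(P[...,1]<-0.1)&(hsv[...,1]>60)&(hsv[...,0]<30)
    v,u=np.nonzero(mb);W=plane(c,np.c_[u,v],0.075);r=cv2.minAreaRect((W[:,:2]*1000).astype(np.float32));print(' board',len(u),r,cv2.boxPoints(r).tolist())
E
```

```text
t1 roof z med 0.2605873066692814 ((795.5279541015625, 136.57000732421875), (440.9510192871094, 232.6416778564453), 89.33173370361328) [[676.6435546875, -82.53382873535156], [909.2694091796875, -85.24717712402344], [914.412353515625, 355.673828125], [681.7864990234375, 358.38720703125]]
 dark 119 [392.9 210.4] 0.05104340328081247 ((553.0908813476562, -240.2074432373047), (40.932090759277344, 49.34695053100586), 82.06857299804688)
 dark 125 [407.9 210.2] 0.05041198489683807 ((550.4176025390625, -296.78466796875), (37.33735275268555, 56.571739196777344), 88.02571105957031)
 board 561 ((561.681640625, -681.6953735351562), (419.5931396484375, 1053.5850830078125), 8.330912590026855) [[277.77191162109375, -190.85910034179688], [430.4259033203125, -1233.3265380859375], [845.5913696289062, -1172.5316162109375], [692.9373779296875, -130.064208984375]]
s1 roof z med 0.2594411586084504 ((794.528076171875, 141.10498046875), (444.0396423339844, 234.8545684814453), 89.44078063964844) [[674.939453125, -79.75816345214844], [909.7828369140625, -82.05036926269531], [914.11669921875, 361.9681396484375],
[... 195 characters left out ...]
92 [342.  155.2] 0.049508442617604564 ((492.12274169921875, -353.75469970703125), (42.823429107666016, 118.67928314208984), 85.08209228515625)
 dark 206 [335.  165.7] 0.04922167500224983 ((523.20654296875, -292.3489990234375), (42.93723678588867, 118.30386352539062), 84.84590148925781)
 dark 220 [335.1 175.9] 0.04903824258875211 ((521.8462524414062, -234.59796142578125), (44.284053802490234, 118.78437805175781), 85.21936798095703)
 board 421 ((663.2202758789062, -678.3321533203125), (1039.527099609375, 551.9871826171875), 86.58553314208984) [[356.7603454589844, -1180.7353515625], [907.767578125, -1213.61083984375], [969.68017578125, -175.928955078125], [418.6729736328125, -143.053466796875]]
```

```bash
python3 - <<'E'
from h import *
p,d,c=load('t1');ps,ds,cs=load('s1')
def C(x,y,z,o=(659.7,138),psi=-0.6):
    a=np.radians(psi);return [(o[0]+x*np.cos(a)-y*np.sin(a))/1000,(o[1]+x*np.sin(a)+y*np.cos(a))/1000,z/1000]
print('handle top t1',plane(c,[[298.3,175.5]],.225), 'bottom',plane(c,[[299.6,190]],.106))
print('board front corners', plane(c,[[374.5,245.5],[440.5,251]],.06))
# predicted pixels
pts={'handle_top':C(-36,-35,225),'handle_bot':C(-36,-35,106),'doorL':C(0,180,252),'doorR':C(0,-180,252),'fold':C(0,0,252),'piv':C(-14,-200,200),'catch':C(-27,-162,200),'roofFR':C(17,-220,260),'roofFL':C(17,224,260)}
im=[p[:,:,::-1].copy(),ps[:,:,::-1].copy()]
for i,(cc,m) in enumerate(((c,im[0]),(cs,im[1]))):
    big=cv2.resize(m,None,fx=4,fy=4,interpolation=cv2.INTER_CUBIC)
    for k,v in pts.items():
        u=proj(cc,v)[0]; cv2.circle(big,tuple((u*4+2).astype(int)),4,(0,0,255),1)
    big=big[380:800,860:1460] if i==0 else big[640:1240,820:1320]
    cv2.imwrite(f'pics/ov{i}.png',big)
# shapes of other
for cc,dd,pp in((c,d,p),(cs,ds,ps)):
    P=cloud(cc,dd)
    hsv=cv2.cvtColor(pp,cv2.COLOR_RGB2HSV)
    m=(hsv[...,0]>15)&(hsv[...,0]<28)&(hsv[...,1]>170)&(P[...,2]>.12)&(P[...,0]<.7)&(P[...,0]>.55)&(P[...,1]<.05)
    v,u=np.nonzero(m);print('brass',len(u),np.c_[u,v,P[m]*1000][::4].round(0).tolist())
E
```

```text
handle top t1 [[0.651  0.0995 0.225 ]] bottom [[0.6241 0.1021 0.106 ]]
board front corners [[ 0.4245 -0.1682  0.06  ]
 [ 0.4016 -0.4092  0.06  ]]
brass 12 [[343.0, 174.0, 638.0, -50.0, 299.0], [344.0, 176.0, 639.0, -54.0, 263.0], [344.0, 178.0, 640.0, -55.0, 230.0]]
brass 0 []
```

View pics/ov0.png

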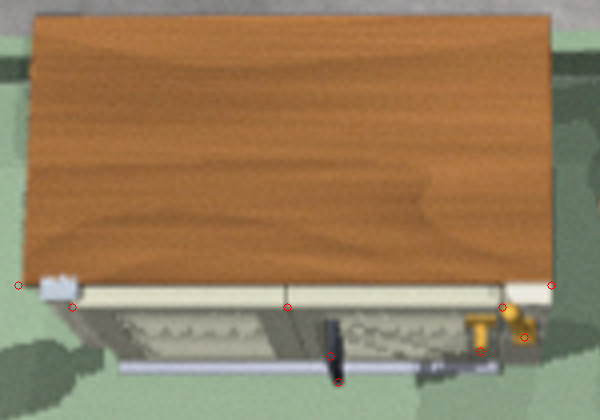

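View pics/ov1.png

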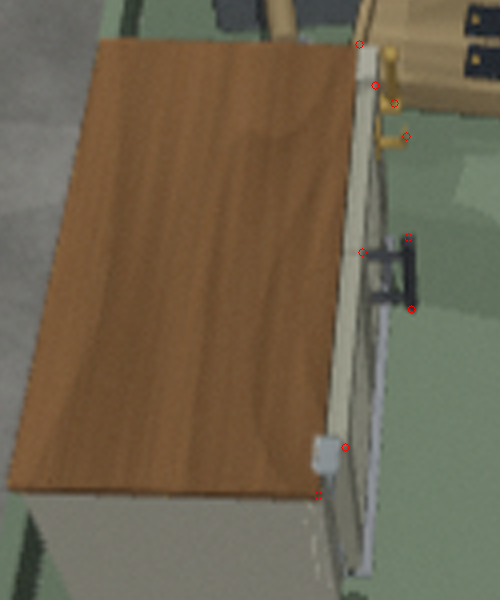

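```bash
python3 - <<'E'
from h import *
st()
a=np.radians(-0.6)
yc=[-np.sin(a),np.cos(a),0]
to([.30,-.40,.34],axes([0,0,-1],yc)); to([.6235,.103,.30],axes([0,0,-1],yc))
E
```

```text
t 0.25 tcp [ 0.1889 -0.6477  0.2063] x [-0.     0.001 -1.   ] z [ 0.28  -0.96  -0.001] F [0.4 0.7 0.5] w 85.3 q [ 1.18  0.48  0.02  1.56 -0.01  1.11 -0.08]
shift [-133.5  176.  -206.8] turn [ 2.81 -0.01  0.  ] rows>= 7.0
shift [ -93.2  627.4 -599.1] turn [ 2.81 -0.01  0.  ] rows>= 18.0
```

```bash
python3 -m jog '-45 0 0 0.94 0 0 60; -45 0 0 0.94 0 0 60; -45 0 0 0.93 0 0 60' 40; python3 - <<'E'
from h import *
st(); to([.6235,.103,.34])
E
```

```text
t: 0.55
eef_pos: [0.1888, -0.6476, 0.3431]
tool_rot: [0.496, 0.504, 0.497, -0.503]
contact_force: [0.4, -1.1, 0.3]
gripper_width: 0.71
t 0.55 tcp [ 0.1888 -0.6476  0.3431] x [-0.     0.001 -1.   ] z [-0.015 -1.    -0.001] F [ 0.4 -1.1  0.3] w 60.7 q [ 1.13  0.39  0.1   1.38 -0.04  1.37 -0.36]
shift [   3.7  423.7 -756.9] turn [0. 0. 0.] rows>= 18.0
```

```bash
python3 -m jog '0 23 -42 0 0 0 60; 0 23 -42 0 0 0 60; 0 23 -42 0 0 0 60; 0 23 -42 0 0 0 60; 0 23 -42 0 0 0 60'; python3 -m jog '0 23 -42 0 0 0 60; 0 23 -42 0 0 0 60; 0 23 -42 0 0 0 60; 0 23 -42 0 0 0 60; 0 23 -42 0 0 0 60';python3 -m jog '0 23 -42 0 0 0 60; 0 23 -42 0 0 0 60; 0 23 -42 0 0 0 60; 0 23 -42 0 0 0 60; 0 23 -42 0 0 0 60';python3 - <<'E'
from h import *
st(); to([.58,.103,.36])
E
```

```text
t: 1.05
eef_pos: [0.3068, -0.4374, 0.3419]
tool_rot: [-0.497, -0.503, -0.497, 0.503]
contact_force: [1.1, -0.5, 0.6]
gripper_width: 0.705
t: 1.55
eef_pos: [0.4239, -0.2286, 0.342]
tool_rot: [-0.498, -0.503, -0.497, 0.503]
contact_force: [1.2, -1.4, 0.0]
gripper_width: 0.701
t: 2.05
eef_pos: [0.5412, -0.02, 0.342]
tool_rot: [0.497, 0.503, 0.497, -0.503]
contact_force: [1.3, -0.3, -0.2]
gripper_width: 0.703
t 2.05 tcp [ 0.5412 -0.02    0.342 ] x [ 0. -0. -1.] z [-0.011 -1.     0.   ] F [ 1.3 -0.3 -0.2] w 60.0 q [ 0.29  0.18 -0.43  1.67  0.08  1.31 -1.73]
shift [ -18.    37.5 -123.4] turn [0. 0. 0.] rows>= 3.0
```

```bash
python3 -m jog '-10 5 -41 0 0 0 60; -10 5 -41 0 0 0 60; -10 5 -41 0 0 0 60; 0 0 0 0 0 0 60'; python3 - <<'E'
from h import *
st(); grab('wrist','w1'); c=load('w1')[2]; print(c['T'])
E
```

```text
t: 2.45
eef_pos: [0.5566, 0.1089, 0.3732]
tool_rot: [0.499, 0.502, 0.5, -0.499]
contact_force: [0.5, -0.4, 0.1]
gripper_width: 0.702
t 2.45 tcp [0.5566 0.1089 0.3732] x [ 0.002  0.004 -1.   ] z [-0.    -1.    -0.004] F [ 0.5 -0.4  0.1] w 60.0 q [ 0.12  0.23 -0.51  1.56  0.11  1.38 -1.97]
[[ 0.0011  0.9589  0.2836  0.6284]
 [-1.      0.0023 -0.0038  0.1087]
 [-0.0043 -0.2836  0.9589  0.5403]
 [ 0.      0.      0.      1.    ]]
```

View pics/w1.png

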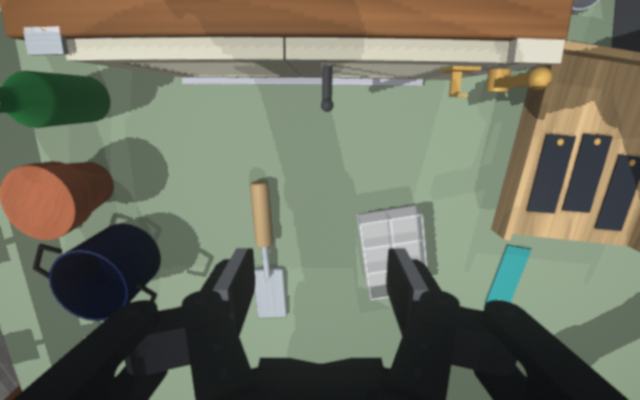

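```bash
python3 - <<'E'
from h import *
crop('w1',270,20,590,130,2.5,'w1c')
p,d,c=load('w1')
print('bar',plane(c,[[327,104]],.225))
print('door edge',plane(c,[[70,60],[285,60.5],[285,38],[514,62]],.252))
print('slates etc',plane(c,[[551,173],[587,172]],.05))
print('front edge board',plane(c,[[496,235],[620,243]],.045))
E
```

```text
bar [[0.6246 0.104  0.225 ]]
door edge [[ 0.6611  0.3146  0.252 ]
 [ 0.6587  0.1382  0.252 ]
 [ 0.6754  0.1378  0.252 ]
 [ 0.6589 -0.0465  0.252 ]]
slates etc [[ 0.525  -0.2364  0.05  ]
 [ 0.5269 -0.2925  0.05  ]]
front edge board [[ 0.4227 -0.1698  0.045 ]
 [ 0.4079 -0.3809  0.045 ]]
```

View pics/w1c.png

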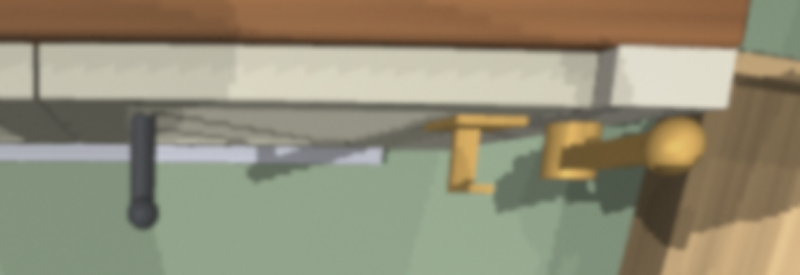

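```bash
cat >> h.py <<'E'
A=np.radians(-0.5);CO=np.array([.6593,.138])
def C(x,y,z=0):
    return np.array([CO[0]+(x*np.cos(A)-y*np.sin(A))/1000,CO[1]+(x*np.sin(A)+y*np.cos(A))/1000,z/1000])
def Cd(x,y,z=0): return R.from_euler('z',A).apply([x,y,z])
E
python3 - <<'E'
from h import *
st(); print(C(-36,-35)); to([.6235,.1036,.192],axes([0,0,-1],Cd(0,-1)))
E
```

```text
t 2.5 tcp [0.5567 0.105  0.3724] x [ 0.001  0.002 -1.   ] z [-0.004 -1.    -0.002] F [ 0.5 -0.7  0.4] w 59.9 q [ 0.12  0.23 -0.51  1.56  0.11  1.38 -1.97]
[0.623  0.1033 0.    ]
shift [180.4  66.6   1.4] turn [ 0.04 -0.02 -0.01] rows>= 4.0
```

```bash
python3 -m jog '20 34 1 0 0 0 44; 40 33 0 0 0 0 44; 40 0 0 0 0 0 44; 40 0 0 0 0 0 44; 40 0 0 0 0 0 44'; python3 -m jog '0 0 0 0 0 0 44';python3 - <<'E'
from h import *
st();to([.6235,.1036,.192],axes([0,0,-1],Cd(0,-1)));p,d,c=grab('wrist','w2')
E
```

```text
t: 3.0
eef_pos: [0.6226, 0.0974, 0.1911]
tool_rot: [-0.497, -0.503, -0.497, 0.504]
contact_force: [0.8, -0.0, -0.5]
gripper_width: 0.519
t: 3.1
eef_pos: [0.6187, 0.0963, 0.1871]
tool_rot: [-0.495, -0.499, -0.499, 0.507]
contact_force: [0.5, -0.3, -1.5]
gripper_width: 0.513
t 3.1 tcp [0.6187 0.0963 0.1871] x [-0.011 -0.003 -1.   ] z [-0.012 -1.     0.003] F [ 0.5 -0.3 -1.5] w 43.8 q [ 0.09  0.46 -0.47  1.66  0.23  1.08 -2.03]
shift [-5.   4.7 -7.4] turn [-0.03  0.03  0.11] rows>= 1.0
```

View pics/w2.png

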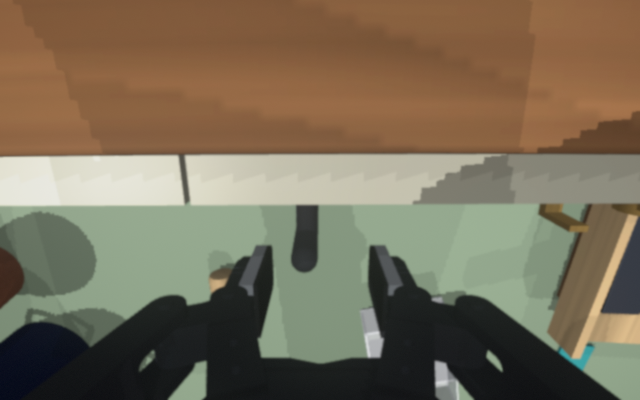

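```bash
python3 -m jog '-4 5 -6 0 0 0.1 44; 0 0 0 0 0 0 44';python3 - <<'E'
from h import *
st();to([.6235,.1036,.192],axes([0,0,-1],Cd(0,-1)));p,d,c=load('w2')
print(proj(c,[[.623,.1033,.225],[.6235,.1036,.211]]))
E
```

```text
t: 3.35
eef_pos: [0.6301, 0.1071, 0.201]
tool_rot: [0.501, 0.507, 0.494, -0.498]
contact_force: [-0.2, 0.4, -0.4]
gripper_width: 0.518
t 3.35 tcp [0.6301 0.1071 0.201 ] x [ 0.017  0.002 -1.   ] z [-0.01  -1.    -0.002] F [-0.2  0.4 -0.4] w 44.2 q [ 0.08  0.46 -0.47  1.64  0.23  1.08 -2.04]
shift [ 8.9 -6.7  3.6] turn [-0.01 -0.02 -0.16] rows>= 1.0
[[304.9325 266.5112]
 [305.462  250.8775]]
```

```bash
python3 -m jog '4 -5 6 0 0 -0.1 44; 0 0 0 0 0 0 44; 0 0 0 0 0 0 44; 0 0 0 0 0 0 44';python3 - <<'E'
from h import *
st();to([.6235,.1036,.192],axes([0,0,-1],Cd(0,-1)))
E
```

```text
t: 3.75
eef_pos: [0.6228, 0.0993, 0.1934]
tool_rot: [0.497, 0.503, 0.497, -0.503]
contact_force: [0.6, -0.1, -0.0]
gripper_width: 0.515
t 3.75 tcp [0.6228 0.0993 0.1934] x [ 0. -0. -1.] z [-0.011 -1.     0.   ] F [ 0.6 -0.1 -0. ] w 44.0 q [ 0.09  0.46 -0.47  1.66  0.23  1.08 -2.03]
shift [ 1.4  0.7 -4.3] turn [-0.02  0.   -0.  ] rows>= 1.0
```

```bash
python3 -m jog '1 0 -4 0 0 0 44; 0 0 0 0 0 0 10; 0 0 0 0 0 0 5; 0 0 0 0 0 0 5; 0 0 0 0 0 0 5' 30;python3 - <<'E'
from h import *
st()
E
```

```text
t: 4.25
eef_pos: [0.6227, 0.1036, 0.1922]
tool_rot: [0.497, 0.503, 0.497, -0.503]
contact_force: [-0.5, 0.9, 0.6]
gripper_width: 0.109
t 4.25 tcp [0.6227 0.1036 0.1922] x [-0.  0. -1.] z [-0.01 -1.   -0.  ] F [-0.5  0.9  0.6] w 9.3 q [ 0.08  0.46 -0.47  1.66  0.23  1.08 -2.04]
```

```bash
cat > arc.py <<'E'
from h import *
def H(q): s,c=np.sin(q),np.cos(q);return np.array([16-145*s-52*c,180-215*c-52*s])
def rows(q0,q1,n,yaw0):
    "yaw0: tool-y direction angle in cupboard frame at start; co-rotates"
    qs=np.linspace(q0,q1,n+1);y=yaw0
    for a,b in zip(qs[:-1],qs[1:]):
        d=H(b)-H(a)
        ty=np.array([np.cos(y),np.sin(y)]);tz=np.array([np.sin(y),-np.cos(y)])
        print(f'0 {d@ty:.1f} {d@tz:.1f} {-np.degrees(b-a)/6:.3f} 0 0 | q {b:.2f} H {H(b).round(0)}')
        y+=b-a
E
python3 -m jog '0 0 0 0 0 0 5; 0 0 0 0 0 0 5';python3 - <<'E'
from arc import *
st(); rows(0,1.5,15,0)
E
```

```text
t: 4.45
eef_pos: [0.6227, 0.1036, 0.1922]
tool_rot: [0.497, 0.503, 0.497, -0.503]
contact_force: [-0.8, 1.1, 1.0]
gripper_width: 0.107
t 4.45 tcp [0.6227 0.1036 0.1922] x [-0.  0. -1.] z [-0.01 -1.   -0.  ] F [-0.8  1.1  1. ] w 9.1 q [ 0.08  0.46 -0.47  1.66  0.23  1.08 -2.04]
0 -14.2 4.1 -0.955 0 0 | q 0.10 H [-50. -39.]
0 -13.7 0.6 -0.955 0 0 | q 0.20 H [-64. -41.]
0 -12.4 -2.8 -0.955 0 0 | q 0.30 H [-77. -41.]
0 -10.6 -5.9 -0.955 0 0 | q 0.40 H [-88. -38.]
0 -8.1 -8.5 -0.955 0 0 | q 0.50 H [-99. -34.]
0 -5.2 -10.6 -0.955 0 0 | q 0.60 H [-109.  -27.]
0 -1.9 -12.1 -0.955 0 0 | q 0.70 H [-117.  -18.]
0 1.6 -12.8 -0.955 0 0 | q 0.80 H [-124.   -7.]
0 5.2 -12.9 -0.955 0 0 | q 0.90 H [-130.    6.]
0 8.7 -12.3 -0.955 0 0 | q 1.00 H [-134.   20.]
0 12.0 -10.9 -0.955 0 0 | q 1.10 H [-137.   36.]
0 15.1 -9.0 -0.955 0 0 | q 1.20 H [-138.   54.]
0 17.6 -6.5 -0.955 0 0 | q 1.30 H [-138.   72.]
0 19.6 -3.5 -0.955 0 0 | q 1.40 H [-136.   92.]
0 21.0 -0.2 -0.955 0 0 | q 1.50 H [-132.  113.]
```

```bash
python3 -m jog '0 -14.2 4.1 -0.955 0 0 5; 0 -13.7 0.6 -0.955 0 0 5; 0 -12.4 -2.8 -0.955 0 0 5; 0 -10.6 -5.9 -0.955 0 0 5';python3 - <<'E'
from h import *
st();to(C(-88,-38,192))
E
```

```text
t: 4.85
eef_pos: [0.571, 0.1, 0.1922]
tool_rot: [0.589, 0.393, 0.587, -0.393]
contact_force: [3.8, 1.2, -2.6]
gripper_width: 0.107
t 4.85 tcp [0.571  0.1    0.1922] x [ 0.002 -0.    -1.   ] z [ 0.383 -0.924  0.001] F [ 3.8  1.2 -2.6] w 9.1 q [ 0.17  0.39 -0.57  1.78  0.24  1.04 -1.67]
shift [ 0.2  0.3 -0.7] turn [0. 0. 0.] rows>= 1.0
```

```bash
python3 -m jog '0 -8.1 -8.5 -0.955 0 0 5; 0 -5.2 -10.6 -0.955 0 0 5; 0 -1.9 -12.1 -0.955 0 0 5; 0 1.6 -12.8 -0.955 0 0 5; 0 5.2 -12.9 -0.955 0 0 5'; python3 -m jog '0 8.7 -12.3 -0.955 0 0 5; 0 12 -10.9 -0.955 0 0 5; 0 15.1 -9 -0.955 0 0 5; 0 17.6 -6.5 -0.955 0 0 5';python3 -m jog '0 19.6 -3.5 -0.955 0 0 5; 0 21 -0.2 -0.955 0 0 5; 0 0 0 0 0 0 5;0 0 0 0 0 0 5';python3 - <<'E'
from h import *
st();to(C(-132.3,113,192));grab('top','t2');grab('scene','s2');crop('t2',200,90,380,225,4,'t2c')
E
```

```text
t: 5.35
eef_pos: [0.5298, 0.1436, 0.1922]
tool_rot: [0.667, 0.235, 0.666, -0.236]
contact_force: [3.2, -2.2, -1.9]
gripper_width: 0.108
t: 5.75
eef_pos: [0.5232, 0.211, 0.1922]
tool_rot: [0.701, 0.098, 0.7, -0.099]
contact_force: [4.2, -2.1, -1.4]
gripper_width: 0.109
t: 6.15
eef_pos: [0.5288, 0.2524, 0.1921]
tool_rot: [0.707, 0.03, 0.706, -0.029]
contact_force: [3.2, 0.0, -2.1]
gripper_width: 0.106
t 6.15 tcp [0.5288 0.2524 0.1921] x [ 0.001  0.001 -1.   ] z [ 0.997 -0.083  0.001] F [ 3.2  0.  -2.1] w 9.1 q [ 0.08  0.47 -0.83  1.75  0.38  1.09 -0.96]
shift [ 0.1 -0.4 -0.8] turn [0. 0. 0.] rows>= 1.0
```

View pics/t2c.png

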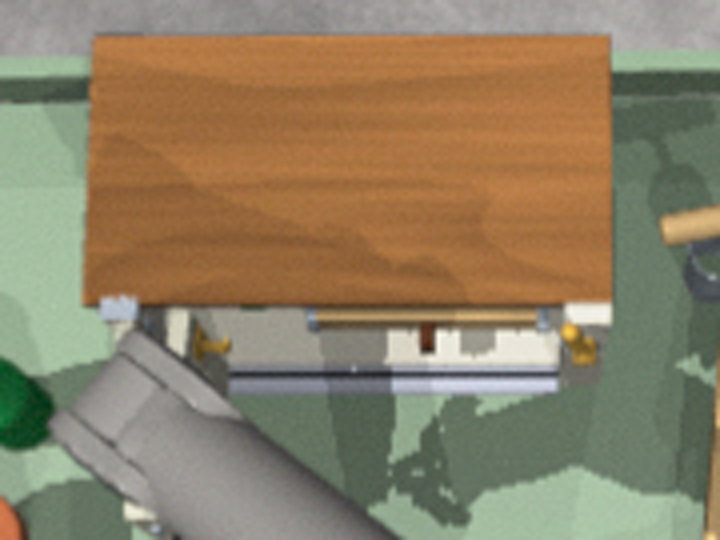

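View pics/s2.png

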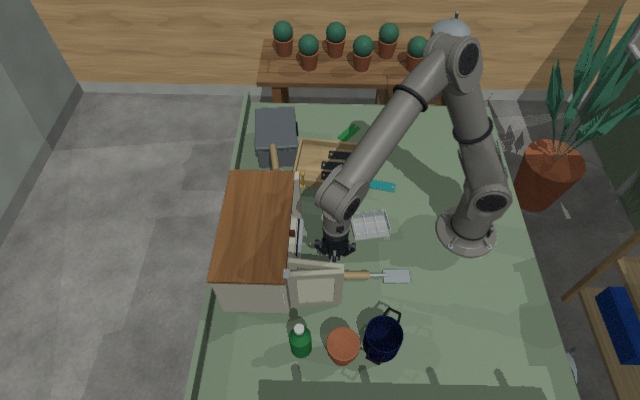

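```bash
python3 -m jog '0 4 0 0 0 0 5; 0 3 0 0 0 0 5; 0 0 0 0 0 0 5';python3 - <<'E'
from h import *
st();to(C(-132.3,113,192))
E
```

```text
t: 6.55
eef_pos: [0.5296, 0.2568, 0.1921]
tool_rot: [0.707, 0.028, 0.706, -0.031]
contact_force: [4.5, -4.5, -0.8]
gripper_width: 0.103
t 6.55 tcp [0.5296 0.2568 0.1921] x [ 0.001 -0.004 -1.   ] z [ 0.996 -0.084  0.001] F [ 4.5 -4.5 -0.8] w 8.8 q [ 0.06  0.47 -0.83  1.74  0.39  1.1  -0.98]
shift [ 0.1 -4.7 -1.2] turn [0. 0. 0.] rows>= 1.0
```

```bash
python3 -m jog '0 0 0 0 0 0 40; 0 0 0 0 0 0 40; 0 0 0 0 0 0 40; -20 0 0 0 0 0 40; -45 0 0 0 0 0 40';python3 - <<'E'
from h import *
st();
tab=C(33,-60,90)
th=np.radians(42)
d=Cd(np.sin(th),0,-np.cos(th))
print(tab,d)
rr=axes(d,Cd(0,-1))
for back in (0.18,0.0):
    to(tab+.019*d-back*d,rr)
E
```

```text
t: 7.05
eef_pos: [0.5262, 0.258, 0.2544]
tool_rot: [0.704, 0.027, 0.709, -0.03]
contact_force: [0.8, 0.1, 0.4]
gripper_width: 0.47
t 7.05 tcp [0.5262 0.258  0.2544] x [-0.007 -0.003 -1.   ] z [ 0.997 -0.08  -0.007] F [0.8 0.1 0.4] w 40.1 q [ 0.09  0.42 -0.86  1.67  0.33  1.22 -0.93]
[0.6918 0.0777 0.09  ] [ 0.6691 -0.0058 -0.7431]
shift [  44.9 -173.9   72.4] turn [13.61 -5.26  5.69] rows>= 11.0
shift [ 177.8 -164.8  193.5] turn [13.61 -5.26  5.69] rows>= 11.0
```

```bash
python3 -m jog '-30 -20 0 0 0 0 40; -20 -40 0 0 0 0 40; 0 -40 0 1.3 0 0 40; 0 -40 0 1.3 0 0 40; 0 -30 0 1.3 0 0 40';python3 -m jog '0 0 0 1.35 0 0 40; 0 0 0 1.35 0 0 40; 0 0 0 1.35 0 0 40; 0 0 0 1.35 0 0 40; 0 0 0 1.35 0 0 40';python3 -m jog '0 0 0 1.35 0 0 40; 0 0 0 1.35 0 0 40; 0 0 0 1.35 0 0 40; 0 0 0 0 0 0 40';python3 - <<'E'
from h import *
st();
tab=C(33,-60,90)
th=np.radians(42)
d=Cd(np.sin(th),0,-np.cos(th))
rr=axes(d,Cd(0,-1))
for back in (0.17,0.0):
    to(tab+.019*d-back*d,rr)
E
```

```text
t: 7.55
eef_pos: [0.5009, 0.0901, 0.3072]
tool_rot: [0.685, 0.174, 0.685, -0.174]
contact_force: [-0.2, -0.4, -0.9]
gripper_width: 0.465
t: 8.05
eef_pos: [0.5009, 0.0931, 0.3072]
tool_rot: [0.583, 0.4, 0.583, -0.4]
contact_force: [-0.7, 0.1, 0.3]
gripper_width: 0.47
t: 8.45
eef_pos: [0.501, 0.0932, 0.3072]
tool_rot: [-0.487, -0.512, -0.487, 0.512]
contact_force: [0.2, 0.9, 0.3]
gripper_width: 0.466
t 8.45 tcp [0.501  0.0932 0.3072] x [-0.  0. -1.] z [-0.05  -0.999 -0.   ] F [0.2 0.9 0.3] w 39.8 q [ 0.27  0.17 -0.65  1.78  0.11  1.23 -2.03]
shift [105.   90.4  10.1] turn [-0.38  0.14  7.  ] rows>= 5.0
shift [231.3 204.1   5.4] turn [-0.38  0.14  7.  ] rows>= 7.0
```

```bash
python3 -m jog '0 0 0 -0.38 0 1.2 40; 0 0 0 0 0 1.2 40; 0 0 0 0 0 1.2 40; 0 0 0 0 0 1.2 40; 0 0 0 0 0 1.2 40';python3 -m jog '0 0 0 0 0 1 40; 0 0 0 0 0 0 40; 0 0 0 0 0 0 40';python3 - <<'E'
from h import *
st();
tab=C(33,-60,90)
th=np.radians(42)
d=Cd(np.sin(th),0,-np.cos(th))
rr=axes(d,Cd(0,-1))
for back in (0.17,0.0):
    to(tab+.019*d-back*d,rr)
grab('wrist','w3')
E
```

```text
t: 8.95
eef_pos: [0.5012, 0.0933, 0.308]
tool_rot: [0.632, 0.63, 0.317, -0.322]
contact_force: [0.1, -0.7, -0.8]
gripper_width: 0.466
t: 9.25
eef_pos: [0.5014, 0.0923, 0.3075]
tool_rot: [0.646, 0.645, 0.284, -0.292]
contact_force: [1.3, -0.1, -0.4]
gripper_width: 0.468
t 9.25 tcp [0.5014 0.0923 0.3075] x [ 0.668 -0.01  -0.744] z [-0.009 -1.     0.005] F [ 1.3 -0.1 -0.4] w 39.9 q [ 0.41 -0.25 -0.79  2.31  0.33  0.35 -2.27]
shift [138.2  -3.9  12.4] turn [0.03 0.04 0.01] rows>= 3.0
shift [308.2  -3.7  11.8] turn [0.03 0.04 0.01] rows>= 7.0
```

View pics/w3.png

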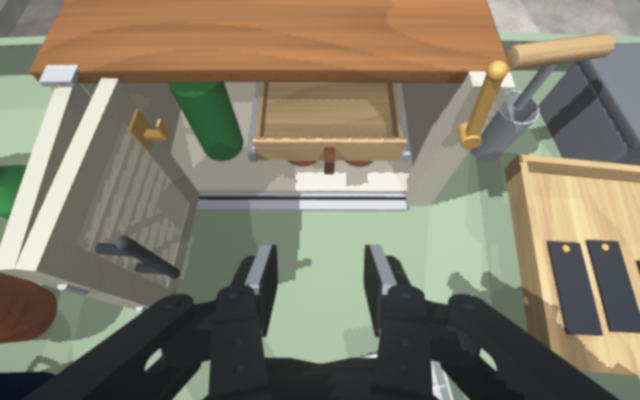

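```bash
python3 - <<'E'
from h import *
p,d,c=load('w3');crop('w3',230,70,430,220,4,'w3c')
print(proj(c,[C(33,-60,90),C(21,-60,106),C(21,-60,74),C(45,-60,90)]),plane(c,[[329.5,160]],.09))
E
```

```text
[[329.6345 156.7433]
 [330.1001 157.9218]
 [329.3819 170.2957]
 [329.541  149.3538]] [[0.6866 0.078  0.09  ]]
```

View pics/w3c.png

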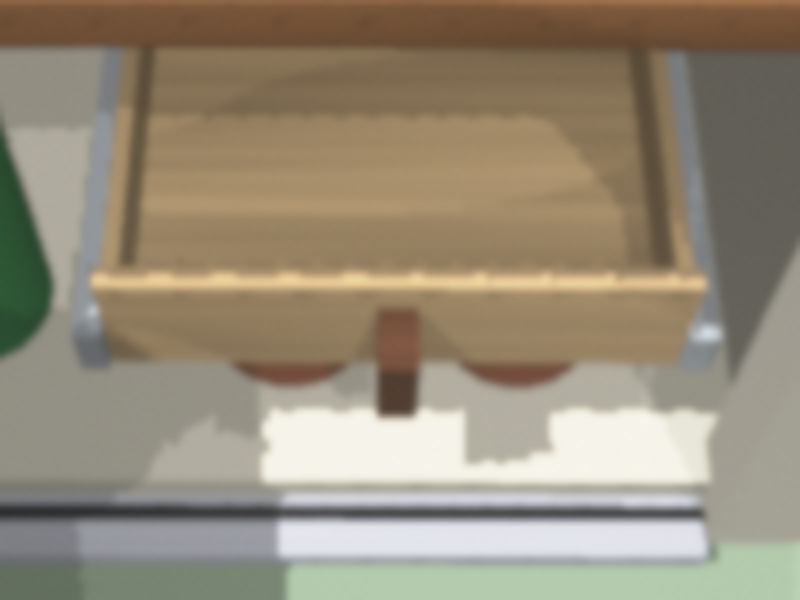

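```bash
python3 -m jog '35 -1 3 0 0 0 40; 35 -1 3 0 0 0 40; 35 -1 3 0 0 0 40; 35 -1 3 0 0 0 40; 0 0 0 0 0 0 40';python3 -m jog '0 0 0 0 0 0 40; 0 0 0 0 0 0 40';python3 - <<'E'
from h import *
st();
tab=C(29,-60,90)
th=np.radians(42)
d=Cd(np.sin(th),0,-np.cos(th))
rr=axes(d,Cd(0,-1))
for back in (0.05,0.0):
    to(tab+.019*d-back*d,rr)
grab('wrist','w4');p,d,c=load('w4');crop('w4',230,0,430,170,4,'w4c')
print(proj(c,[C(33,-60,90),C(21,-60,106),C(21,-60,74),C(45,-60,106)]))
E
```

```text
t: 9.8
eef_pos: [0.5506, 0.0769, 0.2517]
tool_rot: [0.645, 0.642, 0.287, -0.3]
contact_force: [-0.2, 1.3, 0.2]
gripper_width: 0.467
t: 10.0
eef_pos: [0.549, 0.078, 0.2529]
tool_rot: [0.646, 0.642, 0.286, -0.299]
contact_force: [-0.6, -0.2, -0.7]
gripper_width: 0.466
t 10.0 tcp [0.549  0.078  0.2529] x [ 0.658 -0.019 -0.753] z [-0.013 -1.     0.013] F [-0.6 -0.2 -0.7] w 39.8 q [ 0.52 -0.02 -0.93  2.3   0.99  0.32 -2.86]
shift [182.9  -3.1  -3.4] turn [0.05 0.12 0.14] rows>= 4.0
shift [232.9  -2.4  -4. ] turn [0.05 0.12 0.14] rows>= 5.0
[[317.7528 163.6522]
 [317.8422 165.6733]
 [317.6704 179.3632]
 [317.8398 147.1662]]
```

View pics/w4.png

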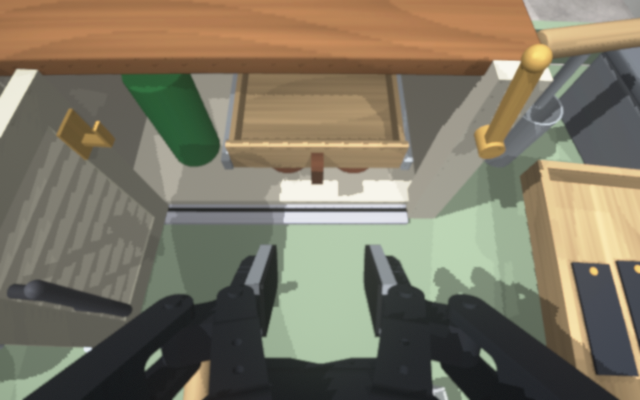

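```bash
python3 -m jog '-10 0 0 0 0 -0.8 40; -10 0 0 0 0 -0.8 40; 0 0 0 -1.4 0 0 40; 0 0 0 -1.4 0 0 40; 0 0 0 -1.4 0 0 40'; python3 -m jog '0 0 0 -1.4 0 0 40; 0 0 0 -1.4 0 0 40; 0 0 0 -1.4 0 0 40; 0 0 0 -1.4 0 0 40; 0 0 0 -1.4 0 0 40';  python3 -m jog '0 0 0 -1.4 0 0 40; 0 0 0 -1.4 0 0 40; 0 0 0 -1.4 0 0 40; 0 0 0 -1.4 0 0 40; 0 0 0 -1.4 0 0 40';python3 - <<'E'
from h import *
st()
E
```

```text
t: 10.55
eef_pos: [0.5422, 0.0719, 0.2631]
tool_rot: [0.753, 0.469, 0.38, -0.26]
contact_force: [0.2, 0.4, 0.7]
gripper_width: 0.47
t: 11.05
eef_pos: [0.5421, 0.0719, 0.2629]
tool_rot: [0.872, 0.168, 0.448, -0.107]
contact_force: [-0.6, 0.3, -0.7]
gripper_width: 0.468
t: 11.55
eef_pos: [0.5421, 0.0719, 0.263]
tool_rot: [0.874, -0.155, 0.456, 0.061]
contact_force: [-0.1, -0.3, -0.2]
gripper_width: 0.469
t 11.55 tcp [0.5421 0.0719 0.263 ] x [ 0.576 -0.035 -0.817] z [0.779 0.327 0.535] F [-0.1 -0.3 -0.2] w 40.1 q [ 0.44 -0.03 -0.82  2.23  0.57  0.43 -0.52]
```

```bash
python3 -m jog '0 0 0 -1.4 0 0 40; 0 0 0 -1.4 0 0 40; 0 0 0 -1.4 0 0 40; 0 0 0 -1.4 0 0 40; 0 0 0 -1.4 0 0 40';python3 - <<'E'
from h import *
st()
tab=C(29,-60,90)
th=np.radians(34)
d=Cd(np.sin(th),0,-np.cos(th))
rr=axes(d,Cd(0,1))
for back in (0.14,0.0):
    to(tab+.019*d-back*d,rr)
E
```

```text
t: 12.05
eef_pos: [0.5421, 0.0719, 0.263]
tool_rot: [0.76, -0.458, 0.404, 0.221]
contact_force: [0.1, 0.2, -0.1]
gripper_width: 0.464
t 12.05 tcp [0.5421 0.0719 0.263 ] x [ 0.576 -0.035 -0.817] z [0.412 0.875 0.253] F [ 0.1  0.2 -0.1] w 39.6 q [ 0.41 -0.03 -0.79  2.23  0.57  0.43  0.21]
shift [104.1 -14.3  19.4] turn [-4.75 -0.23  0.27] rows>= 4.0
shift [244.   -9.7  21.7] turn [-4.75 -0.23  0.27] rows>= 5.0
```

```bash
python3 -m jog '0 0 0 -1.2 0 0 40; 0 0 0 -1.2 0 0 40; 0 0 0 -1.2 0 0 40; 0 0 0 -1.15 -0.23 0.27 40; 0 0 0 0 0 0 40';python3 - <<'E'
from h import *
st()
tab=C(29,-60,90)
th=np.radians(34)
d=Cd(np.sin(th),0,-np.cos(th))
rr=axes(d,Cd(0,1))
for back in (0.14,0.0):
    to(tab+.019*d-back*d,rr)
E
```

```text
t: 12.55
eef_pos: [0.5425, 0.0713, 0.2632]
tool_rot: [0.632, -0.616, 0.342, 0.323]
contact_force: [-0.6, 0.6, -0.2]
gripper_width: 0.467
t 12.55 tcp [0.5425 0.0713 0.2632] x [ 0.558 -0.014 -0.83 ] z [0.035 0.999 0.007] F [-0.6  0.6 -0.2] w 39.9 q [ 0.39 -0.03 -0.74  2.21  0.46  0.43  0.8 ]
shift [103.7 -23.5   9.2] turn [-0.24 -0.08 -0.01] rows>= 3.0
shift [243.7 -23.6  10.4] turn [-0.24 -0.08 -0.01] rows>= 5.0
```

```bash
python3 -m jog '26 -6 2.5 -0.24 -0.08 0 40; 26 -6 2.5 0 0 0 40; 26 -6 2.5 0 0 0 40; 26 -6 2.5 0 0 0 40; 0 0 0 0 0 0 40';python3 -m jog '0 0 0 0 0 0 40';python3 - <<'E'
from h import *
st()
tab=C(29,-60,90)
th=np.radians(34)
d=Cd(np.sin(th),0,-np.cos(th))
rr=axes(d,Cd(0,1))
for back in (0.03,0.0):
    to(tab+.019*d-back*d,rr)
grab('wrist','w5');p,d,c=load('w5')
print(proj(c,[C(33,-60,90),C(21,-60,106),C(21,-60,74),C(45,-60,106)]))
E
```

```text
t: 13.05
eef_pos: [0.6205, 0.081, 0.1871]
tool_rot: [0.627, -0.62, 0.337, 0.33]
contact_force: [-0.7, 0.1, 0.3]
gripper_width: 0.473
t: 13.15
eef_pos: [0.6196, 0.0813, 0.1891]
tool_rot: [0.626, -0.621, 0.336, 0.33]
contact_force: [-0.1, 0.4, 0.1]
gripper_width: 0.473
t 13.15 tcp [0.6196 0.0813 0.1891] x [ 0.557 -0.004 -0.831] z [0.011 1.    0.003] F [-0.1  0.4  0.1] w 40.4 q [ 0.26  0.24 -0.66  2.15  1.03  0.41  0.32]
shift [109.3  -1.5  -3. ] turn [-0.03  0.01 -0.03] rows>= 3.0
shift [139.3  -1.6  -3. ] turn [-0.03  0.01 -0.03] rows>= 3.0
[[315.8351 189.8228]
 [315.5722 194.8537]
 [315.7934 167.492 ]
 [315.8785 212.2982]]
```

View pics/w5.png

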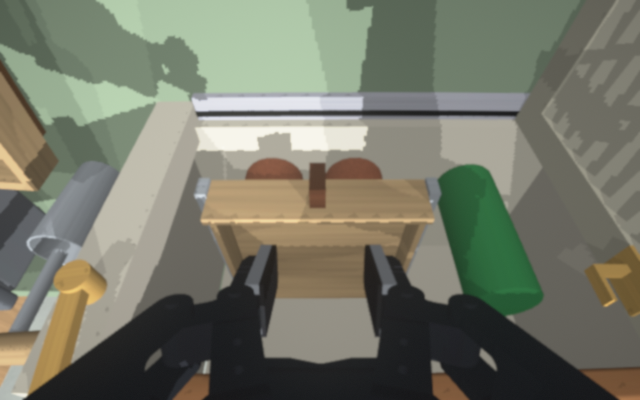

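```bash
python3 -m jog '27 0 -0.5 0 0 0 40; 27 0 -0.5 0 0 0 40; 27 0 -0.5 0 0 0 40; 0 0 0 0 0 0 40; 0 0 0 0 0 0 40';python3 - <<'E'
from h import *
st()
tab=C(28.5,-59,90)
th=np.radians(34)
d=Cd(np.sin(th),0,-np.cos(th))
rr=axes(d,Cd(0,1))
for back in (0.03,0.0):
    to(tab+.019*d-back*d,rr)
grab('wrist','w6')
E
```

```text
t: 13.7
eef_pos: [0.6648, 0.0793, 0.1229]
tool_rot: [0.626, -0.622, 0.335, 0.33]
contact_force: [-0.4, 0.7, 0.7]
gripper_width: 0.472
t 13.7 tcp [0.6648 0.0793 0.1229] x [ 0.558 -0.004 -0.83 ] z [0.01  1.    0.001] F [-0.4  0.7  0.7] w 40.3 q [ 0.14  0.41 -0.53  2.12  1.38  0.37  0.02]
shift [28.9 -0.3 -0.3] turn [-0.01  0.01 -0.02] rows>= 1.0
shift [58.9 -0.4 -0.3] turn [-0.01  0.01 -0.02] rows>= 2.0
```

View pics/w6.png

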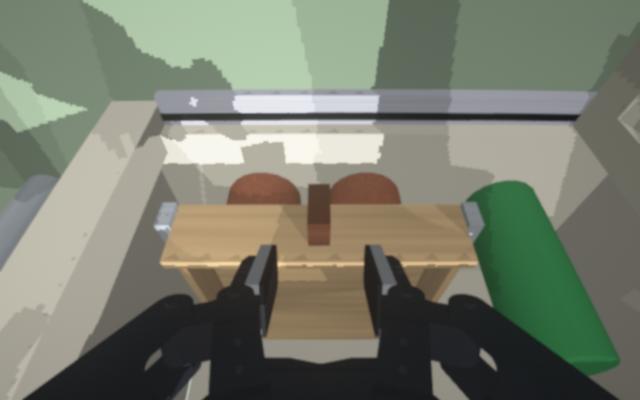

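```bash
python3 -m jog '20 4 0 0 0 0 40; 20 4 0 0 0 0 40; 15 0 0 0 0 0 40; 0 0 0 0 0 0 40; 0 0 0 0 0 0 40';python3 - <<'E'
from h import *
st()
th=np.radians(34)
d=Cd(np.sin(th),0,-np.cos(th))
to(C(20,-59,88)+.019*d,axes(d,Cd(0,1)))
grab('wrist','w7')
E
```

```text
t: 14.25
eef_pos: [0.6892, 0.0791, 0.0733]
tool_rot: [0.626, -0.622, 0.335, 0.33]
contact_force: [0.2, 0.0, -0.8]
gripper_width: 0.467
t 14.25 tcp [0.6892 0.0791 0.0733] x [ 0.558 -0.004 -0.83 ] z [0.009 1.    0.001] F [ 0.2  0.  -0.8] w 39.9 q [ 0.11  0.52 -0.49  2.09  1.63  0.38 -0.21]
shift [ 1.   0.4 -0.3] turn [-0.01  0.01 -0.01] rows>= 1.0
```

View pics/w7.png

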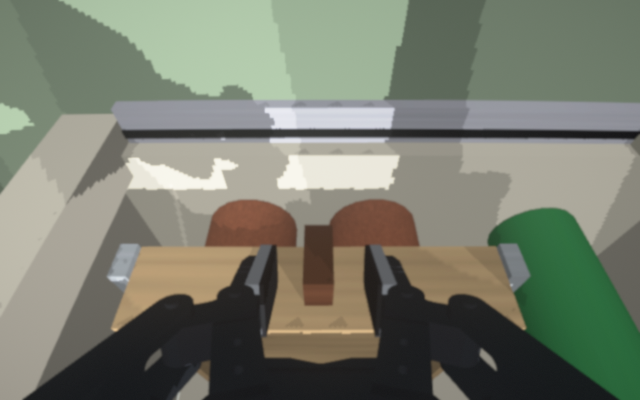

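Fingers straddle the tab (centre ~(318,265)), no contact force. Close.

```bash
python3 -m jog '0 0 0 0 0 0 10; 0 0 0 0 0 0 8; 0 0 0 0 0 0 8; 0 0 0 0 0 0 8; 0 0 0 0 0 0 8' 50;python3 - <<'E'
from h import *
st()
# pull 165 along cup -x
r=rot();print(r.inv().apply(Cd(-1,0))*17)
E
```

```text
t: 14.8
eef_pos: [0.6901, 0.078, 0.0731]
tool_rot: [0.626, -0.623, 0.335, 0.329]
contact_force: [-1.3, -3.0, 6.8]
gripper_width: 0.136
t 14.8 tcp [0.6901 0.078  0.0731] x [ 0.559 -0.006 -0.829] z [ 0.01  1.   -0.  ] F [-1.3 -3.   6.8] w 11.6 q [ 0.11  0.53 -0.49  2.09  1.63  0.38 -0.21]
[-9.5037 14.0953 -0.028 ]
```

```bash
python3 -m jog '-9.5 14.1 0 0 0 0 8; -9.5 14.1 0 0 0 0 8; -9.5 14.1 0 0 0 0 8; -9.5 14.1 0 0 0 0 8';python3 - <<'E'
from h import *
st()
E
```

```text
t: 15.2
eef_pos: [0.622, 0.0786, 0.0731]
tool_rot: [0.626, -0.623, 0.335, 0.328]
contact_force: [2.3, -2.7, 1.7]
gripper_width: 0.143
t 15.2 tcp [0.622  0.0786 0.0731] x [ 0.559 -0.006 -0.829] z [ 0.011  1.    -0.   ] F [ 2.3 -2.7  1.7] w 12.2 q [ 0.14  0.46 -0.55  2.23  1.78  0.41 -0.41]
```

```bash
python3 -m jog '-9.5 14.1 0 0 0 0 8; -9.5 14.1 0 0 0 0 8; -9.5 14.1 0 0 0 0 8';python3 - <<'E'
from h import *
st()
E
```

```text
t: 15.5
eef_pos: [0.5709, 0.0791, 0.0731]
tool_rot: [0.626, -0.623, 0.335, 0.328]
contact_force: [1.8, -2.8, 2.3]
gripper_width: 0.138
t 15.5 tcp [0.5709 0.0791 0.0731] x [ 0.559 -0.006 -0.829] z [ 0.011  1.    -0.   ] F [ 1.8 -2.8  2.3] w 11.8 q [ 0.16  0.41 -0.61  2.34  1.86  0.45 -0.54]
```

```bash
python3 -m jog '-9.5 14.1 0 0 0 0 8; -9.5 14.1 0 0 0 0 8; -9.5 14.1 0 0 0 0 8; 0 0 0 0 0 0 8';python3 - <<'E'
from h import *
st()
E
```

```text
t: 15.9
eef_pos: [0.5222, 0.0796, 0.0746]
tool_rot: [0.627, -0.623, 0.334, 0.327]
contact_force: [0.1, -3.5, 12.4]
gripper_width: 0.113
t 15.9 tcp [0.5222 0.0796 0.0746] x [ 0.563 -0.007 -0.827] z [ 0.012  1.    -0.   ] F [ 0.1 -3.5 12.4] w 9.7 q [ 0.29  0.4  -0.82  2.43  1.87  0.54 -0.6 ]
```

```bash
python3 -m jog '0 0 0 0 0 0 40; 0 0 0 0 0 0 40; 0 0 0 0 0 0 40; -16 -11 0 0 0 0 40; -25 -17 0 0 0 0 40';python3 -m jog '-25 -17 0 0 0 1 40; -25 -17 0 0 0 1 40;-25 -25 0 0 0 1 40;-25 -25 0 0 0 1 40;-25 -25 0 0 0 1 40';python3 - <<'E'
from h import *
st();grab('top','t3');grab('wrist','w8');crop('t3',200,90,460,285,3,'t3c')
E
```

```text
t: 16.4
eef_pos: [0.5177, 0.0807, 0.1199]
tool_rot: [0.625, -0.621, 0.337, 0.332]
contact_force: [0.1, -1.1, -0.8]
gripper_width: 0.468
t: 16.9
eef_pos: [0.5471, 0.06, 0.2042]
tool_rot: [-0.567, 0.581, -0.439, -0.386]
contact_force: [1.5, 0.7, -2.0]
gripper_width: 0.471
t 16.9 tcp [0.5471 0.06   0.2042] x [ 0.318 -0.072 -0.945] z [ 0.049  0.997 -0.06 ] F [ 1.5  0.7 -2. ] w 40.2 q [ 0.46  0.22 -0.88  2.06  0.54  0.73  0.78]
```

View pics/t3c.png

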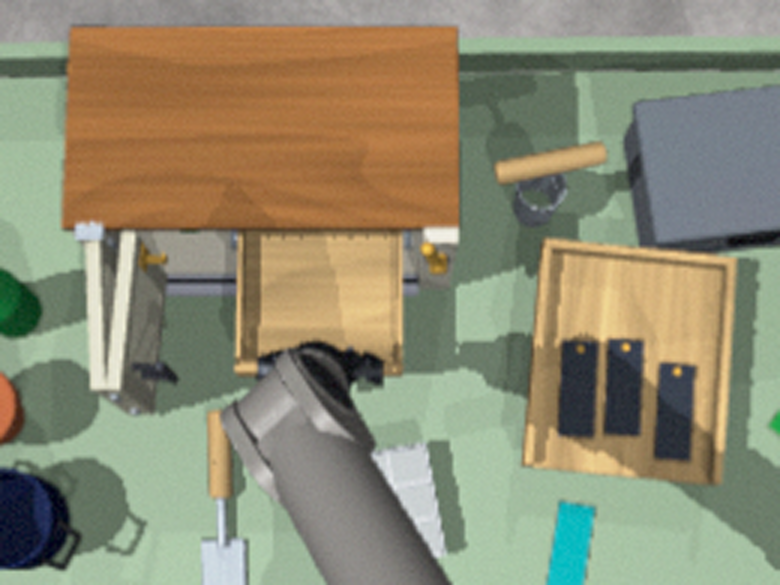

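View pics/w8.png

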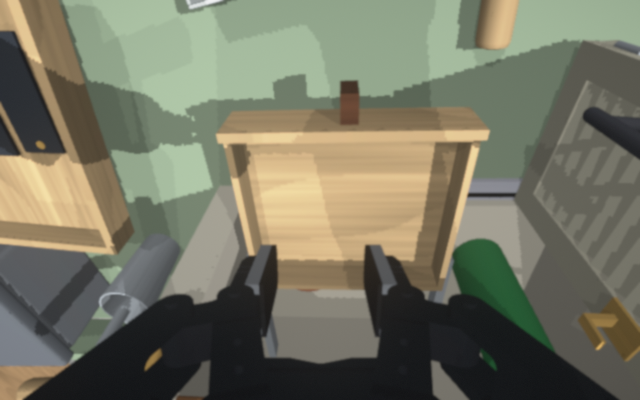

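```bash
python3 - <<'E'
from h import *
p,d,c=load('w8')
print('front wall outer/inner top',plane(c,[[350,131],[352,141],[220,131],[486,128]],.118))
print('tab', plane(c,[[348,97],[348,123]],.106))
print('floor corners',plane(c,[[245,142],[470,140],[252,262],[440,265]],.118), 'back inner', plane(c,[[345,262]],.078))
for k in [-128,-132,-136]: print(k, C(k,-60),proj(c,[C(k-12,-60,106),C(k+12,-60,106)]))
E
```

```text
front wall outer/inner top [[ 0.5353  0.0806  0.118 ]
 [ 0.5434  0.0821  0.118 ]
 [ 0.5329 -0.0159  0.118 ]
 [ 0.5349  0.1774  0.118 ]]
tab [[0.5142 0.0793 0.106 ]
 [0.5342 0.0793 0.106 ]]
floor corners [[ 0.5424  0.0015  0.118 ]
 [ 0.5441  0.168   0.118 ]
 [ 0.6718 -0.015   0.118 ]
 [ 0.6747  0.1669  0.118 ]] back inner [[0.7129 0.0764 0.078 ]]
-128 [0.5308 0.0791 0.    ] [[347.8354 103.132 ]
 [347.5951 133.4801]]
-132 [0.5268 0.0792 0.    ] [[347.8763  97.7502]
 [347.6345 128.6426]]
-136 [0.5228 0.0792 0.    ] [[347.9174  92.2699]
 [347.6741 123.7197]]
```

```bash
python3 - <<'E'
from h import *
st();to([.58,.079,.16],axes([0,0,-1],Cd(0,1)))
E
```

```text
t 17.0 tcp [0.5562 0.0615 0.2109] x [ 0.332 -0.068 -0.941] z [ 0.054  0.997 -0.053] F [0.  0.2 0.2] w 39.7 q [ 0.46  0.22 -0.88  2.05  0.55  0.73  0.77]
shift [54.6 -4.8 21.5] turn [-0.34 -0.58  3.25] rows>= 3.0
```

```bash
python3 -m jog '18 -2 7 -0.1 -0.2 1.1 20; 18 -2 7 -0.1 -0.2 1.1 10; 18 -2 7 -0.1 -0.2 1.05 2; 0 0 0 0 0 0 2; 0 0 0 0 0 0 2';python3 - <<'E'
from h import *
st();to([.575,.079,.10],axes([0,0,-1],Cd(0,1)))
E
```

```text
t: 17.5
eef_pos: [0.568, 0.0781, 0.1517]
tool_rot: [0.501, -0.495, 0.506, 0.499]
contact_force: [-0.8, 0.3, 0.7]
gripper_width: 0.022
t 17.5 tcp [0.568  0.0781 0.1517] x [-0.008 -0.002 -1.   ] z [ 0.012  1.    -0.002] F [-0.8  0.3  0.7] w 1.9 q [ 0.41  0.52 -0.87  1.81  0.45  1.04  0.93]
shift [51.6 -7.4  1. ] turn [-0.03 -0.02 -0.08] rows>= 2.0
```

```bash
python3 -m jog '25 -3 0 0 0 0 2; 25 -3 0 0 0 0 2; 0 7 0 0 0 0 2; 0 6 0 0 0 0 2; 0 6 0 0 0 0 2';python3 -m jog '0 4 0 0 0 0 2; 0 4 0 0 0 0 2';python3 - <<'E'
from h import *
st()
E
```

```text
t: 18.0
eef_pos: [0.5551, 0.0783, 0.1054]
tool_rot: [0.501, -0.497, 0.504, 0.497]
contact_force: [0.7, 0.6, -0.1]
gripper_width: 0.021
t: 18.2
eef_pos: [0.5475, 0.0779, 0.1047]
tool_rot: [0.501, -0.496, 0.505, 0.497]
contact_force: [-0.3, 0.4, 0.2]
gripper_width: 0.02
t 18.2 tcp [0.5475 0.0779 0.1047] x [-0.004 -0.002 -1.   ] z [ 0.013  1.    -0.002] F [-0.3  0.4  0.2] w 1.7 q [ 0.39  0.54 -0.84  1.9   0.5   0.93  0.87]
```

```bash
python3 -m jog '0 3 0 0 0 0 2; 0 3 0 0 0 0 2; 0 2 0 0 0 0 2';python3 -m jog '0 2 0 0 0 0 2; 0 2 0 0 0 0 2;0 0 0 0 0 0 2';python3 - <<'E'
from h import *
st()
E
```

```text
t: 18.5
eef_pos: [0.5392, 0.078, 0.1037]
tool_rot: [0.501, -0.496, 0.505, 0.498]
contact_force: [-0.1, -0.5, 0.7]
gripper_width: 0.022
t: 18.8
eef_pos: [0.5351, 0.078, 0.1036]
tool_rot: [0.501, -0.496, 0.505, 0.498]
contact_force: [-1.2, -0.0, -0.2]
gripper_width: 0.025
t 18.8 tcp [0.5351 0.078  0.1036] x [-0.007 -0.002 -1.   ] z [ 0.012  1.    -0.002] F [-1.2 -0.  -0.2] w 2.2 q [ 0.4   0.53 -0.85  1.92  0.49  0.92  0.87]
```

```bash
python3 - <<'E'
from h import *
st();grab('wrist','w9')
E
```

```text
t 18.8 tcp [0.5351 0.078  0.1036] x [-0.007 -0.002 -1.   ] z [ 0.012  1.    -0.002] F [-1.2 -0.  -0.2] w 2.2 q [ 0.4   0.53 -0.85  1.92  0.49  0.92  0.87]
```

View pics/w9.png

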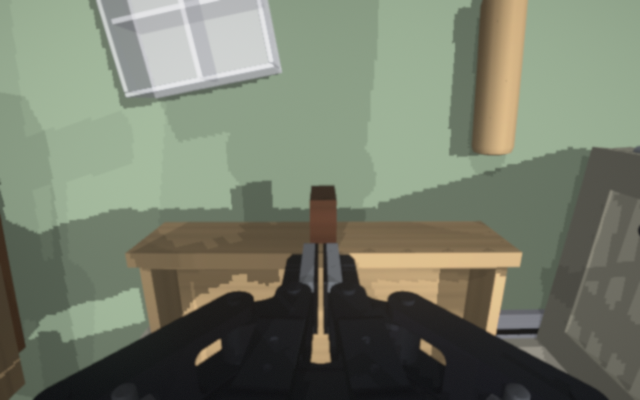

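```bash
python3 - <<'E'
from h import *
p,d,c=load('w9')
print(plane(c,[[250,253],[250,266]],.118),plane(c,[[323,198]],.106), plane(c,[[323,187],[323,198]],.106))
o=bot.get_obs();print(proj(c,[o['eef_pos'],o['eef_pos']+[-.011,0,0],[.524,.079,.106]]))
E
```

```text
[[0.5351 0.0438 0.118 ]
 [0.5422 0.0432 0.118 ]] [[0.5104 0.0804 0.106 ]] [[0.5046 0.0804 0.106 ]
 [0.5104 0.0804 0.106 ]]
[[319.0372 241.4564]
 [318.7889 222.2156]
 [320.6086 223.0761]]
```

```bash
python3 -m jog '0 3 0 0 0 0 2; 0 3 0 0 0 0 2; 0 0 0 0 0 0 2';python3 - <<'E'
from h import *
st()
E
python3 -m jog '0 3 0 0 0 0 2; 0 3 0 0 0 0 2; 0 0 0 0 0 0 2';python3 - <<'E'
from h import *
st();grab('wrist','w10')
p,d,c=load('w10');P=cloud(c,d)
crop('w10',100,150,540,350,1.8,'w10c')
E
```

```text
t: 19.15
eef_pos: [0.5289, 0.0781, 0.1036]
tool_rot: [0.501, -0.496, 0.505, 0.498]
contact_force: [0.6, 0.1, -0.0]
gripper_width: 0.019
t 19.15 tcp [0.5289 0.0781 0.1036] x [-0.007 -0.002 -1.   ] z [ 0.012  1.    -0.002] F [ 0.6  0.1 -0. ] w 1.7 q [ 0.4   0.52 -0.85  1.94  0.49  0.91  0.86]
t: 19.45
eef_pos: [0.5229, 0.0781, 0.1037]
tool_rot: [0.501, -0.496, 0.505, 0.498]
contact_force: [-0.7, -0.4, -1.0]
gripper_width: 0.022
t 19.45 tcp [0.5229 0.0781 0.1037] x [-0.007 -0.002 -1.   ] z [ 0.012  1.    -0.002] F [-0.7 -0.4 -1. ] w 1.9 q [ 0.41  0.51 -0.86  1.95  0.49  0.91  0.86]
```

View pics/w10c.png

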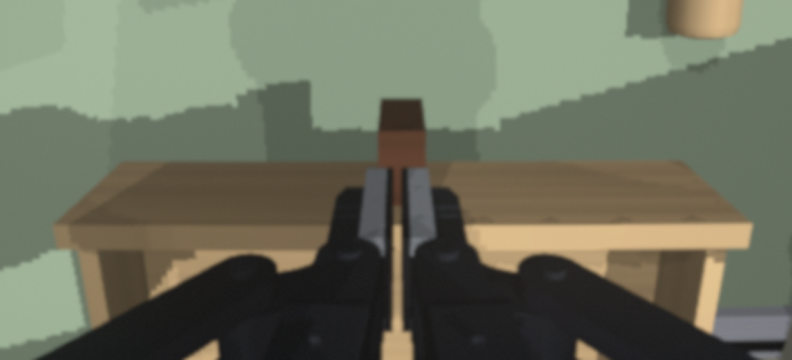

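```bash
python3 - <<'E'
from h import *
p,d,c=load('w10')
for uv in [(200,281),(450,281),(250,260),(310,250),(312,265),(322,212),(322,232),(322,300),(200,165)]: print(uv,dep(c,d,[uv])[0])
E
```

```text
(200, 281) [0.5389 0.0166 0.1173]
(450, 281) [0.5401 0.1455 0.1174]
(250, 260) [0.5349 0.0396 0.1015]
(310, 250) [0.5109 0.0747 0.1408]
(312, 265) [0.5109 0.0759 0.1544]
(322, 212) [0.5114 0.0799 0.089 ]
(322, 232) [0.5167 0.0798 0.1061]
(322, 300) [0.5757 0.0793 0.0785]
(200, 165) [ 0.4997 -0.0195  0.0003]
```

```bash
python3 - <<'E'
from h import *
p,d,c=load('w10')
for v in range(234,292,4): print(v,[ (u,dep(c,d,[(u,v)])[0].round(3).tolist(),p[v,u].tolist()) for u in (306,310,334)])
print(bot.get_obs()['eef_pos'])
E
```

```text
234 [(306, [0.561, 0.066, -0.0], [86, 96, 82]), (310, [0.518, 0.073, 0.106], [93, 77, 61]), (334, [0.518, 0.086, 0.105], [96, 66, 50])]
238 [(306, [0.565, 0.066, 0.0], [86, 94, 79]), (310, [0.52, 0.073, 0.106], [94, 75, 60]), (334, [0.52, 0.086, 0.106], [98, 67, 51])]
242 [(306, [0.535, 0.07, 0.077], [84, 76, 64]), (310, [0.522, 0.073, 0.107], [89, 71, 60]), (334, [0.523, 0.086, 0.106], [95, 74, 64])]
246 [(306, [0.511, 0.073, 0.136], [86, 89, 92]), (310, [0.511, 0.075, 0.136], [86, 88, 91]), (334, [0.511, 0.085, 0.136], [102, 104, 108])]
250 [(306, [0.511, 0.073, 0.14], [87, 89, 92]), (310, [0.511, 0.075, 0.141], [86, 88, 91]), (334, [0.511, 0.085, 0.141], [101, 105, 108])]
254 [(306, [0.511, 0.073, 0.144], [86, 89, 91]), (310, [0.511, 0.075, 0.144], [87, 89, 92]), (334, [0.511, 0.085, 0.144], [99, 102, 105])]
258 [(306, [0.512, 0.073, 0.146], [86, 89, 92]), (310, [0.512, 0.075, 0.147], [86, 88, 92]), (334, [0.512, 0.085, 0.147], [101, 104, 108])]
262 [(306, [0.511, 0.073, 0.151], [86, 88, 91]), (310, [0.511, 0.075, 0.151], [86, 88, 91]), (334, [0.512, 0.084, 0.15], [101, 104, 108])
[... 286 characters left out ...]
06, [0.511, 0.074, 0.161], [86, 88, 91]), (310, [0.512, 0.075, 0.16], [86, 89, 92]), (334, [0.512, 0.084, 0.16], [92, 95, 98])]
278 [(306, [0.511, 0.074, 0.163], [80, 82, 85]), (310, [0.511, 0.075, 0.164], [81, 84, 86]), (334, [0.512, 0.084, 0.163], [89, 92, 94])]
282 [(306, [0.511, 0.074, 0.166], [85, 88, 91]), (310, [0.512, 0.075, 0.165], [105, 108, 112]), (334, [0.511, 0.084, 0.166], [102, 105, 109])]
286 [(306, [0.51, 0.074, 0.171], [34, 35, 35]), (310, [0.513, 0.075, 0.166], [95, 98, 102]), (334, [0.511, 0.084, 0.17], [41, 42, 43])]
290 [(306, [0.51, 0.074, 0.173], [29, 29, 29]), (310, [0.51, 0.076, 0.173], [43, 44, 44]), (334, [0.51, 0.084, 0.173], [33, 33, 33])]
[0.5232 0.0781 0.1038]
```

```bash
python3 - <<'E'
from h import *
for t,tcp in (('w1',.3725),('w2',.187),('w7',None),('w10',.1038)):
    p,d,c=load(t);P=cloud(c,d)
    Tc=c['T']
    # camera frame coords of near (finger) pixels
    m=(d>0.05)&(d<0.30)
    cam=(P-Tc[:3,3])@Tc[:3,:3]
    for col in ((258,380) if t!='w10' else (310,334)):
        v=np.nonzero(m[:300,col])[0]; 
        if len(v): 
            k=v.min()+2; print(t,col,k,'cam',cam[k,col].round(4),'world',P[k,col].round(4),'tcp z',tcp)
z=load('w10')[2]['T'];o=bot.get_obs();print('TCP in cam', z[:3,:3].T@(o['eef_pos']-z[:3,3]))
E
```

```text
w1 258 2 cam [-0.0465  0.1472 -0.2484] world [0.6991 0.1565 0.2605] tcp z 0.3725
w1 380 2 cam [ 0.0447  0.1473 -0.2486] world [0.6992 0.0653 0.2599] tcp z 0.3725
w2 258 2 cam [-0.0153  0.0484 -0.0817] world [0.7149 0.1112 0.2607] tcp z 0.187
w2 380 2 cam [ 0.0148  0.0488 -0.0824] world [0.7148 0.0811 0.26  ] tcp z 0.187
w7 258 2 cam [-0.0295  0.0933 -0.1574] world [ 0.5969  0.0512 -0.0009] tcp z None
w7 380 2 cam [ 0.0282  0.0931 -0.1572] world [ 0.5973  0.1089 -0.0007] tcp z None
w10 310 2 cam [-0.0074  0.1428 -0.2413] world [ 0.381   0.0727 -0.0005] tcp z 0.1038
w10 334 2 cam [ 0.01    0.1428 -0.2413] world [ 0.3812  0.0901 -0.0006] tcp z 0.1038
TCP in cam [-0.0007 -0.0229 -0.1811]
```

```bash
python3 -m jog '-10 -30 0 0 0 0 2; 0 -40 0 0 0 0 2; 15 0 0 0 0 0 2; 10 0 0 0 0 0 2; 10 0 0 0 0 0 2';python3 -m jog '10 0 0 0 0 0 2; 4 0 0 0 0 0 2; 0 0 0 0 0 0 2';python3 - <<'E'
from h import *
st();grab('wrist','w11')
E
```

```text
t: 20.0
eef_pos: [0.5918, 0.0773, 0.077]
tool_rot: [0.5, -0.495, 0.506, 0.499]
contact_force: [0.3, 0.8, -0.0]
gripper_width: 0.025
t: 20.3
eef_pos: [0.5923, 0.0771, 0.0637]
tool_rot: [0.501, -0.496, 0.506, 0.498]
contact_force: [0.1, -0.4, 0.3]
gripper_width: 0.025
t 20.3 tcp [0.5923 0.0771 0.0637] x [-0.008 -0.002 -1.   ] z [ 0.012  1.    -0.002] F [ 0.1 -0.4  0.3] w 2.1 q [ 0.34  0.65 -0.78  1.82  0.57  0.92  0.86]
```

View pics/w11.png

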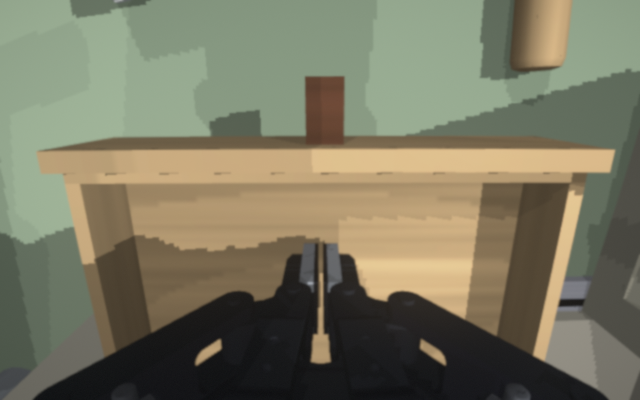

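```bash
python3 -m jog '6 0 0 0 0 0 2; 4 0 0 0 0 0 2; 3 0 0 0 0 0 2; 0 0 0 0 0 0 2';python3 -m jog '3 0 0 0 0 0 2; 0 0 0 0 0 0 2'; python3 -m jog '3 0 0 0 0 0 2; 0 0 0 0 0 0 2'
```

```text
t: 20.75
eef_pos: [0.5959, 0.0772, 0.0537]
tool_rot: [0.502, -0.497, 0.504, 0.496]
contact_force: [0.5, -2.3, 13.4]
gripper_width: 0.024
t: 20.95
eef_pos: [0.5988, 0.0772, 0.0535]
tool_rot: [0.504, -0.498, 0.503, 0.495]
contact_force: [0.3, -5.0, 29.9]
gripper_width: 0.024
t: 21.15
eef_pos: [0.6019, 0.0772, 0.0534]
tool_rot: [0.506, -0.5, 0.502, 0.493]
contact_force: [-0.1, -6.5, 44.4]
gripper_width: 0.022
```

```bash
python3 -m jog '-12 0 0 0 0 0 2; -8 0 0 0 0 0 2; 0 0 0 0 0 0 2';python3 - <<'E'
from h import *
st()
E
python3 -m jog '0 10 0 0 0 0 2; 0 10 0 0 0 0 2; 0 10 0 0 0 0 2; 0 5 0 0 0 0 2; 0 0 0 0 0 0 2';python3 -m jog '0 4 0 0 0 0 2; 0 4 0 0 0 0 2; 0 0 0 0 0 0 2'
```

```text
t: 21.45
eef_pos: [0.5934, 0.0774, 0.0659]
tool_rot: [0.501, -0.496, 0.505, 0.498]
contact_force: [-0.0, -0.4, 0.5]
gripper_width: 0.027
t 21.45 tcp [0.5934 0.0774 0.0659] x [-0.005 -0.002 -1.   ] z [ 0.012  1.    -0.002] F [-0.  -0.4  0.5] w 2.3 q [ 0.34  0.65 -0.78  1.81  0.57  0.92  0.86]
t: 21.95
eef_pos: [0.561, 0.0776, 0.0658]
tool_rot: [0.503, -0.497, 0.503, 0.497]
contact_force: [11.3, 1.5, -8.5]
gripper_width: 0.021
t: 22.25
eef_pos: [0.5613, 0.0777, 0.0672]
tool_rot: [0.508, -0.499, 0.499, 0.494]
contact_force: [33.5, 2.4, -22.8]
gripper_width: 0.02
```

```bash
python3 -m jog '0 -8 0 0 0 0 2; -45 -5 0 0 0 0 2; -45 0 0 0 0 0 2; -45 0 0 0 0 0 2; -40 0 0 0 0 0 2';python3 - <<'E'
from h import *
st();th=np.radians(-5);to([.47,-.29,.24],axes([0,0,-1],[-np.sin(th),np.cos(th),0]))
E
```

```text
t: 22.75
eef_pos: [0.5633, 0.0782, 0.2421]
tool_rot: [0.501, -0.496, 0.505, 0.498]
contact_force: [-0.1, -0.6, -0.2]
gripper_width: 0.023
t 22.75 tcp [0.5633 0.0782 0.2421] x [-0.007 -0.002 -1.   ] z [ 0.012  1.    -0.002] F [-0.1 -0.6 -0.2] w 2.0 q [ 0.46  0.42 -0.93  1.72  0.35  1.19  1.  ]
shift [   3.5   88.9 -369.3] turn [ 0.72 -0.02 -0.06] rows>= 8.0
```

```bash
python3 -m jog '0 10 -41 0 0 0 2; 0 10 -41 0 0 0 2; 0 10 -41 0 0 0 2; 0 10 -41 0 0 0 2; 0 10 -41 0 0 0 2';python3 -m jog '0 10 -41 0 0 0 2; 0 10 -41 0.36 0 0 2; 0 10 -41 0.36 0 0 2; 0 9 -41 0 0 0 2; 0 0 0 0 0 0 2'; python3 -m jog '0 0 0 0 0 0 2;0 0 0 0 0 0 2';python3 - <<'E'
from h import *
st();th=np.radians(-5);to([.47,-.29,.24],axes([0,0,-1],[-np.sin(th),np.cos(th),0]));grab('wrist','w12')
E
```

```text
t: 23.25
eef_pos: [0.5099, -0.1277, 0.2406]
tool_rot: [0.501, -0.496, 0.506, 0.498]
contact_force: [0.9, -1.3, 0.5]
gripper_width: 0.025
t: 23.75
eef_pos: [0.4621, -0.2951, 0.2404]
tool_rot: [0.521, -0.473, 0.527, 0.476]
contact_force: [0.2, -0.2, -1.1]
gripper_width: 0.022
t: 23.95
eef_pos: [0.4661, -0.2869, 0.2415]
tool_rot: [0.519, -0.477, 0.523, 0.479]
contact_force: [1.0, 0.2, 0.6]
gripper_width: 0.022
t 23.95 tcp [ 0.4661 -0.2869  0.2415] x [-0.007 -0.001 -1.   ] z [ 0.086  0.996 -0.002] F [1.  0.2 0.6] w 1.9 q [ 1.1   0.34 -0.83  1.78  0.28  1.15  1.67]
shift [ 1.5 -4.2 -2.7] turn [ 0.01 -0.02 -0.06] rows>= 1.0
```

View pics/w12.png

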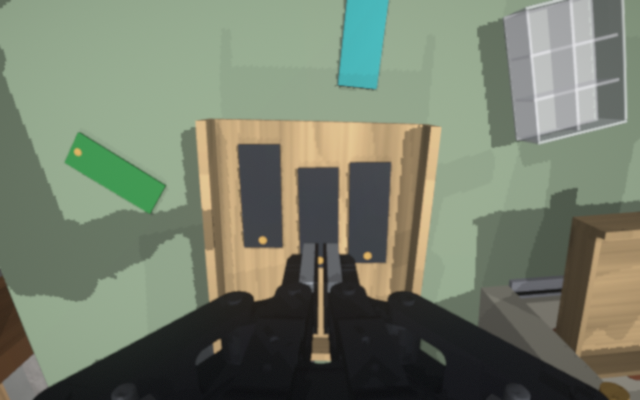

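```bash
cat > sl.py <<'E'
from h import *
def slates(tag,zs=.05):
    p,d,c=load(tag);P=cloud(c,d)
    m=(p.max(2)<90)&(abs(P[...,2]-zs)<.008)
    m=cv2.morphologyEx(m.astype(np.uint8),cv2.MORPH_OPEN,np.ones((3,3)))
    n,l,s,ce=cv2.connectedComponentsWithStats(m)
    for i in range(1,n):
        if s[i,4]>400:
            v,u=np.nonzero(l==i);W=plane(c,np.c_[u,v],zs)*1000;r=cv2.minAreaRect(W[:,:2].astype(np.float32))
            b=cv2.boxPoints(r);print(s[i,4],'px',ce[i].round(0),'rect',np.round(r[0],1),np.round(r[1],1),round(r[2],1),'xmin-edge mid',b[np.argsort(b[:,0])[:2]].mean(0).round(1),'z',np.median(P[l==i][:,2]).round(4))
E
python3 - <<'E'
from sl import *
slates('w12')
p,d,c=load('w12')
print('front edge',plane(c,[[205,121],[320,123],[430,125]],.045))
E
```

```text
3885 px [261. 194.] rect [ 491.5 -355.1] [ 43.6 116.9] 84.7 xmin-edge mid [ 433.3 -349.7] z 0.0499
3643 px [368. 210.] rect [ 520.7 -237.4] [ 43.1 116.7] 85.7 xmin-edge mid [ 462.5 -233. ] z 0.0499
2873 px [318. 206.] rect [ 514.8 -293.3] [ 42.4 103.1] 85.8 xmin-edge mid [ 463.4 -289.4] z 0.0499
front edge [[ 0.4038 -0.404   0.045 ]
 [ 0.4165 -0.2827  0.045 ]
 [ 0.4281 -0.1665  0.045 ]]
```

```bash
python3 - <<'E'
from h import *
th=np.radians(-5);to([.521,-.237,.045],axes([0,0,-1],[-np.sin(th),np.cos(th),0]))
E
```

```text
shift [196.3 -51.5  54.6] turn [ 0.02 -0.02 -0.06] rows>= 5.0
```

```bash
python3 -m jog '0 -26 27 0 0 0 2; 45 -26 27 0 0 0 2; 50 0 0 0 0 0 2; 50 0 0 0 0 0 2; 45 0 0 0 0 0 2';python3 -m jog '5 0 0 0 0 0 2; 0 0 0 0 0 0 2; 0 0 0 0 0 0 2';python3 - <<'E'
from h import *
st();th=np.radians(-5);to([.521,-.237,.03],axes([0,0,-1],[-np.sin(th),np.cos(th),0]))
E
```

```text
t: 24.5
eef_pos: [0.5174, -0.2412, 0.056]
tool_rot: [0.519, -0.477, 0.523, 0.48]
contact_force: [1.0, -0.5, -0.4]
gripper_width: 0.025
t: 24.8
eef_pos: [0.5194, -0.2432, 0.0555]
tool_rot: [0.52, -0.478, 0.523, 0.478]
contact_force: [-0.3, -0.0, 0.5]
gripper_width: 0.025
t 24.8 tcp [ 0.5194 -0.2432  0.0555] x [-0.003 -0.003 -1.   ] z [ 0.087  0.996 -0.003] F [-0.3 -0.   0.5] w 2.2 q [ 0.87  0.61 -0.71  1.89  0.52  0.85  1.37]
shift [25.4 -1.1  6.4] turn [ 0.   -0.03 -0.02] rows>= 1.0
```

```bash
python3 -m jog '13 0 3 0 0 0 2; 12 0 3 0 0 0 2; 3 0 0 0 0 0 2; 0 0 0 0 0 0 2';python3 -m jog '2 0 0 0 0 0 2; 0 0 0 0 0 0 2';python3 -m jog '2 0 0 0 0 0 2; 0 0 0 0 0 0 2'
```

```text
t: 25.2
eef_pos: [0.5177, -0.2369, 0.0257]
tool_rot: [0.519, -0.477, 0.524, 0.479]
contact_force: [-4.3, 1.5, 10.6]
gripper_width: 0.024
t: 25.4
eef_pos: [0.5177, -0.2369, 0.0256]
tool_rot: [0.519, -0.477, 0.524, 0.478]
contact_force: [-10.8, 4.5, 28.9]
gripper_width: 0.023
t: 25.6
eef_pos: [0.5177, -0.237, 0.0255]
tool_rot: [0.518, -0.477, 0.525, 0.478]
contact_force: [-16.4, 4.7, 48.3]
gripper_width: 0.028
```

```bash
python3 -m jog '-3.3 0 0 0 0 0 2; 0 0 0 0 0 0 2';python3 -m jog '0 8 0 0 0 0 2; 0 10 0 0 0 0 2; 0 10 0 0 0 0 2; 0 0 0 0 0 0 2'; python3 - <<'E'
from h import *
st();grab('wrist','w13')
E
```

```text
t: 25.8
eef_pos: [0.5183, -0.2374, 0.0257]
tool_rot: [0.519, -0.477, 0.524, 0.478]
contact_force: [-3.9, 1.3, 16.5]
gripper_width: 0.022
t: 26.2
eef_pos: [0.4917, -0.2352, 0.0257]
tool_rot: [0.52, -0.478, 0.523, 0.477]
contact_force: [0.2, 0.7, 9.8]
gripper_width: 0.025
t 26.2 tcp [ 0.4917 -0.2352  0.0257] x [-0.002 -0.003 -1.   ] z [ 0.088  0.996 -0.003] F [0.2 0.7 9.8] w 2.1 q [ 0.86  0.61 -0.69  1.97  0.56  0.76  1.32]
```

View pics/w13.png

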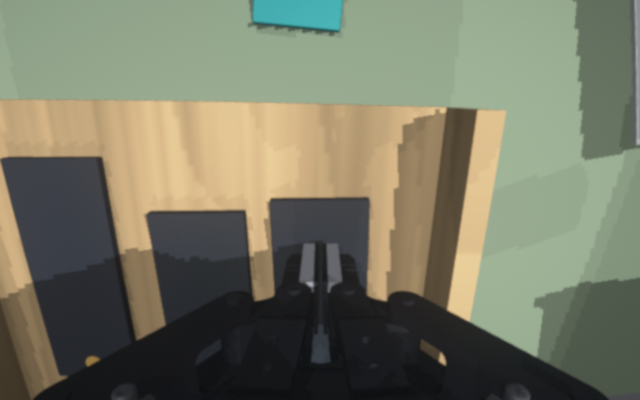

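```bash
python3 - <<'E'
from sl import *
p,d,c=load('w13');print(plane(c,[[320,199],[198,211]],.05),plane(c,[[320,104]],.045))
E
```

```text
[[ 0.461  -0.2319  0.05  ]
 [ 0.4619 -0.287   0.05  ]] [[ 0.4207 -0.2284  0.045 ]]
```

```bash
python3 -m jog '-25 0 0 0 0 0 2; -10 -35 0 0 0 0 2; 0 -38 0 0 0 0 2; 0 -37 0 0 0 0 2; 0 0 0 0 0 0 2';python3 -m jog '0 0 0 0 0 0 2;0 0 0 0 0 0 2'; python3 - <<'E'
from h import *
st();th=np.radians(-5);r=axes([0,0,-1],[-np.sin(th),np.cos(th),0]);to([.605,-.2445,.024],r);grab('wrist','w14')
E
```

```text
t: 26.75
eef_pos: [0.6043, -0.2438, 0.0586]
tool_rot: [0.521, -0.477, 0.522, 0.478]
contact_force: [0.1, -0.2, -0.1]
gripper_width: 0.025
t: 26.95
eef_pos: [0.5981, -0.2445, 0.0579]
tool_rot: [0.519, -0.476, 0.524, 0.479]
contact_force: [-0.9, 0.6, -0.1]
gripper_width: 0.021
t 26.95 tcp [ 0.5981 -0.2445  0.0579] x [-0.009 -0.002 -1.   ] z [ 0.088  0.996 -0.002] F [-0.9  0.6 -0.1] w 1.8 q [ 0.77  0.7  -0.69  1.7   0.53  0.95  1.35]
shift [33.8 -7.1  0.7] turn [-0.01 -0.02 -0.08] rows>= 1.0
```

View pics/w14.png

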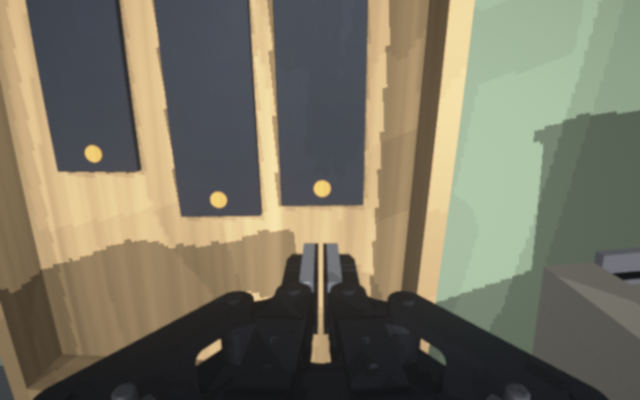

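```bash
python3 -m jog '15 -7 0 0 0 0 2; 14 0 0 0 0 0 2; 5 0 0 0 0 0 2; 0 0 0 0 0 0 2;0 0 0 0 0 0 2';python3 - <<'E'
from h import *
st()
p,d,c=load('w14');print(plane(c,[[322,205],[221,215],[98,172]],.05))
E
```

```text
t: 27.5
eef_pos: [0.6061, -0.2451, 0.0245]
tool_rot: [0.519, -0.476, 0.524, 0.479]
contact_force: [0.1, -0.3, 0.9]
gripper_width: 0.02
t 27.5 tcp [ 0.6061 -0.2451  0.0245] x [-0.007 -0.002 -1.   ] z [ 0.088  0.996 -0.002] F [ 0.1 -0.3  0.9] w 1.7 q [ 0.75  0.75 -0.67  1.7   0.57  0.9   1.33]
[[ 0.5804 -0.2415  0.05  ]
 [ 0.5814 -0.2975  0.05  ]
 [ 0.5516 -0.3602  0.05  ]]
```

```bash
python3 -m jog '2 0 0 0 0 0 2; 0 12 0 0 0 0 2; 0 12 0 0 0 0 2; 0 12 0 0 0 0 2;0 0 0 0 0 0 2';python3 - <<'E'
from h import *
st();grab('wrist','w15')
E
```

```text
t: 28.0
eef_pos: [0.5677, -0.2425, 0.0228]
tool_rot: [0.519, -0.476, 0.524, 0.479]
contact_force: [-0.3, -0.2, -0.6]
gripper_width: 0.024
t 28.0 tcp [ 0.5677 -0.2425  0.0228] x [-0.009 -0.002 -1.   ] z [ 0.088  0.996 -0.003] F [-0.3 -0.2 -0.6] w 2.0 q [ 0.78  0.71 -0.67  1.79  0.57  0.86  1.32]
```

View pics/w15.png

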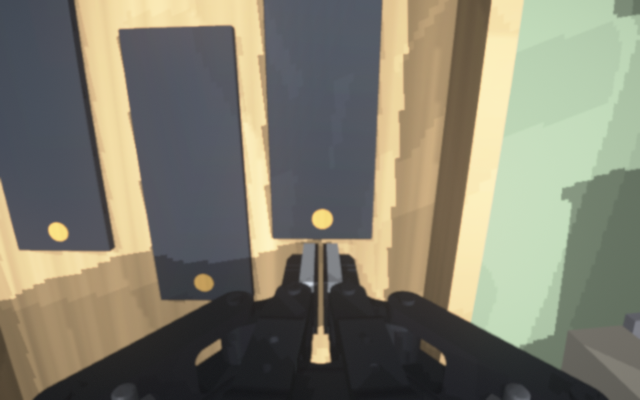

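```bash
python3 -m jog '0 15 0 0 0 0 2; 0 15 0 0 0 0 2; 0 15 0 0 0 0 2; 0 12 0 0 0 0 2;0 0 0 0 0 0 2';python3 - <<'E'
from h import *
st();grab('wrist','w16')
E
```

```text
t: 28.55
eef_pos: [0.5126, -0.2373, 0.0234]
tool_rot: [0.519, -0.476, 0.524, 0.479]
contact_force: [0.4, -0.5, -0.3]
gripper_width: 0.019
t 28.55 tcp [ 0.5126 -0.2373  0.0234] x [-0.007 -0.002 -1.   ] z [ 0.088  0.996 -0.003] F [ 0.4 -0.5 -0.3] w 1.6 q [ 0.84  0.64 -0.69  1.92  0.57  0.79  1.32]
```

View pics/w16.png

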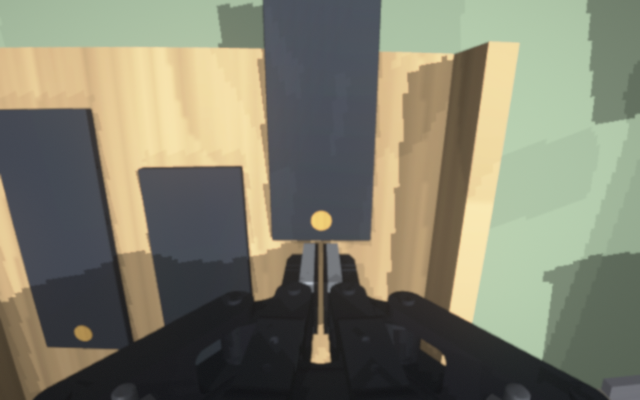

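```bash
python3 -m jog '0 5 0 0 0 0 2;0 0 0 0 0 0 2; 0 -4 0 0 0 0 2; -30 0 0 0 0 0 30; -30 0 0 0 0 0 65';python3 - <<'E'
from h import *
st();th=np.radians(-5);r=axes([0,0,-1],[-np.sin(th),np.cos(th),0]);to([.397,-.226,.085],r)
E
```

```text
t: 29.1
eef_pos: [0.5127, -0.2364, 0.0831]
tool_rot: [0.519, -0.476, 0.524, 0.48]
contact_force: [0.5, -0.9, 0.0]
gripper_width: 0.352
t 29.1 tcp [ 0.5127 -0.2364  0.0831] x [-0.009 -0.    -1.   ] z [ 0.087  0.996 -0.001] F [ 0.5 -0.9  0. ] w 30.0 q [ 0.89  0.56 -0.74  1.88  0.49  0.89  1.39]
shift [ -0.9 116.2   0.2] turn [-0.   -0.01 -0.08] rows>= 3.0
```

```bash
python3 -m jog '0 30 0 0 0 0 65;0 30 0 0 0 0 65; 0 30 0 0 0 0 65; 0 26 0 0 0 0 65; 0 0 0 0 0 0 65';python3 -m jog '0 0 0 0 0 0 65;0 0 0 0 0 0 65';python3 - <<'E'
from h import *
st();th=np.radians(-5);r=axes([0,0,-1],[-np.sin(th),np.cos(th),0]);to([.397,-.226,.04],r);grab('wrist','w17')
p,d,c=load('w17');P=cloud(c,d)
for u in range(240,280,6):
    v=[k for k in range(200,330) if d[k,u]<.18 and d[k,u]>0]
    if v: print(u,v[0],P[v[0]+2,u].round(4))
E
```

```text
t: 29.6
eef_pos: [0.3936, -0.2268, 0.0834]
tool_rot: [0.518, -0.475, 0.525, 0.479]
contact_force: [-0.5, 0.4, -0.1]
gripper_width: 0.758
t: 29.8
eef_pos: [0.399, -0.2268, 0.0843]
tool_rot: [0.52, -0.477, 0.523, 0.478]
contact_force: [-0.4, -0.5, 0.2]
gripper_width: 0.763
t 29.8 tcp [ 0.399  -0.2268  0.0843] x [-0.005 -0.002 -1.   ] z [ 0.088  0.996 -0.002] F [-0.4 -0.5  0.2] w 65.1 q [ 1.05  0.41 -0.8   2.12  0.43  0.78  1.46]
shift [44.3  1.8  0.8] turn [-0.   -0.02 -0.05] rows>= 1.0
240 249 [ 0.3847 -0.2591  0.1211]
246 249 [ 0.3871 -0.2579  0.1162]
```

View pics/w17.png

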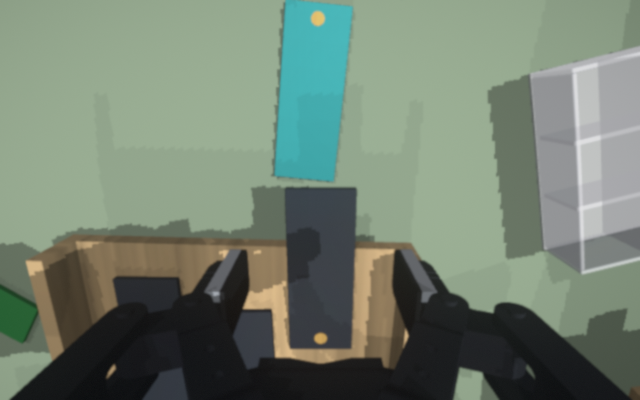

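```bash
python3 -m jog '30 0 0 0 0 0 65;30 0 0 0 0 0 65; 14 0 0 0 0 0 65; 0 0 0 0 0 0 65; 0 0 0 0 0 0 65';python3 - <<'E'
from h import *
st();grab('wrist','w18')
p,d,c=load('w18');P=cloud(c,d)
for u in list(range(228,256,4))+list(range(396,416,4)):
    v=[k for k in range(200,330) if d[k,u]<.16 and d[k,u]>0]
    if v: print(u,v[0],P[v[0]+2,u].round(4))
print(plane(c,[[320,200]],.05))
E
```

```text
t: 30.35
eef_pos: [0.398, -0.2265, 0.0102]
tool_rot: [0.519, -0.477, 0.523, 0.479]
contact_force: [-0.1, -0.4, 0.8]
gripper_width: 0.759
t 30.35 tcp [ 0.398  -0.2265  0.0102] x [-0.006 -0.001 -1.   ] z [ 0.087  0.996 -0.002] F [-0.1 -0.4  0.8] w 64.8 q [ 0.95  0.53 -0.69  2.17  0.58  0.64  1.32]
228 251 [ 0.384  -0.2638  0.0477]
232 249 [ 0.383  -0.2619  0.0481]
236 249 [ 0.3835 -0.2604  0.0474]
240 249 [ 0.3836 -0.2587  0.0474]
244 249 [ 0.384  -0.2572  0.0467]
248 265 [ 0.3937 -0.2578  0.0426]
252 307 [ 0.4173 -0.26    0.0398]
396 249 [ 0.3904 -0.1925  0.0448]
400 249 [ 0.3897 -0.1911  0.0466]
404 249 [ 0.3896 -0.1896  0.0472]
408 249 [ 0.3893 -0.1881  0.048 ]
412 251 [ 0.3896 -0.1868  0.0496]
[[ 0.3633 -0.223   0.05  ]]
```

View pics/w18.png

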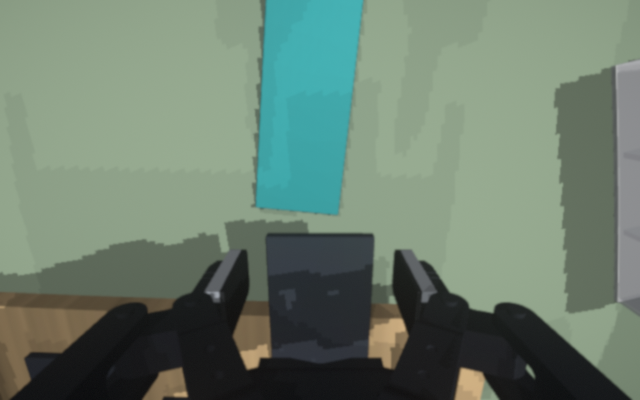

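```bash
python3 -m jog '7 0 0 0 0 0 65;0 0 0 0 0 0 50; 0 0 0 0 0 0 40; 0 0 0 0 0 0 38; 0 0 0 0 0 0 38' 40;python3 - <<'E'
from h import *
st();grab('wrist','w19')
E
```

```text
t: 30.9
eef_pos: [0.397, -0.227, 0.0032]
tool_rot: [0.519, -0.477, 0.524, 0.478]
contact_force: [-1.0, 0.2, 2.5]
gripper_width: 0.512
t 30.9 tcp [ 0.397  -0.227   0.0032] x [-0.006 -0.002 -1.   ] z [ 0.088  0.996 -0.003] F [-1.   0.2  2.5] w 43.7 q [ 0.94  0.54 -0.68  2.17  0.6   0.62  1.31]
```

View pics/w19.png

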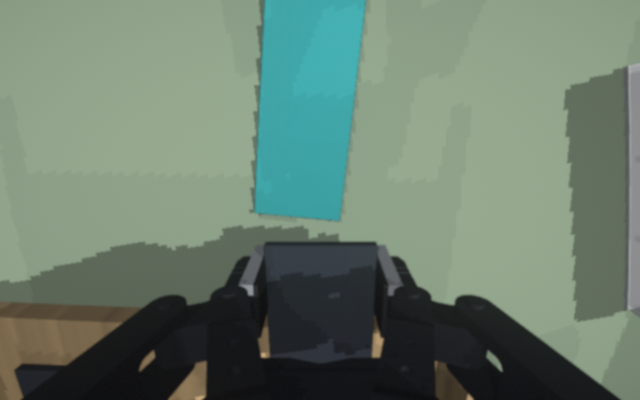

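```bash
python3 -m jog '-15 0 0 0 0 0 36;-20 0 0 0 0 0 36; -25 0 0 0 0 0 36; -30 0 0 0 0 0 36; -30 0 0 0 0 0 36' 50;python3 - <<'E'
from h import *
st();grab('wrist','w20');grab('scene','s20')
p,d,c=load('w20')
for v in (250,280,310,340): print(v,dep(c,d,[(320,v),(280,v),(360,v)]).round(4).tolist())
E
```

```text
t: 31.45
eef_pos: [0.3973, -0.2263, 0.1239]
tool_rot: [0.519, -0.476, 0.524, 0.479]
contact_force: [-0.3, -1.1, -0.6]
gripper_width: 0.507
t 31.45 tcp [ 0.3973 -0.2263  0.1239] x [-0.007 -0.001 -1.   ] z [ 0.088  0.996 -0.002] F [-0.3 -1.1 -0.6] w 43.3 q [ 1.11  0.35 -0.85  2.09  0.35  0.85  1.53]
250 [[0.381, -0.2244, 0.1704], [0.3798, -0.24, 0.1703], [0.3827, -0.2087, 0.1696]]
280 [[0.3947, -0.2255, 0.1696], [0.3925, -0.2415, 0.171], [0.3957, -0.2094, 0.1701]]
310 [[0.4082, -0.2267, 0.1704], [0.4074, -0.2434, 0.1695], [0.4098, -0.2101, 0.1702]]
340 [[0.4235, -0.228, 0.1699], [0.4216, -0.2451, 0.1705], [0.4243, -0.2109, 0.1707]]
```

View pics/w20.png

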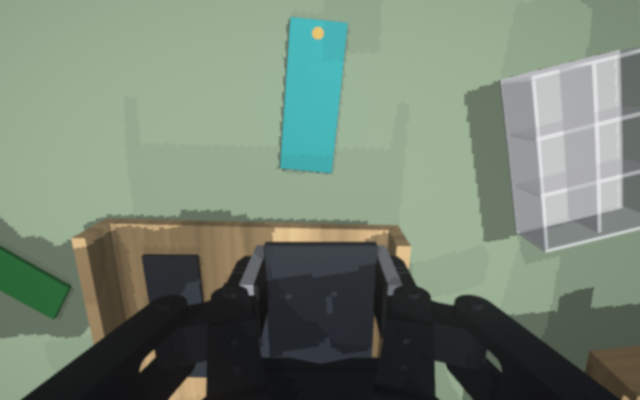

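```bash
python3 - <<'E'
from h import *
r=axes([0,0,-1],Cd(0,1))
to([.49,.132,.17],r);to([.588,.132,.075],r)
E
```

```text
shift [-45.8 -57.8 365.9] turn [-0.76 -0.05 -0.01] rows>= 8.0
shift [  49.1 -155.5  375. ] turn [-0.76 -0.05 -0.01] rows>= 9.0
```

```bash
python3 -m jog '-25 -4 20 -0.2 0 0 36;-21 -6 30 -0.2 0 0 36; 0 -6 38 -0.2 0 0 36; 0 -6 38 -0.16 0 0 36; 0 -6 38 0 0 0 36';python3 -m jog '0 -6 38 0 0 0 36;0 -6 38 0 0 0 36; 0 -6 38 0 0 0 36; 0 -6 38 0 0 0 36; 0 -6 38 0 0 0 36';python3 -m jog '0 0 0 0 0 0 36;0 0 0 0 0 0 36';python3 - <<'E'
from h import *
st();r=axes([0,0,-1],Cd(0,1))
to([.588,.132,.10],r);grab('wrist','w21')
E
```

```text
t: 32.05
eef_pos: [0.4324, -0.0629, 0.1679]
tool_rot: [0.5, -0.497, 0.504, 0.499]
contact_force: [0.3, -0.1, -0.1]
gripper_width: 0.511
t: 32.55
eef_pos: [0.464, 0.1268, 0.1669]
tool_rot: [0.5, -0.497, 0.505, 0.499]
contact_force: [0.7, 0.0, -0.6]
gripper_width: 0.515
t: 32.75
eef_pos: [0.4637, 0.1265, 0.167]
tool_rot: [0.499, -0.497, 0.504, 0.5]
contact_force: [-1.1, 0.1, -0.5]
gripper_width: 0.511
t 32.75 tcp [0.4637 0.1265 0.167 ] x [-0.008 -0.002 -1.   ] z [ 0.006  1.    -0.002] F [-1.1  0.1 -0.5] w 43.6 q [ 0.45  0.37 -1.    1.99  0.37  0.98  0.83]
shift [  66.  -124.8    6.4] turn [ 0.03 -0.02 -0.07] rows>= 3.0
```

View pics/w21.png

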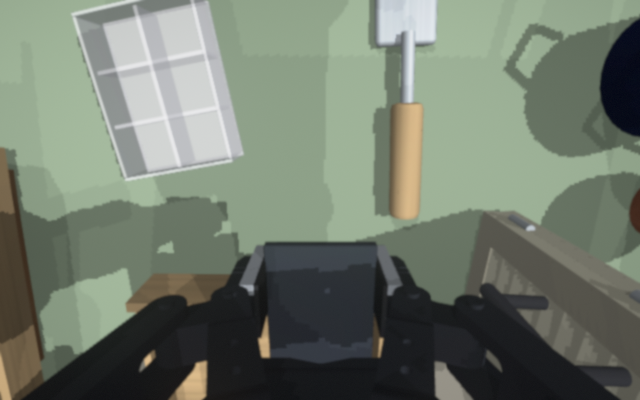

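```bash
python3 -m jog '0 -32 3 0 0 0 36;0 -32 3 0 0 0 36; 0 -32 0 0 0 0 36; 15 -29 0 0 0 0 36; 30 0 0 0 0 0 36';python3 -m jog '20 0 0 0 0 0 36;0 0 0 0 0 0 36;0 0 0 0 0 0 36';python3 - <<'E'
from h import *
st();r=axes([0,0,-1],Cd(0,1))
to([.588,.132,.05],r);grab('wrist','w22')
E
```

```text
t: 33.3
eef_pos: [0.5944, 0.128, 0.1226]
tool_rot: [0.503, -0.496, 0.504, 0.496]
contact_force: [-0.9, 0.3, -1.3]
gripper_width: 0.513
t: 33.6
eef_pos: [0.5889, 0.1291, 0.1021]
tool_rot: [0.5, -0.496, 0.505, 0.499]
contact_force: [0.1, 1.3, -0.9]
gripper_width: 0.509
t 33.6 tcp [0.5889 0.1291 0.1021] x [-0.007 -0.002 -1.   ] z [ 0.01   1.    -0.003] F [ 0.1  1.3 -0.9] w 43.5 q [ 0.3   0.63 -0.86  1.78  0.56  1.    0.78]
shift [52.   0.5  3. ] turn [-0.01 -0.02 -0.07] rows>= 2.0
```

View pics/w22.png

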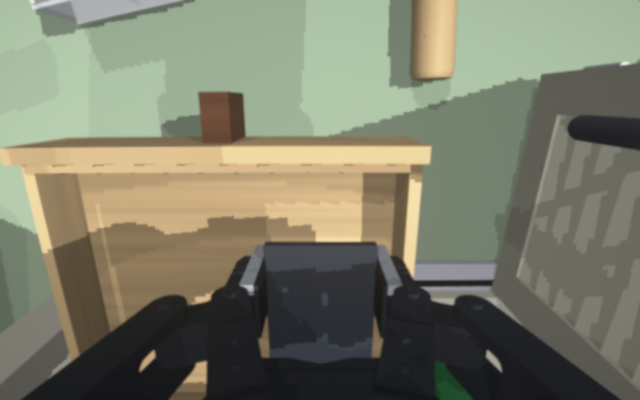

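```bash
python3 -m jog '20 0 0 0 0 0 36;15 0 0 0 0 0 36;10 0 0 0 0 0 36; 4 0 0 0 0 0 36; 0 0 0 0 0 0 36';python3 -m jog '0 0 0 0 0 0 36';python3 - <<'E'
from h import *
st();grab('wrist','w23')
p,d,c=load('w23')
for v in (250,280,310,340): print(v,dep(c,d,[(320,v),(360,v)]).round(4).tolist())
E
```

```text
t: 34.15
eef_pos: [0.5885, 0.1304, 0.0528]
tool_rot: [0.5, -0.497, 0.504, 0.499]
contact_force: [0.6, 0.0, -1.2]
gripper_width: 0.513
t: 34.25
eef_pos: [0.589, 0.1307, 0.0536]
tool_rot: [0.5, -0.497, 0.504, 0.499]
contact_force: [-0.4, 0.5, -0.5]
gripper_width: 0.511
t 34.25 tcp [0.589  0.1307 0.0536] x [-0.006 -0.002 -1.   ] z [ 0.008  1.    -0.002] F [-0.4  0.5 -0.5] w 43.6 q [ 0.27  0.69 -0.81  1.81  0.61  0.93  0.74]
250 [[0.5726, 0.1315, 0.1001], [0.5725, 0.1471, 0.1006]]
280 [[0.5856, 0.1314, 0.1006], [0.5859, 0.1475, 0.1003]]
310 [[0.5997, 0.1313, 0.1005], [0.6005, 0.148, 0.0994]]
340 [[0.6147, 0.1312, 0.1003], [0.6143, 0.1483, 0.101]]
```

View pics/w23.png

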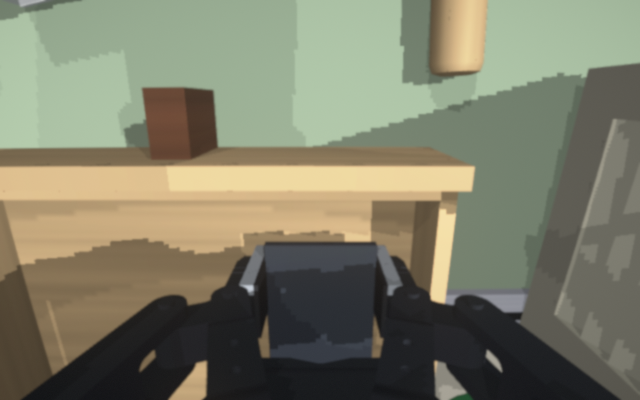

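```bash
python3 -m jog '4 0 0 0 0 0 36;0 0 0 0 0 0 36'; python3 -m jog '3 0 0 0 0 0 36;0 0 0 0 0 0 36'; python3 -m jog '2 0 0 0 0 0 36;0 0 0 0 0 0 36'
```

```text
t: 34.5
eef_pos: [0.5914, 0.131, 0.0517]
tool_rot: [0.502, -0.498, 0.503, 0.498]
contact_force: [0.5, -2.6, 11.5]
gripper_width: 0.51
t: 34.7
eef_pos: [0.5942, 0.131, 0.0515]
tool_rot: [0.503, -0.499, 0.502, 0.496]
contact_force: [-0.3, -5.0, 27.6]
gripper_width: 0.513
t: 34.9
eef_pos: [0.5959, 0.131, 0.0514]
tool_rot: [0.504, -0.5, 0.501, 0.495]
contact_force: [-0.1, -6.9, 38.0]
gripper_width: 0.51
```

```bash
python3 -m jog '-8.5 0 0 0 0 0 36;0 0 0 0 0 0 36; 0 0 0 0 0 0 53; 0 0 0 0 0 0 53; 0 0 0 0 0 0 53'; python3 -m jog '-20 0 0 0 0 0 53;-40 0 0 0 0 0 53; -40 0 0 0 0 0 53; 0 0 0 0 0 0 53'; python3 - <<'E'
from sl import *
st();grab('wrist','w24');slates('w24',.083)
E
```

```text
t: 35.4
eef_pos: [0.5881, 0.1304, 0.0518]
tool_rot: [0.5, -0.497, 0.504, 0.499]
contact_force: [-1.4, -0.3, 0.7]
gripper_width: 0.621
t: 35.8
eef_pos: [0.5922, 0.1327, 0.1577]
tool_rot: [0.503, -0.498, 0.501, 0.498]
contact_force: [-0.1, 0.1, -0.4]
gripper_width: 0.622
t 35.8 tcp [0.5922 0.1327 0.1577] x [ 0.001  0.001 -1.   ] z [0.008 1.    0.001] F [-0.1  0.1 -0.4] w 53.1 q [ 0.33  0.57 -0.9   1.73  0.5   1.08  0.83]
7522 px [317. 238.] rect [629.2 131. ] [ 43.5 117.4] 89.7 xmin-edge mid [570.5 131.3] z 0.0829
450 px [136. 269.] rect [648.7 -16.6] [ 7.6 53.3] 89.7 xmin-edge mid [622.1 -16.4] z 0.0852
```

View pics/w24.png

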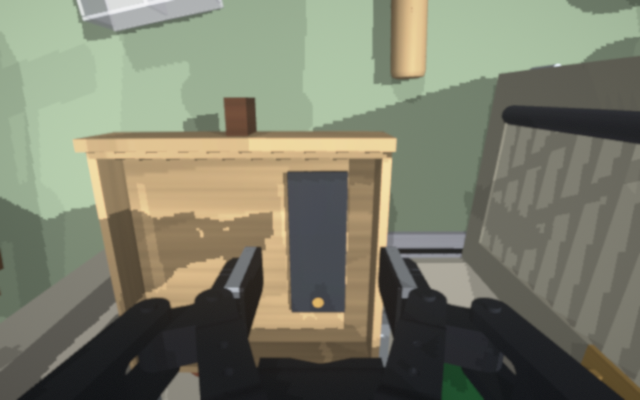

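```bash
python3 -m jog '-30 30 0 0 0 0 40;-20 35 0 0 0 0 20; 0 35 -25 0 0 0 2; 0 0 -45 0 0 0 2; 0 0 -45 0 0 0 2'; python3 -m jog '0 0 -45 0 0 0 2;0 0 -45 0 0 0 2;0 0 -45 0 0 0 2;0 0 -45 0.25 0 0 2;0 0 -45 0.25 0 0 2'; python3 -m jog '0 0 -40 0.25 0 0 2; 0 0 0 0 0 0 2; 0 0 0 0 0 0 2'; python3 - <<'E'
from sl import *
st();grab('wrist','w25');slates('w25',.05)
th=np.radians(-5);r=axes([0,0,-1],[-np.sin(th),np.cos(th),0]);to([.607,-.2995,.06],r)
E
```

```text
t: 36.35
eef_pos: [0.4869, 0.0156, 0.2025]
tool_rot: [0.499, -0.497, 0.504, 0.5]
contact_force: [1.4, -0.6, -0.5]
gripper_width: 0.024
t: 36.85
eef_pos: [0.4844, -0.2103, 0.2025]
tool_rot: [0.513, -0.483, 0.518, 0.486]
contact_force: [-0.4, 0.7, -0.6]
gripper_width: 0.027
t: 37.15
eef_pos: [0.4821, -0.2489, 0.2024]
tool_rot: [0.52, -0.475, 0.524, 0.479]
contact_force: [0.1, 0.0, 0.2]
gripper_width: 0.025
t 37.15 tcp [ 0.4821 -0.2489  0.2024] x [-0.009 -0.    -1.   ] z [ 0.089  0.996 -0.001] F [0.1 0.  0.2] w 2.1 q [ 1.06  0.4  -0.88  1.83  0.35  1.09  1.53]
5015 px [214. 192.] rect [ 491.3 -354.8] [ 44.7 117.4] 84.6 xmin-edge mid [ 432.9 -349.3] z 0.0499
4289 px [278. 213.] rect [ 521.9 -293.2] [ 43.8 117.3] 85.7 xmin-edge mid [ 463.4 -288.8] z 0.0499
shift [ 141.8 -129.6  -40.9] turn [ 0.01 -0.01 -0.08] rows>= 4.0
```

View pics/w25.png

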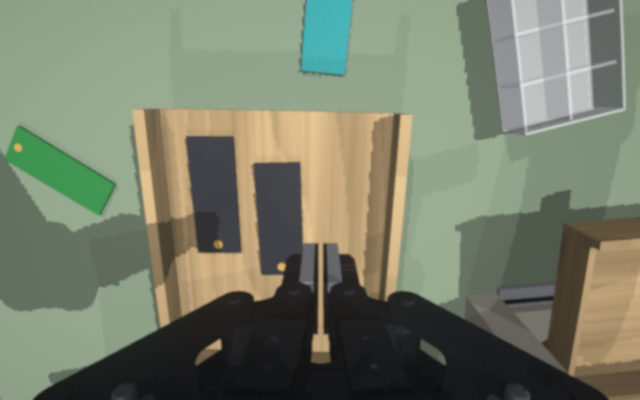

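```bash
python3 -m jog '20 -44 -14 0 0 0 2;40 -44 -14 0 0 0 2; 40 -42 -13 0 0 0 2; 42 0 0 0 0 0 2; 0 0 0 0 0 0 2'; python3 -m jog '0 0 0 0 0 0 2;0 0 0 0 0 0 2'; python3 - <<'E'
from sl import *
st()
th=np.radians(-5);r=axes([0,0,-1],[-np.sin(th),np.cos(th),0]);to([.607,-.3,.0225],r)
E
```

```text
t: 37.7
eef_pos: [0.5903, -0.2912, 0.0686]
tool_rot: [0.517, -0.474, 0.524, 0.484]
contact_force: [-0.5, 0.6, 0.0]
gripper_width: 0.023
t: 37.9
eef_pos: [0.5951, -0.2939, 0.0778]
tool_rot: [0.519, -0.478, 0.523, 0.478]
contact_force: [0.5, 0.7, -0.3]
gripper_width: 0.022
t 37.9 tcp [ 0.5951 -0.2939  0.0778] x [-0.004 -0.003 -1.   ] z [ 0.085  0.996 -0.003] F [ 0.5  0.7 -0.3] w 1.9 q [ 0.87  0.71 -0.74  1.65  0.55  1.01  1.42]
shift [ 55.2 -12.6  -4.8] turn [ 0.02 -0.03 -0.03] rows>= 2.0
```

```bash
python3 -m jog '15 -13 -5 0 0 0 2;20 0 0 0 0 0 2; 15 0 0 0 0 0 2; 0 0 0 0 0 0 2; 0 0 0 0 0 0 2'; python3 - <<'E'
from sl import *
st()
th=np.radians(-5);r=axes([0,0,-1],[-np.sin(th),np.cos(th),0]);to([.607,-.3,.0225],r);grab('wrist','w26')
E
```

```text
t: 38.4
eef_pos: [0.6054, -0.3006, 0.0249]
tool_rot: [0.519, -0.476, 0.523, 0.479]
contact_force: [-0.9, -0.7, 0.1]
gripper_width: 0.022
t 38.4 tcp [ 0.6054 -0.3006  0.0249] x [-0.007 -0.001 -1.   ] z [ 0.087  0.996 -0.002] F [-0.9 -0.7  0.1] w 1.9 q [ 0.84  0.79 -0.7   1.64  0.6   0.95  1.4 ]
shift [ 2.4 -1.5  0.7] turn [ 0.   -0.02 -0.07] rows>= 1.0
```

View pics/w26.png

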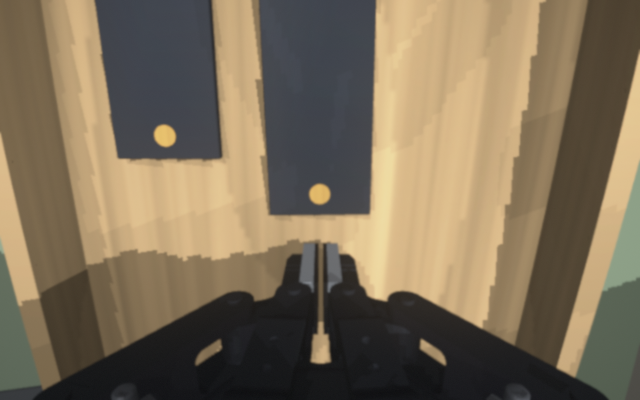

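```bash
python3 -m jog '2.2 0 0 0 0 0 2;0 12 0 0 0 0 2; 0 14 0 0 0 0 2; 0 14 0 0 0 0 2; 0 14 0 0 0 0 2'; python3 -m jog '0 14 0 0 0 0 2;0 14 0 0 0 0 2; 0 14 0 0 0 0 2; 0 8 0 0 0 0 2; 0 0 0 0 0 0 2'; python3 - <<'E'
from sl import *
st()
grab('wrist','w27')
E
```

```text
t: 38.95
eef_pos: [0.5511, -0.2962, 0.0236]
tool_rot: [0.519, -0.477, 0.523, 0.479]
contact_force: [0.6, 0.1, 0.4]
gripper_width: 0.024
t: 39.45
eef_pos: [0.5009, -0.2922, 0.0237]
tool_rot: [0.519, -0.476, 0.524, 0.479]
contact_force: [0.2, 0.0, -0.5]
gripper_width: 0.026
t 39.45 tcp [ 0.5009 -0.2922  0.0237] x [-0.007 -0.002 -1.   ] z [ 0.087  0.996 -0.003] F [ 0.2  0.  -0.5] w 2.2 q [ 0.96  0.67 -0.72  1.88  0.6   0.83  1.4 ]
```

View pics/w27.png

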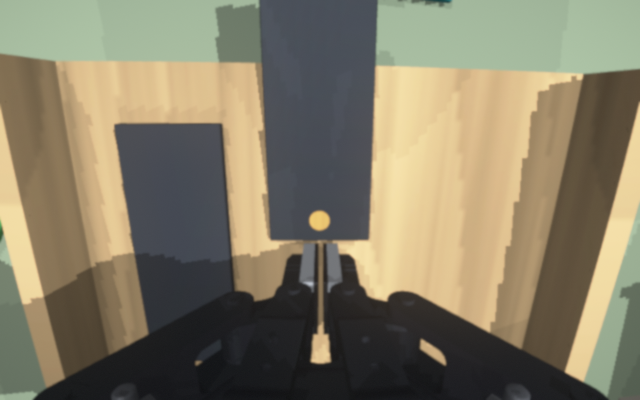

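```bash
python3 -m jog '0 -4 0 0 0 0 2; -30 0 0 0 0 0 30; -35 20 0 0 0 0 65; 0 30 0 0 0 0 65; 0 30 0 0 0 0 65';python3 -m jog '0 30 0 0 0 0 65; 0 0 0 0 0 0 65; 0 0 0 0 0 0 65';python3 - <<'E'
from h import *
st();th=np.radians(-5);r=axes([0,0,-1],[-np.sin(th),np.cos(th),0]);to([.392,-.2835,.011],r);grab('wrist','w28')
p,d,c=load('w28');print(plane(c,[[320,195]],.05),proj(c,[[.369,-.2816,.05],[.392,-.2835,.05]]))
E
```

```text
t: 40.0
eef_pos: [0.4284, -0.2851, 0.0901]
tool_rot: [0.519, -0.478, 0.523, 0.478]
contact_force: [-0.2, -0.3, -0.1]
gripper_width: 0.701
t: 40.3
eef_pos: [0.398, -0.2829, 0.0895]
tool_rot: [0.519, -0.477, 0.523, 0.478]
contact_force: [0.7, 0.6, 0.7]
gripper_width: 0.763
t 40.3 tcp [ 0.398  -0.2829  0.0895] x [-0.005 -0.002 -1.   ] z [ 0.087  0.996 -0.003] F [0.7 0.6 0.7] w 65.2 q [ 1.17  0.46 -0.84  2.05  0.47  0.83  1.54]
shift [78.5  5.5 -0.9] turn [ 0.   -0.03 -0.05] rows>= 2.0
[[ 0.3834 -0.2813  0.05  ]] [[317.5419 172.9037]
 [317.7394 208.0287]]
```

View pics/w28.png

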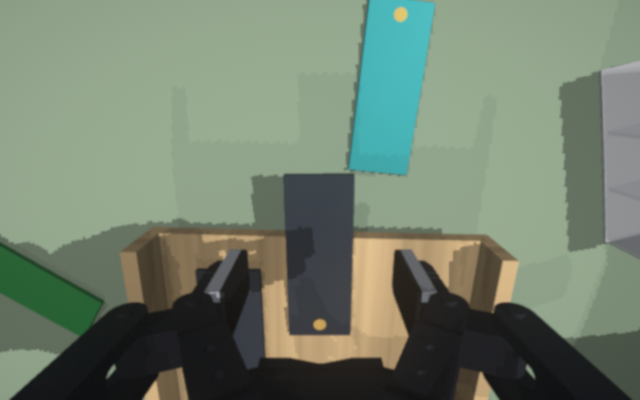

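```bash
python3 -m jog '30 6 0 0 0 0 65; 30 0 0 0 0 0 65; 18 0 0 0 0 0 65; 0 0 0 0 0 0 65; 0 0 0 0 0 0 65';python3 - <<'E'
from h import *
st()
E
python3 -m jog '0 0 0 0 0 0 50; 0 0 0 0 0 0 40; 0 0 0 0 0 0 36; 0 0 0 0 0 0 36' 50;python3 - <<'E'
from h import *
st();grab('wrist','w29')
E
```

```text
t: 40.85
eef_pos: [0.3923, -0.2818, 0.0114]
tool_rot: [0.519, -0.477, 0.523, 0.479]
contact_force: [0.2, -0.2, -0.5]
gripper_width: 0.76
t 40.85 tcp [ 0.3923 -0.2818  0.0114] x [-0.006 -0.001 -1.   ] z [ 0.086  0.996 -0.002] F [ 0.2 -0.2 -0.5] w 64.9 q [ 1.08  0.57 -0.73  2.11  0.62  0.68  1.42]
t: 41.25
eef_pos: [0.3921, -0.2826, 0.0122]
tool_rot: [0.519, -0.478, 0.523, 0.478]
contact_force: [1.6, 1.6, 6.2]
gripper_width: 0.511
t 41.25 tcp [ 0.3921 -0.2826  0.0122] x [-0.004 -0.003 -1.   ] z [ 0.087  0.996 -0.003] F [1.6 1.6 6.2] w 43.7 q [ 1.09  0.57 -0.73  2.11  0.62  0.68  1.42]
```

View pics/w29.png

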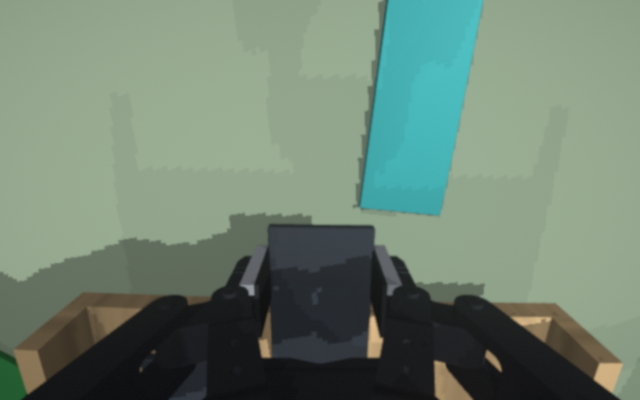

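Gripped. Lift and check level.

```bash
python3 -m jog '-15 0 0 0 0 0 36;-20 0 0 0 0 0 36; -30 0 0 0 0 0 36; -40 0 0 0 0 0 36; -40 0 0 0 0 0 36';python3 - <<'E'
from h import *
st();grab('wrist','w30')
p,d,c=load('w30')
for v in (240,280,310,340): print(v,dep(c,d,[(320,v),(280,v),(360,v)]).round(4).tolist())
v=[k for k in range(180,300) if 0<d[k,320]<.2][0];print('near edge',v,dep(c,d,[(320,v+1)]))
r=axes([0,0,-1],Cd(0,1));to([.49,.026,.17],r)
E
```

```text
t: 41.8
eef_pos: [0.3907, -0.2815, 0.1571]
tool_rot: [0.519, -0.476, 0.524, 0.48]
contact_force: [0.6, -0.4, 0.0]
gripper_width: 0.502
t 41.8 tcp [ 0.3907 -0.2815  0.1571] x [-0.008 -0.001 -1.   ] z [ 0.087  0.996 -0.001] F [ 0.6 -0.4  0. ] w 42.9 q [ 1.26  0.35 -0.92  2.01  0.35  0.95  1.65]
240 [[0.3739, -0.2795, 0.195], [0.3731, -0.2963, 0.1935], [0.3756, -0.2629, 0.1943]]
280 [[0.3931, -0.2812, 0.1939], [0.3915, -0.2985, 0.1941], [0.3947, -0.2638, 0.1937]]
310 [[0.4083, -0.2825, 0.1938], [0.4065, -0.3003, 0.1943], [0.4093, -0.2646, 0.1946]]
340 [[0.4237, -0.2838, 0.1947], [0.4228, -0.3024, 0.1938], [0.4245, -0.2655, 0.1956]]
near edge 224 [[ 0.3688 -0.2791  0.191 ]]
shift [ -9.  -68.4 315.9] turn [-0.74 -0.06 -0.01] rows>= 7.0
```

```bash
python3 -m jog '-12 -4 30 -0.2 0 0 36; 0 -7 38 -0.2 0 0 36; 0 -7 38 -0.2 0 0 36; 0 -7 38 -0.14 0 0 36; 0 -7 38 0 0 0 36';python3 -m jog '0 -7 38 0 0 0 36;0 -7 38 0 0 0 36; 0 -7 38 0 0 0 36; 0 0 20 0 0 0 36; 0 0 0 0 0 0 36';python3 -m jog '0 0 0 0 0 0 36';python3 - <<'E'
from h import *
st();r=axes([0,0,-1],Cd(0,1))
to([.592,.026,.10],r)
E
```

```text
t: 42.35
eef_pos: [0.4314, -0.1004, 0.1674]
tool_rot: [0.5, -0.496, 0.505, 0.499]
contact_force: [1.0, -0.0, -1.0]
gripper_width: 0.509
t: 42.85
eef_pos: [0.4537, 0.0356, 0.1673]
tool_rot: [0.499, -0.498, 0.503, 0.5]
contact_force: [-0.4, -0.2, -1.7]
gripper_width: 0.509
t: 42.95
eef_pos: [0.4536, 0.0319, 0.1669]
tool_rot: [0.5, -0.497, 0.505, 0.499]
contact_force: [-0.2, -0.3, -0.7]
gripper_width: 0.507
t 42.95 tcp [0.4536 0.0319 0.1669] x [-0.007 -0.003 -1.   ] z [ 0.009  1.    -0.003] F [-0.2 -0.3 -0.7] w 43.3 q [ 0.7   0.33 -1.05  2.05  0.35  0.96  1.03]
shift [  65.9 -138.9   -4.5] turn [ 0.   -0.03 -0.07] rows>= 4.0
```

```bash
python3 -m jog '0 -35 -2 0 0 0 36;0 -35 -2 0 0 0 36; 0 -35 0 0 0 0 36; 15 -34 0 0 0 0 36; 30 0 0 0 0 0 36';python3 -m jog '20 0 0 0 0 0 36;0 0 0 0 0 0 36;0 0 0 0 0 0 36';python3 - <<'E'
from h import *
st();r=axes([0,0,-1],Cd(0,1))
to([.592,.026,.053],r);grab('wrist','w31')
E
```

```text
t: 43.45
eef_pos: [0.5983, 0.0245, 0.122]
tool_rot: [0.503, -0.496, 0.504, 0.496]
contact_force: [-0.2, 0.2, -1.5]
gripper_width: 0.503
t: 43.75
eef_pos: [0.5924, 0.0254, 0.1013]
tool_rot: [0.5, -0.496, 0.505, 0.498]
contact_force: [0.3, -0.2, -0.3]
gripper_width: 0.508
t 43.75 tcp [0.5924 0.0254 0.1013] x [-0.007 -0.002 -1.   ] z [ 0.011  1.    -0.002] F [ 0.3 -0.2 -0.3] w 43.4 q [ 0.49  0.63 -0.88  1.8   0.57  1.    0.94]
shift [48.3  0.1  0.7] turn [-0.02 -0.02 -0.07] rows>= 1.0
```

View pics/w31.png

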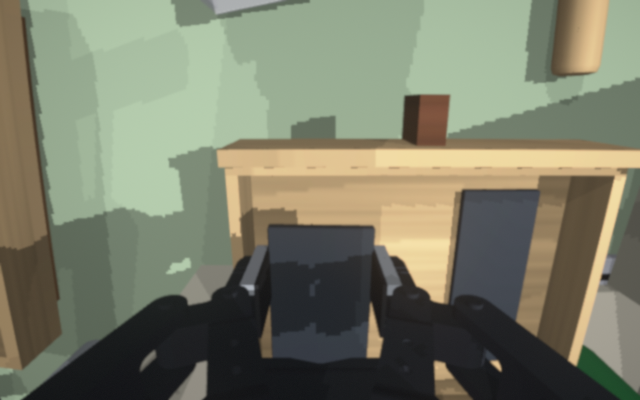

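```bash
python3 -m jog '0 0 3 0 0 0 36;20 0 0 0 0 0 36;15 0 0 0 0 0 36; 10 0 0 0 0 0 36; 0 0 0 0 0 0 36';python3 -m jog '0 0 0 0 0 0 36';python3 - <<'E'
from h import *
st();grab('wrist','w32')
E
```

```text
t: 44.3
eef_pos: [0.5913, 0.0295, 0.055]
tool_rot: [0.5, -0.496, 0.505, 0.499]
contact_force: [0.1, -0.9, -0.3]
gripper_width: 0.504
t: 44.4
eef_pos: [0.5925, 0.03, 0.0565]
tool_rot: [0.5, -0.496, 0.504, 0.499]
contact_force: [-0.0, 0.1, -0.6]
gripper_width: 0.506
t 44.4 tcp [0.5925 0.03   0.0565] x [-0.006 -0.002 -1.   ] z [ 0.009  1.    -0.002] F [-0.   0.1 -0.6] w 43.2 q [ 0.45  0.68 -0.84  1.83  0.62  0.93  0.89]
```

View pics/w32.png

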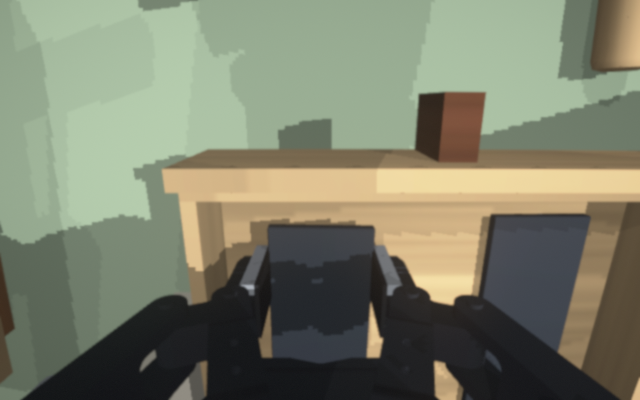

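```bash
python3 -m jog '3 0 0 0 0 0 36;0 0 0 0 0 0 36; 0 0 0 0 0 0 51; 0 0 0 0 0 0 51; 0 0 0 0 0 0 51'; python3 -m jog '-20 0 0 0 0 0 51;-40 0 0 0 0 0 51; -40 0 0 0 0 0 51; 0 0 0 0 0 0 51'; python3 - <<'E'
from sl import *
st();grab('wrist','w33');slates('w33',.083)
E
```

```text
t: 44.95
eef_pos: [0.5925, 0.0298, 0.0535]
tool_rot: [0.5, -0.497, 0.504, 0.499]
contact_force: [-0.0, -0.1, -0.1]
gripper_width: 0.597
t: 45.35
eef_pos: [0.5965, 0.0315, 0.159]
tool_rot: [0.503, -0.499, 0.502, 0.497]
contact_force: [0.1, -0.6, -0.2]
gripper_width: 0.599
t 45.35 tcp [0.5965 0.0315 0.159 ] x [ 0.003 -0.001 -1.   ] z [ 0.009  1.    -0.001] F [ 0.1 -0.6 -0.2] w 51.1 q [ 0.52  0.56 -0.93  1.75  0.51  1.08  0.98]
6701 px [446. 230.] rect [629.7 130. ] [ 45.1 118.3] 89.7 xmin-edge mid [570.5 130.3] z 0.0829
7627 px [317. 233.] rect [629.5  29.3] [ 43.7 118.2] 88.9 xmin-edge mid [570.4  30.4] z 0.0829
```

View pics/w33.png

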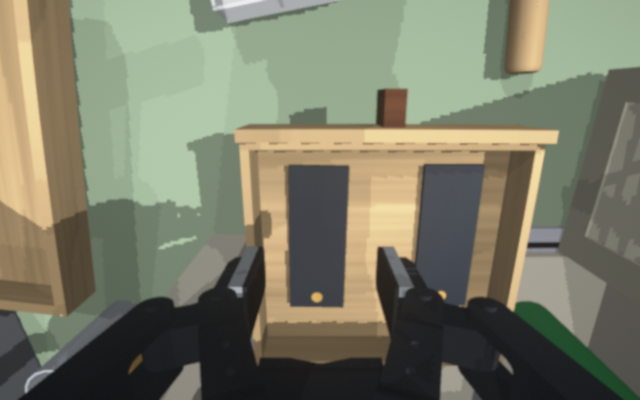

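```bash
python3 -m jog '-30 30 0 0 0 0 40;-20 35 0 0 0 0 20; 0 35 -25 0 0 0 2; 0 0 -45 0 0 0 2; 0 0 -45 0 0 0 2'; python3 -m jog '0 0 -45 0 0 0 2;0 0 -45 0 0 0 2;0 0 -45 0.25 0 0 2;0 0 -45 0.25 0 0 2;0 0 -35 0.25 0 0 2'; python3 -m jog '0 0 0 0 0 0 2; 0 0 0 0 0 0 2'; python3 - <<'E'
from sl import *
st();grab('wrist','w34');slates('w34',.05)
E
```

```text
t: 45.9
eef_pos: [0.4906, -0.085, 0.2036]
tool_rot: [0.499, -0.497, 0.504, 0.499]
contact_force: [0.3, -1.3, 0.8]
gripper_width: 0.021
t: 46.4
eef_pos: [0.4857, -0.3021, 0.2031]
tool_rot: [0.52, -0.475, 0.525, 0.478]
contact_force: [0.2, -0.0, -0.2]
gripper_width: 0.027
t: 46.6
eef_pos: [0.4863, -0.2993, 0.2033]
tool_rot: [0.52, -0.475, 0.524, 0.479]
contact_force: [0.3, 0.8, 0.4]
gripper_width: 0.026
t 46.6 tcp [ 0.4863 -0.2993  0.2033] x [-0.008 -0.    -1.   ] z [ 0.09   0.996 -0.001] F [0.3 0.8 0.4] w 2.2 q [ 1.13  0.46 -0.91  1.76  0.4   1.13  1.58]
677 px [438. 198.] rect [ 528.6 -185.2] [  3.9 203. ] 83.7 xmin-edge mid [ 427.7 -174. ] z 0.0528
5076 px [263. 183.] rect [ 491.1 -355.2] [ 44.1 117.6] 84.7 xmin-edge mid [ 432.6 -349.8] z 0.0499
```

View pics/w34.png

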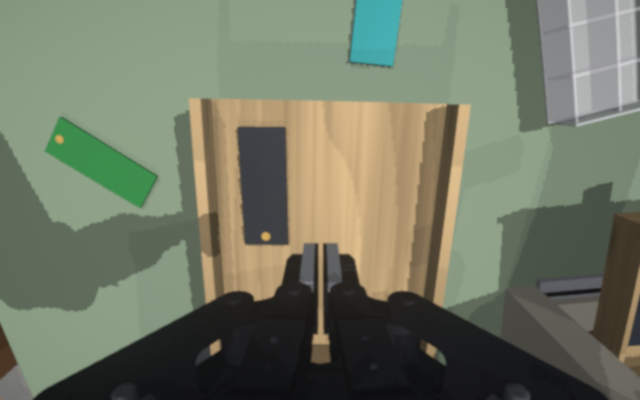

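```bash
python3 - <<'E'
from h import *
th=np.radians(-5.2);r=axes([0,0,-1],[-np.sin(th),np.cos(th),0]);to([.577,-.363,.06],r)
E
python3 -m jog '10 -43 -28 0 0 0 2;40 -42 -27 0 0 0 2; 45 0 0 0 0 0 2; 45 0 0 0 0 0 2; 0 0 0 0 0 0 2'; python3 -m jog '0 0 0 0 0 0 2;0 0 0 0 0 0 2'; python3 - <<'E'
from sl import *
st()
th=np.radians(-5.2);r=axes([0,0,-1],[-np.sin(th),np.cos(th),0]);to([.577,-.363,.0235],r)
E
```

```text
shift [143.  -96.6 -56.9] turn [ 0.03 -0.01 -0.07] rows>= 4.0
t: 47.15
eef_pos: [0.5517, -0.3496, 0.0669]
tool_rot: [0.517, -0.473, 0.524, 0.483]
contact_force: [-1.4, 0.4, -0.5]
gripper_width: 0.021
t: 47.35
eef_pos: [0.5579, -0.3529, 0.0765]
tool_rot: [0.52, -0.478, 0.523, 0.478]
contact_force: [0.2, -0.6, 0.4]
gripper_width: 0.023
t 47.35 tcp [ 0.5579 -0.3529  0.0765] x [-0.003 -0.003 -1.   ] z [ 0.087  0.996 -0.004] F [ 0.2 -0.6  0.4] w 1.9 q [ 1.    0.72 -0.78  1.66  0.58  1.01  1.5 ]
shift [ 53.  -20.   -8.2] turn [ 0.04 -0.03 -0.02] rows>= 2.0
```

```bash
python3 -m jog '10 -20 -8 0 0 0 2;20 0 0 0 0 0 2; 16 0 0 0 0 0 2; 3 0 0 0 0 0 2; 0 0 0 0 0 0 2'; python3 -m jog '0 0 0 0 0 0 2'; python3 - <<'E'
from sl import *
st()
th=np.radians(-5.2);r=axes([0,0,-1],[-np.sin(th),np.cos(th),0]);to([.577,-.363,.0235],r);grab('wrist','w35')
E
```

```text
t: 47.85
eef_pos: [0.5737, -0.3627, 0.0237]
tool_rot: [0.519, -0.476, 0.524, 0.479]
contact_force: [-0.2, 0.9, 0.0]
gripper_width: 0.023
t: 47.95
eef_pos: [0.5748, -0.3631, 0.025]
tool_rot: [0.519, -0.477, 0.523, 0.478]
contact_force: [-0.2, 0.5, 0.4]
gripper_width: 0.022
t 47.95 tcp [ 0.5748 -0.3631  0.025 ] x [-0.006 -0.002 -1.   ] z [ 0.088  0.996 -0.003] F [-0.2  0.5  0.4] w 1.9 q [ 0.96  0.81 -0.74  1.63  0.63  0.97  1.48]
shift [ 1.5 -2.2  0.3] turn [ 0.03 -0.02 -0.05] rows>= 1.0
```

View pics/w35.png

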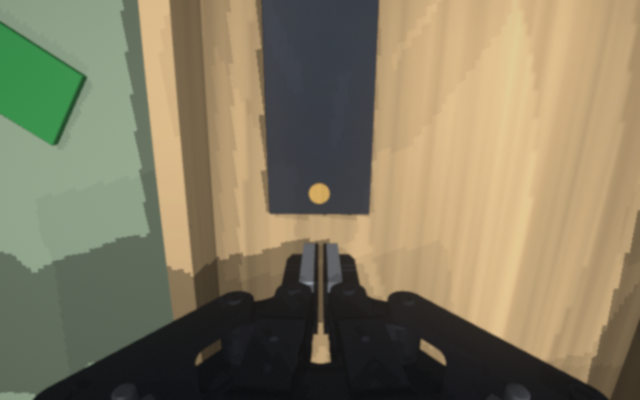

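Aligned. Push ~81 mm.

```bash
python3 -m jog '2.2 0 0 0 0 0 2;0 12 0 0 0 0 2; 0 14 0 0 0 0 2; 0 14 0 0 0 0 2; 0 14 0 0 0 0 2'; python3 -m jog '0 14 0 0 0 0 2;0 14 0 0 0 0 2; 0 0 0 0 0 0 2'; python3 - <<'E'
from sl import *
st()
grab('wrist','w36')
E
```

```text
t: 48.5
eef_pos: [0.5196, -0.3583, 0.0226]
tool_rot: [0.519, -0.476, 0.524, 0.479]
contact_force: [0.0, -0.5, 0.0]
gripper_width: 0.021
t: 48.8
eef_pos: [0.4901, -0.3564, 0.0224]
tool_rot: [0.519, -0.476, 0.525, 0.479]
contact_force: [0.1, 0.2, -0.0]
gripper_width: 0.02
t 48.8 tcp [ 0.4901 -0.3564  0.0224] x [-0.009 -0.002 -1.   ] z [ 0.089  0.996 -0.003] F [ 0.1  0.2 -0. ] w 1.7 q [ 1.07  0.72 -0.75  1.82  0.64  0.87  1.49]
```

View pics/w36.png

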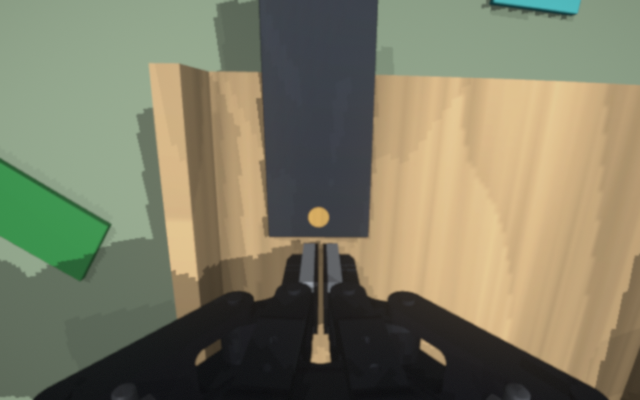

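```bash
python3 -m jog '0 -4 0 0 0 0 2; -30 0 0 0 0 0 30; -35 20 0 0 0 0 65; 0 30 0 0 0 0 65; 0 30 0 0 0 0 65';python3 -m jog '0 30 0 0 0 0 65; 0 0 0 0 0 0 65; 0 0 0 0 0 0 65';python3 - <<'E'
from h import *
st();th=np.radians(-5);r=axes([0,0,-1],[-np.sin(th),np.cos(th),0]);to([.382,-.347,.0115],r);grab('wrist','w37')
p,d,c=load('w37');print(plane(c,[[320,195]],.05),proj(c,[[.3585,-.345,.05],[.382,-.347,.05]]))
E
```

```text
t: 49.35
eef_pos: [0.4194, -0.3491, 0.0895]
tool_rot: [0.52, -0.478, 0.523, 0.478]
contact_force: [-0.8, -0.8, 0.1]
gripper_width: 0.697
t: 49.65
eef_pos: [0.3887, -0.3468, 0.0887]
tool_rot: [0.52, -0.477, 0.523, 0.478]
contact_force: [0.3, 0.0, -0.2]
gripper_width: 0.763
t 49.65 tcp [ 0.3887 -0.3468  0.0887] x [-0.005 -0.002 -1.   ] z [ 0.088  0.996 -0.003] F [ 0.3  0.  -0.2] w 65.1 q [ 1.28  0.52 -0.86  1.98  0.52  0.87  1.63]
shift [77.3  6.3 -0.5] turn [-0.01 -0.03 -0.05] rows>= 2.0
[[ 0.374  -0.3452  0.05  ]] [[318.2278 171.1085]
 [318.3538 207.2172]]
```

View pics/w37.png

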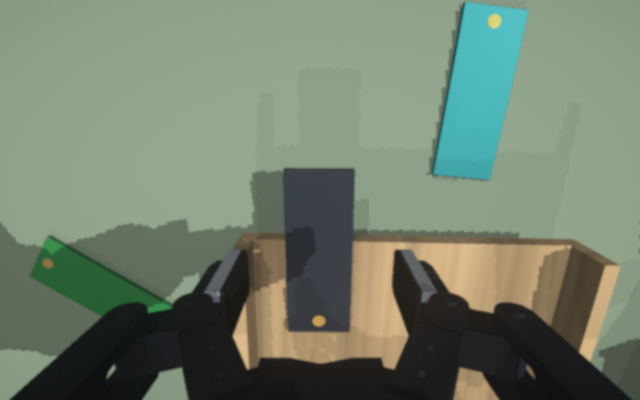

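```bash
python3 -m jog '30 6 0 0 0 0 65; 30 0 0 0 0 0 65; 17 0 0 0 0 0 65; 0 0 0 0 0 0 65; 0 0 0 0 0 0 65';python3 - <<'E'
from h import *
st()
E
python3 -m jog '0 0 0 0 0 0 50; 0 0 0 0 0 0 40; 0 0 0 0 0 0 36; 0 0 0 0 0 0 36' 50; python3 -m jog '-15 0 0 0 0 0 36;-20 0 0 0 0 0 36; -30 0 0 0 0 0 36; -40 0 0 0 0 0 36; -40 0 0 0 0 0 36';python3 - <<'E'
from h import *
st();grab('wrist','w38')
p,d,c=load('w38')
for v in (245,280,310,340): print(v,dep(c,d,[(320,v),(280,v),(360,v)]).round(4).tolist())
v=[k for k in range(180,300) if 0<d[k,320]<.2][0];print('near edge',v,dep(c,d,[(320,v+1)]))
r=axes([0,0,-1],Cd(0,1));to([.49,.08,.17],r)
E
```

```text
t: 50.2
eef_pos: [0.3831, -0.3458, 0.0117]
tool_rot: [0.519, -0.477, 0.523, 0.479]
contact_force: [0.3, -0.2, 1.2]
gripper_width: 0.763
t 50.2 tcp [ 0.3831 -0.3458  0.0117] x [-0.005 -0.001 -1.   ] z [ 0.086  0.996 -0.002] F [ 0.3 -0.2  1.2] w 65.1 q [ 1.21  0.62 -0.76  2.04  0.65  0.74  1.52]
t: 50.6
eef_pos: [0.3827, -0.3466, 0.0124]
tool_rot: [0.52, -0.477, 0.523, 0.478]
contact_force: [1.7, 0.8, 5.5]
gripper_width: 0.51
t: 51.1
eef_pos: [0.3812, -0.3452, 0.1579]
tool_rot: [0.519, -0.476, 0.524, 0.479]
contact_force: [0.5, -0.3, -1.2]
gripper_width: 0.51
t 51.1 tcp [ 0.3812 -0.3452  0.1579] x [-0.008 -0.001 -1.   ] z [ 0.088  0.996 -0.001] F [ 0.5 -0.3 -1.2] w 43.6 q [ 1.36  0.42 -0.93  1.94  0.41  0.99  1.72]
245 [[0.3671, -0.3435, 0.1948], [0.3661, -0.3604, 0.1938], [0.3687, -0.3267, 0.1945]]
280 [[0.3829, -0.3448, 0.1961], [0.3819, -0.3622, 0.1951], [0.3853, -0.3275, 0.1944]]
310 [[0.3988, -0.3462, 0.1947], [0.3973, -0.3641, 0.1946], [0.4005, -0.3283, 0.1945]]
340 [[0.4148, -0.3476, 0.1947], [0.4132, -0.366, 0.1949], [0.4164, -0.3291, 0.1948]]
near edge 216 [[ 0.3556 -0.3425  0.1921]]
shift [ -8.9 -67.3 434.5] turn [-0.75 -0.07 -0.01] rows>= 9.0
```

View pics/w38.png

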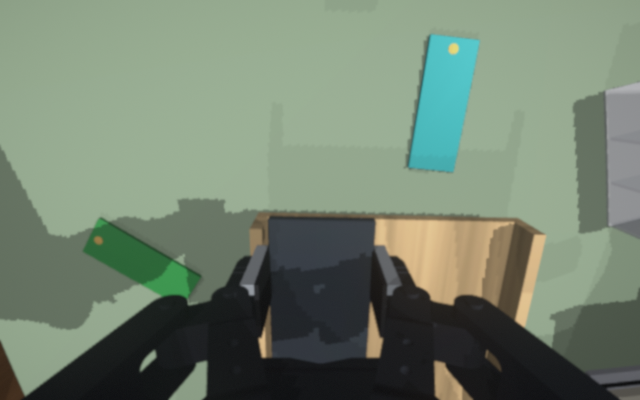

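```bash
python3 -m jog '-12 -4 30 -0.2 0 0 36; 0 -6 40 -0.2 0 0 36; 0 -6 40 -0.2 0 0 36; 0 -6 40 -0.15 0 0 36; 0 -6 40 0 0 0 36';python3 -m jog '0 -6 40 0 0 0 36;0 -6 40 0 0 0 36; 0 -6 40 0 0 0 36; 0 -6 40 0 0 0 36; 0 -6 40 0 0 0 36';python3 -m jog '0 -6 30 0 0 0 36; 0 0 12 0 0 0 36; 0 0 0 0 0 0 36;0 0 0 0 0 0 36';python3 - <<'E'
from h import *
st();r=axes([0,0,-1],Cd(0,1))
to([.595,.08,.10],r)
E
```

```text
t: 51.65
eef_pos: [0.4182, -0.1559, 0.1681]
tool_rot: [0.5, -0.496, 0.505, 0.499]
contact_force: [0.7, 0.1, -1.0]
gripper_width: 0.5
t: 52.15
eef_pos: [0.4501, 0.0434, 0.1675]
tool_rot: [0.5, -0.497, 0.505, 0.498]
contact_force: [0.9, 0.3, -0.1]
gripper_width: 0.508
t: 52.55
eef_pos: [0.4566, 0.0828, 0.1668]
tool_rot: [0.5, -0.496, 0.505, 0.498]
contact_force: [-0.2, -1.4, -1.0]
gripper_width: 0.512
t 52.55 tcp [0.4566 0.0828 0.1668] x [-0.008 -0.003 -1.   ] z [ 0.01   1.    -0.003] F [-0.2 -1.4 -1. ] w 43.7 q [ 0.6   0.36 -1.08  2.03  0.39  0.98  0.88]
shift [  65.8 -138.9   -1.1] turn [-0.01 -0.03 -0.07] rows>= 4.0
```

```bash
python3 -m jog '0 -35 -1 0 0 0 36;0 -35 0 0 0 0 36; 0 -35 0 0 0 0 36; 15 -34 0 0 0 0 36; 30 0 0 0 0 0 36';python3 -m jog '20 0 0 0 0 0 36;0 0 0 0 0 0 36;0 0 0 0 0 0 36';python3 - <<'E'
from h import *
st();r=axes([0,0,-1],Cd(0,1))
to([.595,.08,.057],r);grab('wrist','w39')
E
```

```text
t: 53.05
eef_pos: [0.6015, 0.0788, 0.122]
tool_rot: [0.504, -0.496, 0.505, 0.496]
contact_force: [-0.5, -0.5, -1.6]
gripper_width: 0.503
t: 53.35
eef_pos: [0.5956, 0.0801, 0.1013]
tool_rot: [0.5, -0.496, 0.505, 0.498]
contact_force: [0.6, -0.1, -0.1]
gripper_width: 0.507
t 53.35 tcp [0.5956 0.0801 0.1013] x [-0.007 -0.002 -1.   ] z [ 0.011  1.    -0.003] F [ 0.6 -0.1 -0.1] w 43.3 q [ 0.41  0.65 -0.91  1.78  0.6   1.02  0.83]
shift [44.3  0.3  0. ] turn [-0.03 -0.02 -0.07] rows>= 1.0
```

View pics/w39.png

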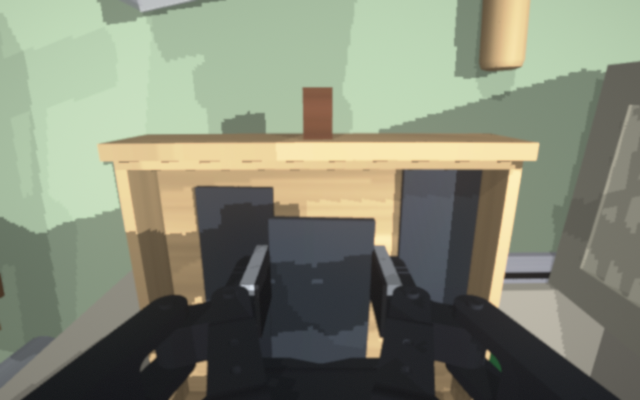

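```bash
python3 - <<'E'
from sl import *
slates('w39',.083)
p,d,c=load('w39');print(plane(c,[[401,170],[480,170],[195,187],[272,187],[400,300]],.083))
crop('w39',90,120,560,330,1.6,'w39c')
E
```

```text
3315 px [462. 234.] rect [604.8 165. ] [16.4 86.2] 89.7 xmin-edge mid [561.7 165.2] z 0.0829
5745 px [230. 229.] rect [607.   30.4] [44.5 74.4] 88.1 xmin-edge mid [569.8  31.7] z 0.0829
[[0.5609 0.1263 0.083 ]
 [0.5612 0.1711 0.083 ]
 [0.5696 0.0094 0.083 ]
 [0.57   0.0535 0.083 ]
 [0.6444 0.1306 0.083 ]]
```

View pics/w39c.png

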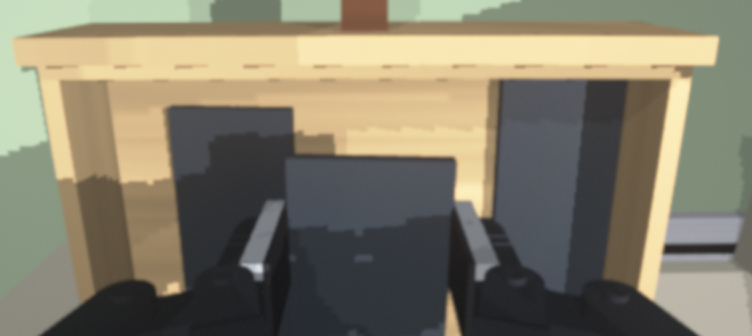

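```bash
python3 -m jog '0 0 4 0 0 0 36;20 0 0 0 0 0 36;15 0 0 0 0 0 36; 6 0 0 0 0 0 36; 0 0 0 0 0 0 36';python3 -m jog '0 0 0 0 0 0 36;0 0 0 0 0 0 36';python3 - <<'E'
from h import *
st()
E
```

```text
t: 53.9
eef_pos: [0.5949, 0.0856, 0.0595]
tool_rot: [0.5, -0.496, 0.505, 0.499]
contact_force: [-0.3, 0.6, -1.0]
gripper_width: 0.509
t: 54.1
eef_pos: [0.596, 0.0861, 0.0609]
tool_rot: [0.501, -0.497, 0.504, 0.499]
contact_force: [0.2, 0.1, -1.2]
gripper_width: 0.508
t 54.1 tcp [0.596  0.0861 0.0609] x [-0.005 -0.002 -1.   ] z [ 0.009  1.    -0.002] F [ 0.2  0.1 -1.2] w 43.4 q [ 0.38  0.7  -0.87  1.8   0.65  0.96  0.79]
```

```bash
python3 -m jog '3 0 0 0 0 0 36;0 0 0 0 0 0 36; 0 0 0 0 0 0 50; 0 0 0 0 0 0 50; 0 0 0 0 0 0 50'; python3 -m jog '-20 0 0 0 0 0 50;-40 0 0 0 0 0 50; -40 0 0 0 0 0 50; 0 0 0 0 0 0 50'; python3 - <<'E'
from sl import *
st();grab('wrist','w40');slates('w40',.083)
E
```

```text
t: 54.6
eef_pos: [0.5956, 0.0859, 0.0573]
tool_rot: [0.5, -0.497, 0.504, 0.499]
contact_force: [-0.2, -0.0, 0.3]
gripper_width: 0.585
t: 55.0
eef_pos: [0.5994, 0.0879, 0.1629]
tool_rot: [0.503, -0.498, 0.502, 0.497]
contact_force: [-0.0, 0.3, 1.0]
gripper_width: 0.588
t 55.0 tcp [0.5994 0.0879 0.1629] x [ 0.003  0.    -1.   ] z [0.009 1.    0.   ] F [-0.   0.3  1. ] w 50.2 q [ 0.44  0.59 -0.96  1.73  0.53  1.11  0.87]
589 px [386. 157.] rect [568.  139.3] [23.7 16.4] 89.7 xmin-edge mid [559.9 139.4] z 0.0829
2623 px [419. 206.] rect [614.4 162.5] [109.4  22.7] 1.0 xmin-edge mid [559.7 161.6] z 0.0829
5615 px [246. 213.] rect [629.4  29.7] [ 43.9 118.2] 88.6 xmin-edge mid [570.3  31.1] z 0.0829
6670 px [314. 232.] rect [629.2  85.1] [ 42.8 118.2] 88.0 xmin-edge mid [570.2  87.2] z 0.0829
```

View pics/w40.png

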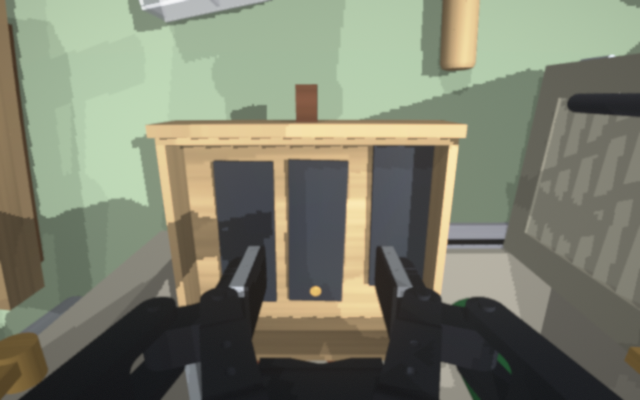

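```bash
python3 -m jog '-30 30 0 0 0 0 40;0 40 -5 0 0 0 20; 0 40 -4 0 0 0 2; 20 23 0 0 0 0 2; 0 0 0 0 0 0 2'; python3 -m jog '0 0 0 0 0 0 2'; python3 - <<'E'
from h import *
st();to([.475,.079,.058],axes([0,0,-1],Cd(0,1)))
E
```

```text
t: 55.55
eef_pos: [0.458, 0.0766, 0.1652]
tool_rot: [0.497, -0.496, 0.507, 0.5]
contact_force: [0.2, -0.9, 0.6]
gripper_width: 0.025
t: 55.65
eef_pos: [0.4627, 0.0777, 0.1674]
tool_rot: [0.5, -0.496, 0.505, 0.499]
contact_force: [0.2, 0.4, 0.5]
gripper_width: 0.026
t 55.65 tcp [0.4627 0.0777 0.1674] x [-0.007 -0.003 -1.   ] z [ 0.01   1.    -0.003] F [0.2 0.4 0.5] w 2.2 q [ 0.61  0.37 -1.08  2.02  0.39  0.99  0.89]
shift [109.3 -13.1   1.7] turn [-0.01 -0.02 -0.07] rows>= 3.0
```

```bash
python3 -m jog '35 0 1 0 0 0 2;35 0 1 0 0 0 2; 35 -5 0 0 0 0 2; 5 0 0 0 0 0 2; 0 0 0 0 0 0 2'; python3 -m jog '0 -10 0 0 0 0 2; 0 -10 0 0 0 0 2; 0 -10 0 0 0 0 2; 0 -10 0 0 0 0 2; 0 -10 0 0 0 0 2'; python3 - <<'E'
from h import *
st();grab('wrist','w41')
E
```

```text
t: 56.15
eef_pos: [0.4677, 0.0806, 0.0577]
tool_rot: [0.5, -0.496, 0.505, 0.499]
contact_force: [-0.1, 0.6, 0.8]
gripper_width: 0.022
t: 56.65
eef_pos: [0.5182, 0.0794, 0.058]
tool_rot: [0.5, -0.496, 0.505, 0.499]
contact_force: [-2.0, 0.1, 0.7]
gripper_width: 0.025
t 56.65 tcp [0.5182 0.0794 0.058 ] x [-0.007 -0.002 -1.   ] z [ 0.01   1.    -0.002] F [-2.   0.1  0.7] w 2.1 q [ 0.43  0.6  -0.9   1.99  0.62  0.86  0.74]
```

View pics/w41.png

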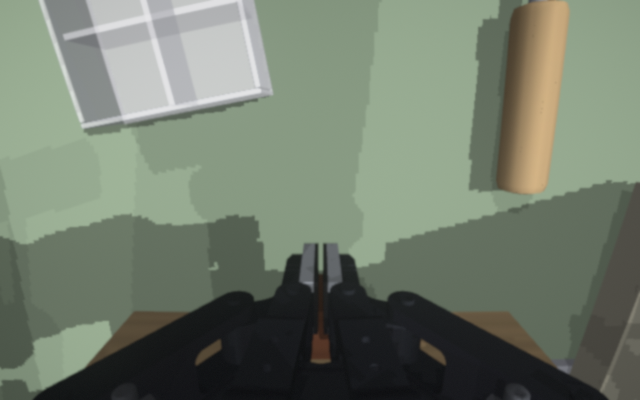

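```bash
python3 -m jog '0 -12 0 0 0 0 2; 0 -12 0 0 0 0 2; 0 -12 0 0 0 0 2; 0 -12 0 0 0 0 2; 0 -12 0 0 0 0 2'; python3 -m jog '0 -12 0 0 0 0 2; 0 -10 0 0 0 0 2; 0 0 0 0 0 0 2; 0 15 0 0 0 0 2; 0 10 0 0 0 0 2'; python3 - <<'E'
from h import *
st()
th=np.radians(38);d=Cd(np.sin(th),0,-np.cos(th));print(d)
to([.575,.079,.058],axes(d,Cd(0,1)))
E
```

```text
t: 57.2
eef_pos: [0.5785, 0.079, 0.0573]
tool_rot: [0.5, -0.496, 0.504, 0.499]
contact_force: [-2.0, 1.1, 1.4]
gripper_width: 0.026
t: 57.7
eef_pos: [0.5736, 0.0791, 0.0571]
tool_rot: [0.5, -0.496, 0.504, 0.499]
contact_force: [-0.6, 0.1, 0.1]
gripper_width: 0.027
t 57.7 tcp [0.5736 0.0791 0.0571] x [-0.007 -0.002 -1.   ] z [ 0.009  1.    -0.002] F [-0.6  0.1  0.1] w 2.3 q [ 0.4   0.67 -0.87  1.86  0.64  0.92  0.78]
[ 0.6156 -0.0054 -0.788 ]
shift [-0.9 -1.4 -0. ] turn [ 0.   -0.02 -6.4 ] rows>= 5.0
```

```bash
python3 -m jog '0 0 0 0 0 -1.28 2; 0 0 0 0 0 -1.28 2; 0 0 0 0 0 -1.28 2; 0 0 0 0 0 -1.28 2; 0 0 0 0 0 -1.28 2'; python3 -m jog '0 0 0 0 0 0 2; 0 0 0 0 0 0 2'; python3 - <<'E'
from h import *
st()
th=np.radians(38);d=Cd(np.sin(th),0,-np.cos(th))
to([.61,.079,.06],axes(d,Cd(0,1)));to([.66,.079,.06],axes(d,Cd(0,1)))
E
```

```text
t: 58.2
eef_pos: [0.5807, 0.068, 0.0562]
tool_rot: [-0.6, 0.611, -0.38, -0.35]
contact_force: [0.7, -1.1, 1.2]
gripper_width: 0.023
t: 58.4
eef_pos: [0.5811, 0.0682, 0.0556]
tool_rot: [-0.599, 0.61, -0.381, -0.351]
contact_force: [0.2, -0.8, 0.5]
gripper_width: 0.02
t 58.4 tcp [0.5811 0.0682 0.0556] x [ 0.463 -0.045 -0.885] z [ 0.028  0.999 -0.036] F [ 0.2 -0.8  0.5] w 1.7 q [ 0.15  0.45 -0.57  2.25  1.49  0.43 -0.15]
shift [  9.  -27.5  11.5] turn [ 0.03 -0.39 -1.73] rows>= 2.0
shift [ 32.1 -71.8  12.9] turn [ 0.03 -0.39 -1.73] rows>= 2.0
```

```bash
python3 -m jog '0 0 4 0 -0.1 -0.5 2; 0 0 4 0 -0.1 -0.5 2; 0 0 4 0 -0.1 -0.4 2; 0 0 0 0 -0.1 -0.3 2; 0 0 0 0 0 0 2'; python3 -m jog '0 0 0 0 0 0 2'; python3 - <<'E'
from h import *
st()
th=np.radians(36);d=Cd(np.sin(th),0,-np.cos(th))
to([.61,.079,.06],axes(d,Cd(0,1)));to([.66,.079,.06],axes(d,Cd(0,1)));grab('wrist','w42')
E
```

```text
t: 58.9
eef_pos: [0.5813, 0.0789, 0.0543]
tool_rot: [0.636, -0.634, 0.314, 0.309]
contact_force: [-0.4, -0.5, 0.7]
gripper_width: 0.023
t: 59.0
eef_pos: [0.5824, 0.0792, 0.0552]
tool_rot: [0.636, -0.634, 0.314, 0.308]
contact_force: [-0.1, 0.7, 0.4]
gripper_width: 0.026
t 59.0 tcp [0.5824 0.0792 0.0552] x [ 0.613 -0.006 -0.79 ] z [ 0.008  1.    -0.001] F [-0.1  0.7  0.4] w 2.2 q [ 0.2   0.5  -0.68  2.36  2.09  0.58 -0.74]
shift [ 13.1 -24.7   0. ] turn [ 0.01 -0.01  0.3 ] rows>= 1.0
shift [ 43.8 -64.2   0.4] turn [ 0.01 -0.01  0.3 ] rows>= 2.0
```

View pics/w42.png

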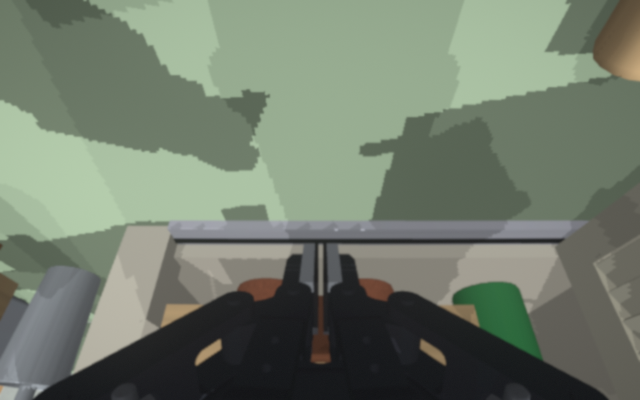

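```bash
python3 -m jog '8 -9.5 0 0 0 0 2; 7.4 -9.5 0 0 0 0 2; 7.4 -9.5 0 0 0 0 2; 7.4 -9.5 0 0 0 0 2; 7.4 -9.5 0 0 0 0 2'; python3 -m jog '7.4 -9.5 0 0 0 0 2; 7.4 -9.5 0 0 0 0 2'; python3 - <<'E'
from h import *
st()
E
```

```text
t: 59.55
eef_pos: [0.6435, 0.0795, 0.0547]
tool_rot: [0.636, -0.635, 0.313, 0.308]
contact_force: [-1.8, -0.0, 1.2]
gripper_width: 0.023
t: 59.75
eef_pos: [0.6675, 0.0793, 0.0547]
tool_rot: [0.636, -0.635, 0.313, 0.308]
contact_force: [-1.7, -0.8, 1.7]
gripper_width: 0.026
t 59.75 tcp [0.6675 0.0793 0.0547] x [ 0.614 -0.005 -0.789] z [ 0.006  1.    -0.001] F [-1.7 -0.8  1.7] w 2.2 q [ 0.17  0.57 -0.58  2.19  2.01  0.5  -0.58]
```

```bash
python3 -m jog '5 -6.4 0 0 0 0 2; 3 -4 0 0 0 0 2; 0 0 0 0 0 0 2'; python3 -m jog '2 -2.6 0 0 0 0 2; 2 -2.6 0 0 0 0 2; 0 0 0 0 0 0 2';python3 -m jog '2 -2.6 0 0 0 0 2; 2 -2.6 0 0 0 0 2; 0 0 0 0 0 0 2'
```

```text
t: 60.05
eef_pos: [0.6804, 0.0792, 0.0549]
tool_rot: [0.636, -0.635, 0.313, 0.308]
contact_force: [-0.6, -0.8, 0.2]
gripper_width: 0.02
t: 60.35
eef_pos: [0.6854, 0.0793, 0.0544]
tool_rot: [0.636, -0.634, 0.313, 0.309]
contact_force: [-3.5, -0.2, 1.2]
gripper_width: 0.021
t: 60.65
eef_pos: [0.6857, 0.0798, 0.0516]
tool_rot: [0.634, -0.633, 0.315, 0.312]
contact_force: [-29.3, -2.5, 15.8]
gripper_width: 0.022
```

```bash
python3 -m jog '-6 8 0 0 0 0 2; -18 18 0 0 0 0 2; -30 10 0 0 0 0 2; -35 0 0 0 0 0 2; -35 0 0 0 0 0 2'; python3 -m jog '-35 -10 0 0 0 0 2;0 0 0 0 0 0 2; 0 0 0 0 0 0 2'; python3 - <<'E'
from h import *
st();grab('wrist','w43');p,d,c=load('w43')
print(proj(c,[C(29,-60,90),C(17,-60,106),C(17,-60,74),C(41,-60,106)]))
E
```

```text
t: 61.15
eef_pos: [0.5871, 0.0799, 0.1309]
tool_rot: [0.636, -0.634, 0.313, 0.309]
contact_force: [-0.1, -0.2, 0.5]
gripper_width: 0.026
t: 61.45
eef_pos: [0.5762, 0.0798, 0.1635]
tool_rot: [0.636, -0.635, 0.312, 0.307]
contact_force: [0.2, -0.9, 0.6]
gripper_width: 0.025
t 61.45 tcp [0.5762 0.0798 0.1635] x [ 0.616 -0.006 -0.787] z [ 0.007  1.    -0.002] F [ 0.2 -0.9  0.6] w 2.1 q [ 0.12  0.2  -0.56  2.32  1.54  0.35 -0.25]
[[318.0118 227.6057]
 [317.882  236.4315]
 [318.0883 206.2338]
 [317.9362 248.8762]]
```

View pics/w43.png

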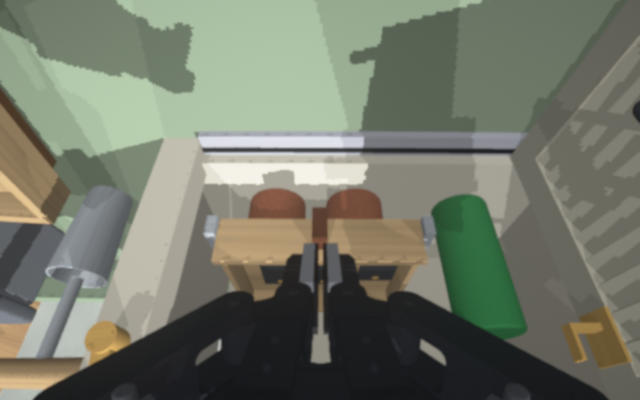

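```bash
python3 -m jog '-20 -15 0 0 0 1.2 20; -20 -15 0 0 0 1.2 35; -25 -10 0 0 0 1.2 35; -25 0 0 0 0 1.2 35; -25 0 0 0 0 1.2 35'; python3 -m jog '0 0 0 0 0 0.3 35;0 0 0 0 0 0 35; 0 0 0 0 0 0 35'; python3 - <<'E'
from h import *
st()
q=1.5;zt=R.from_euler('z',q).apply(Cd(0,1));print(zt)
to([.5296,.2568,.30],axes([0,0,-1],zt),near=False)
E
```

```text
t: 62.0
eef_pos: [0.562, 0.0574, 0.2218]
tool_rot: [-0.572, 0.583, -0.436, -0.379]
contact_force: [1.0, -1.7, -0.9]
gripper_width: 0.407
t: 62.3
eef_pos: [0.5641, 0.0572, 0.2226]
tool_rot: [-0.568, 0.578, -0.443, -0.384]
contact_force: [0.2, -0.4, -1.1]
gripper_width: 0.41
t 62.3 tcp [0.5641 0.0572 0.2226] x [ 0.312 -0.076 -0.947] z [ 0.059  0.996 -0.06 ] F [ 0.2 -0.4 -1.1] w 35.0 q [ 0.29  0.19 -0.67  2.01  0.44  0.75  0.87]
[-0.9968  0.0794  0.    ]
shift [-99.2  15.8 192.2] turn [-14.57  -2.82   1.98] rows>= 11.0
```

```bash
python3 - <<'E'
from h import *
to([.53,.08,.30],axes([0,0,-1],Cd(0,1)),near=False)
E
python3 -m jog '-20 10 3 -0.1 -0.2 0.8 35; -20 10 3 -0.1 -0.2 0.8 35; -20 5 5 -0.1 -0.2 0.8 35; -20 0 5 0 0 0.7 35; 0 0 0 0 0 0 35'; python3 -m jog '0 0 0 0 0 0 35'; python3 - <<'E'
from h import *
st()
q=1.5;zt=R.from_euler('z',q).apply(Cd(0,1))
to([.5296,.2568,.30],axes([0,0,-1],zt),near=False)
E
```

```text
shift [-85.7   8.9  16. ] turn [-0.38 -0.65  3.05] rows>= 3.0
t: 62.8
eef_pos: [0.5275, 0.0782, 0.2966]
tool_rot: [0.503, -0.496, 0.505, 0.495]
contact_force: [0.4, -0.3, -1.4]
gripper_width: 0.412
t: 62.9
eef_pos: [0.5252, 0.0777, 0.2942]
tool_rot: [0.502, -0.497, 0.506, 0.496]
contact_force: [-0.4, -0.6, -0.8]
gripper_width: 0.409
t 62.9 tcp [0.5252 0.0777 0.2942] x [-0.004 -0.005 -1.   ] z [ 0.015  1.    -0.005] F [-0.4 -0.6 -0.8] w 34.9 q [ 0.34  0.24 -0.72  1.75  0.17  1.22  1.13]
shift [ -6.7  -1.7 179.1] turn [-14.39  -0.01  -0.07] rows>= 11.0
```

```bash
python3 -m jog '-5 0 40 0 0 0 35; 0 0 40 0 0 0 35; 0 0 40 1.3 0 0 35; 0 0 40 1.3 0 0 35; 0 0 10 1.3 0 0 35'; python3 -m jog '0 0 0 1.3 0 0 35; 0 0 0 1.3 0 0 35; 0 0 0 1.3 0 0 35; 0 0 0 1.3 0 0 35; 0 0 0 1.3 0 0 35'; python3 -m jog '0 0 0 1.3 0 0 35; 0 0 0 1.3 0 0 35; 0 0 0 1.3 0 0 35; 0 0 0 1.3 0 0 35; 0 0 0 0 0 0 35';python3 - <<'E'
from h import *
st()
q=1.5;zt=-R.from_euler('z',q).apply(Cd(0,1))
to([.5296,.2568,.25],axes([0,0,-1],zt),near=False)
E
```

```text
t: 63.4
eef_pos: [0.5338, 0.2518, 0.2983]
tool_rot: [0.592, -0.384, 0.596, 0.384]
contact_force: [-0.7, 0.0, 0.5]
gripper_width: 0.414
t: 63.9
eef_pos: [0.5351, 0.2461, 0.2982]
tool_rot: [0.687, -0.164, 0.69, 0.16]
contact_force: [0.2, 0.2, 0.2]
gripper_width: 0.413
t: 64.4
eef_pos: [0.5352, 0.2463, 0.2985]
tool_rot: [0.705, 0.026, 0.708, -0.03]
contact_force: [-1.7, 0.0, 0.4]
gripper_width: 0.404
t 64.4 tcp [0.5352 0.2463 0.2985] x [-0.004 -0.006 -1.   ] z [ 0.997 -0.079 -0.003] F [-1.7  0.   0.4] w 34.5 q [-0.16  0.31 -0.49  1.62  0.15  1.26 -0.75]
shift [48.4 10.4 -6.2] turn [ 0.   -0.03  0.06] rows>= 1.0
```

```bash
python3 -m jog '10 5 -3 0 0 0 35; 20 5 -3 0 0 0 35; 0 0 0 0 0 0 35; 0 0 0 0 0 0 35';python3 - <<'E'
from h import *
st()
q=1.5;zt=-R.from_euler('z',q).apply(Cd(0,1))
to([.5296,.2568,.165],axes([0,0,-1],zt),near=False);grab('wrist','w44')
E
```

```text
t: 64.8
eef_pos: [0.5305, 0.2573, 0.2694]
tool_rot: [0.705, 0.025, 0.708, -0.029]
contact_force: [-0.2, -0.4, -0.0]
gripper_width: 0.405
t 64.8 tcp [0.5305 0.2573 0.2694] x [-0.004 -0.005 -1.   ] z [ 0.997 -0.076 -0.004] F [-0.2 -0.4 -0. ] w 34.6 q [-0.17  0.33 -0.49  1.66  0.17  1.2  -0.78]
shift [104.4   0.   -0.5] turn [ 0.03 -0.04  0.05] rows>= 3.0
```

View pics/w44.png

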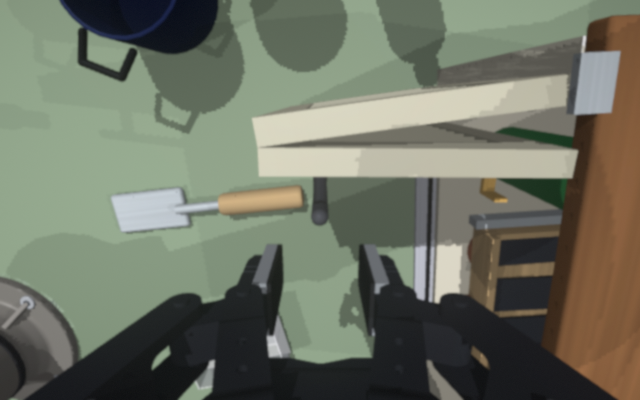

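```bash
python3 -m jog '30 0 0 0 0 0 35; 30 0 0 0 0 0 35; 25 0 0 0 0 0 35; 14 0 0 0 0 0 35; 0 0 0 0 0 0 35';python3 -m jog '0 0 0 0 0 0 10; 0 0 0 0 0 0 5; 0 0 0 0 0 0 5; 0 0 0 0 0 0 5' 30;python3 - <<'E'
from arc import *
st();grab('wrist','w45')
q=1.5;zt=-R.from_euler('z',q).apply(Cd(0,1))
to([.5296,.2568,.17],axes([0,0,-1],zt),near=False)
rows(1.5,0,15,1.5)
E
```

```text
t: 65.35
eef_pos: [0.5303, 0.2563, 0.17]
tool_rot: [0.705, 0.026, 0.708, -0.03]
contact_force: [0.4, 1.2, -0.1]
gripper_width: 0.411
t: 65.75
eef_pos: [0.5297, 0.2578, 0.1728]
tool_rot: [0.705, 0.026, 0.708, -0.029]
contact_force: [-5.7, 0.2, 3.5]
gripper_width: 0.124
t 65.75 tcp [0.5297 0.2578 0.1728] x [-0.004 -0.004 -1.   ] z [ 0.997 -0.077 -0.003] F [-5.7  0.2  3.5] w 10.6 q [-0.19  0.42 -0.48  1.77  0.22  1.01 -0.83]
shift [ 2.8 -1.  -0. ] turn [ 0.02 -0.03  0.04] rows>= 1.0
0 -20.9 -1.9 0.955 0 0 | q 1.40 H [-136.   92.]
0 -19.9 1.5 0.955 0 0 | q 1.30 H [-138.   72.]
0 -18.2 4.7 0.955 0 0 | q 1.20 H [-138.   54.]
0 -15.9 7.4 0.955 0 0 | q 1.10 H [-137.   36.]
0 -13.1 9.7 0.955 0 0 | q 1.00 H [-134.   20.]
0 -9.9 11.3 0.955 0 0 | q 0.90 H [-130.    6.]
0 -6.4 12.3 0.955 0 0 | q 0.80 H [-124.   -7.]
0 -2.9 12.6 0.955 0 0 | q 0.70 H [-117.  -18.]
0 0.7 12.2 0.955 0 0 | q 0.60 H [-109.  -27.]
0 4.1 11.1 0.955 0 0 | q 0.50 H [-99. -34.]
0 7.2 9.3 0.955 0 0 | q 0.40 H [-88. -38.]
0 9.9 6.9 0.955 0 0 | q 0.30 H [-77. -41.]
0 12.1 4.0 0.955 0 0 | q 0.20 H [-64. -41.]
0 13.7 0.8 0.955 0 0 | q 0.10 H [-50. -39.]
0 14.6 -2.7 0.955 0 0 | q 0.00 H [-36. -35.]
```

View pics/w45.png

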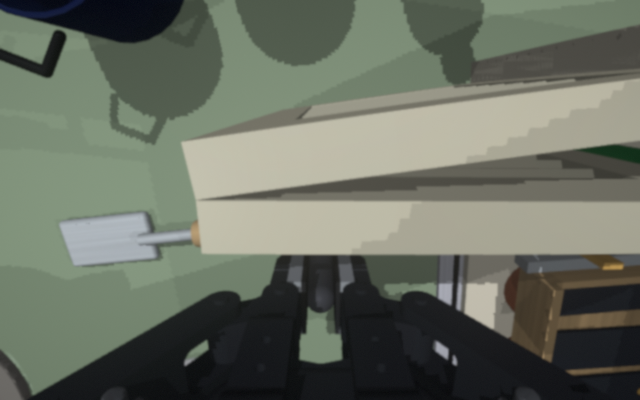

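```bash
python3 -m jog '0 -20.9 -1.9 0.955 0 0 5; 0 -19.9 1.5 0.955 0 0 5; 0 -18.2 4.7 0.955 0 0 5; 0 -15.9 7.4 0.955 0 0 5; 0 -13.1 9.7 0.955 0 0 5' 40;python3 - <<'E'
from arc import *
st(); to(C(*H(1.0),170)+np.array([-.001,0,.001]))
E
```

```text
t: 66.3
eef_pos: [0.5296, 0.1644, 0.173]
tool_rot: [0.678, 0.202, 0.677, -0.203]
contact_force: [5.4, 3.3, -8.4]
gripper_width: 0.12
t 66.3 tcp [0.5296 0.1644 0.173 ] x [ 0.001 -0.002 -1.   ] z [ 0.835 -0.55   0.002] F [ 5.4  3.3 -8.4] w 10.3 q [-0.12  0.34 -0.36  1.86  0.15  0.96 -1.13]
shift [ 2.  -7.2 -1.5] turn [0. 0. 0.] rows>= 1.0
```

```bash
python3 -m jog '0 -9.9 11.3 0.955 0 0 5; 0 -6.4 12.3 0.955 0 0 5; 0 -2.9 12.6 0.955 0 0 5; 0 0.7 12.2 0.955 0 0 5; 0 4.1 11.1 0.955 0 0 5';python3 - <<'E'
from arc import *
st(); to(C(*H(0.5),170))
E
```

```text
t: 66.8
eef_pos: [0.563, 0.1099, 0.1729]
tool_rot: [0.606, 0.362, 0.606, -0.366]
contact_force: [-1.6, -0.3, -0.6]
gripper_width: 0.121
t 66.8 tcp [0.563  0.1099 0.1729] x [-0.002 -0.004 -1.   ] z [ 0.47  -0.883  0.002] F [-1.6 -0.3 -0.6] w 10.3 q [-0.12  0.36 -0.24  1.82  0.1   0.97 -1.48]
shift [ 2.9 -4.9  2.6] turn [0. 0. 0.] rows>= 1.0
```

```bash
python3 -m jog '0 7.2 9.3 0.955 0 0 5; 0 9.9 6.9 0.955 0 0 5; 0 12.1 4 0.955 0 0 5; 0 0 0 0 0 0 5';python3 - <<'E'
from arc import *
st(); to(C(*H(0.2),170)); to([.6227,.1036,.173],axes([0,0,-1],Cd(0,-1)))
E
```

```text
t: 67.2
eef_pos: [0.6007, 0.0987, 0.1729]
tool_rot: [0.546, 0.449, 0.543, -0.453]
contact_force: [2.9, -8.6, -1.8]
gripper_width: 0.119
t 67.2 tcp [0.6007 0.0987 0.1729] x [ 0.    -0.008 -1.   ] z [ 0.186 -0.983  0.007] F [ 2.9 -8.6 -1.8] w 10.1 q [-0.15  0.41 -0.16  1.75  0.08  1.   -1.72]
shift [ 2.9 -5.6  0.1] turn [0. 0. 0.] rows>= 1.0
shift [-0.1 22.6 -0.8] turn [1.87 0.07 0.  ] rows>= 2.0
```

```bash
python3 -m jog '0 11.3 -0.4 0.93 0 0 5; 0 11.2 -1.5 0.93 0 0 5; 0 0 0 0 0 0 5;0 3 0 0 0 0 5; 0 0 0 0 0 0 5';python3 - <<'E'
from arc import *
st(); to([.6227,.1036,.173],axes([0,0,-1],Cd(0,-1)));grab('wrist','w46')
E
```

```text
t: 67.7
eef_pos: [0.6258, 0.1021, 0.173]
tool_rot: [-0.501, -0.5, -0.496, 0.503]
contact_force: [4.2, -9.5, -4.0]
gripper_width: 0.123
t 67.7 tcp [0.6258 0.1021 0.173 ] x [ 0.002 -0.009 -1.   ] z [-0.006 -1.     0.009] F [ 4.2 -9.5 -4. ] w 10.5 q [-0.18  0.45 -0.11  1.69  0.07  1.01 -1.9 ]
shift [-0.1 -3.1 -1.4] turn [ 0.02  0.09 -0.02] rows>= 1.0
```

View pics/w46.png

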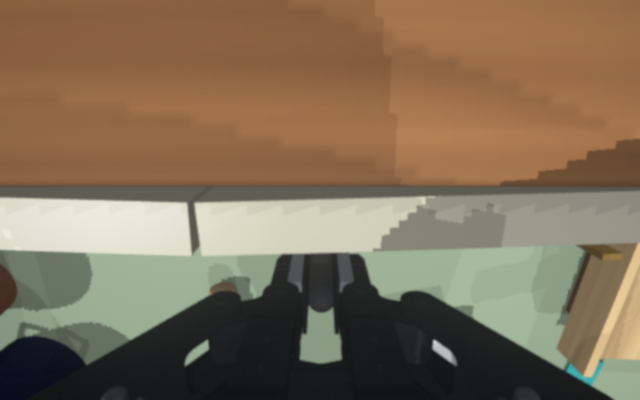

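```bash
python3 -m jog '0 4 -1 0 0 0 5; 0 3 0 0 0 0 5; 0 0 0 0 0 0 5';python3 - <<'E'
from arc import *
st()
E
python3 -m jog '0 3 -1 0 0 0 5; 0 3 0 0 0 0 5; 0 0 0 0 0 0 5';python3 - <<'E'
from arc import *
st();grab('wrist','w47')
E
```

```text
t: 68.05
eef_pos: [0.6297, 0.1035, 0.1729]
tool_rot: [-0.5, -0.498, -0.497, 0.505]
contact_force: [-5.7, -11.2, 3.7]
gripper_width: 0.124
t 68.05 tcp [0.6297 0.1035 0.1729] x [-0.005 -0.009 -1.   ] z [-0.006 -1.     0.009] F [ -5.7 -11.2   3.7] w 10.6 q [-0.18  0.46 -0.11  1.67  0.07  1.03 -1.9 ]
t: 68.35
eef_pos: [0.6296, 0.1033, 0.1727]
tool_rot: [-0.497, -0.494, -0.5, 0.509]
contact_force: [-25.6, -14.6, 18.2]
gripper_width: 0.118
t 68.35 tcp [0.6296 0.1033 0.1727] x [-0.017 -0.012 -1.   ] z [-0.006 -1.     0.012] F [-25.6 -14.6  18.2] w 10.1 q [-0.18  0.46 -0.11  1.66  0.07  1.04 -1.89]
```

View pics/w47.png

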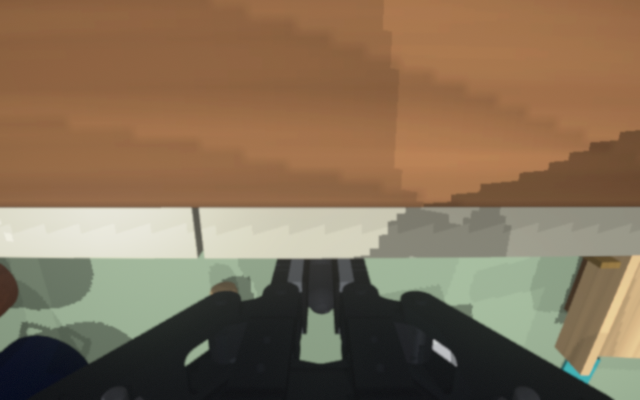

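```bash
python3 -m jog '0 -4 0.5 0 0 0 5; 0 0 0 0 0 0 35; 0 0 0 0 0 0 35; 0 0 0 0 0 0 35; 0 0 0 0 0 0 35'; python3 -m jog '-30 0 0 0 0 0 35; -40 0 0 0 0 0 35; -40 0 0 0 0 0 35; -20 -40 0 0 0 0 35; 0 -30 0 0 0 0 35';python3 -m jog '0 0 0 0 0 0 35;0 0 0 0 0 0 35';python3 - <<'E'
from arc import *
st();grab('wrist','w48');grab('top','t48')
crop('t48',215,95,375,215,5,'t48c')
E
```

```text
t: 68.9
eef_pos: [0.6327, 0.1099, 0.1721]
tool_rot: [-0.5, -0.499, -0.499, 0.502]
contact_force: [0.6, 0.2, -0.2]
gripper_width: 0.413
t: 69.4
eef_pos: [0.5635, 0.1109, 0.3056]
tool_rot: [0.501, 0.501, 0.498, -0.5]
contact_force: [0.5, -0.4, -0.1]
gripper_width: 0.408
t: 69.6
eef_pos: [0.5626, 0.1101, 0.3022]
tool_rot: [-0.5, -0.499, -0.499, 0.502]
contact_force: [0.4, -0.5, 0.1]
gripper_width: 0.409
t 69.6 tcp [0.5626 0.1101 0.3022] x [-0.001 -0.004 -1.   ] z [-0.002 -1.     0.004] F [ 0.4 -0.5  0.1] w 34.9 q [-0.19  0.24 -0.13  1.67  0.04  1.23 -1.91]
```

View pics/w48.png

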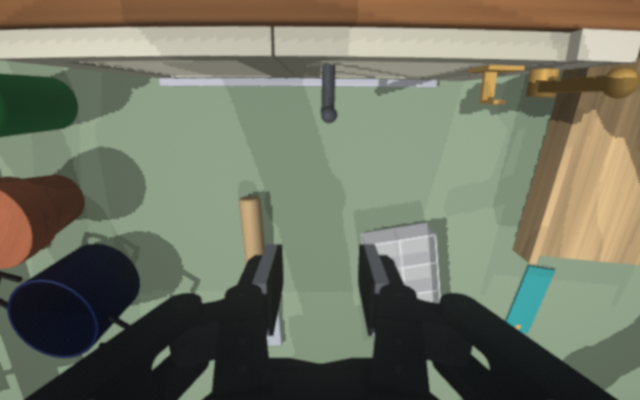

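View pics/t48c.png

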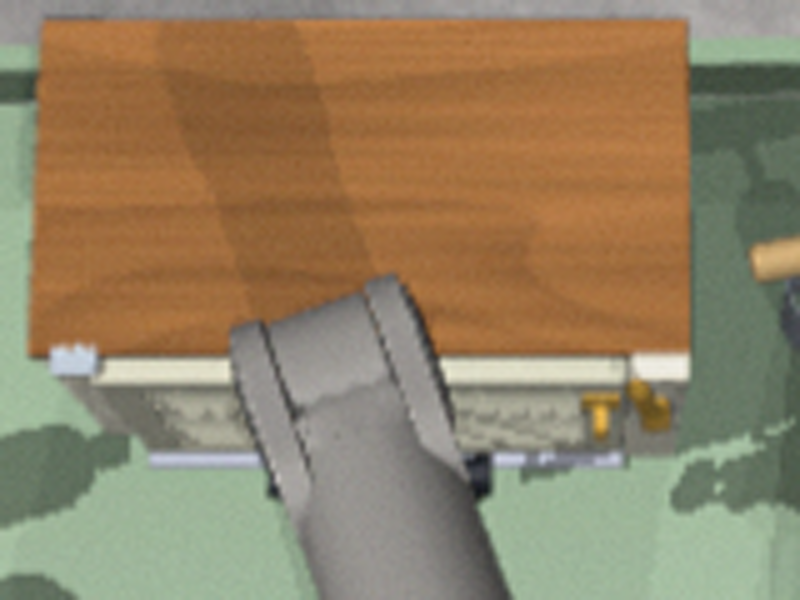

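```bash
python3 - <<'E'
from h import *
st()
piv=C(-14,-200,200);print('piv',piv)
for t,uv in (('w1',(540,77)),('w48',(622,82)),('t48',(215+638/5,95+390/5)),('t1',(215+638/5,95+391/5))):
    p,d,c=load(t);o,v=rays(c,[uv]);n=Cd(1,0)
    s=(n@(piv-o))/(n@v[0]);P=o+s*v[0];dl=P-piv;print(t,P,'ang',np.degrees(np.arctan2(dl[2],dl[1])).round(1),'len',np.linalg.norm(dl).round(4),dep(c,d,[(int(uv[0]),int(uv[1]))])[0])
E
```

```text
t 69.7 tcp [0.5632 0.1097 0.3015] x [-0.003 -0.004 -1.   ] z [-0.002 -1.     0.004] F [ 0.4 -0.5 -0.2] w 35.4 q [-0.19  0.24 -0.13  1.67  0.04  1.23 -1.91]
piv [ 0.6436 -0.0619  0.2   ]
w1 [ 0.6438 -0.0333  0.3112] ang 75.6 len 0.1148 [ 0.6448 -0.0428  0.2958]
w48 [ 0.6438 -0.0317  0.307 ] ang 74.3 len 0.1112 [ 0.6445 -0.0428  0.2943]
t48 [ 0.6437 -0.0487  0.2888] ang 81.6 len 0.0898 [ 0.6415 -0.0464  0.2984]
t1 [ 0.6437 -0.0488  0.2859] ang 81.3 len 0.0869 [ 0.6415 -0.0464  0.2982]
```

```bash
python3 - <<'E'
from h import *
r=axes([0,0,-1],Cd(0,-1));to([.56,-.11,.36],r);to([.636,-.105,.2155],r)
p,d,c=load('t3');print('planter handle',plane(c,[[365.7,147.3],[401.7,140.7]],.21))
E
python3 -m jog '-15 0 40 0 0 0 2; -15 0 45 0 0 0 2; -15 0 45 0 0 0 2; -15 0 45 0 0 0 2; 0 0 40 0 0 0 2';python3 -m jog '0 0 0 0 0 0 2;0 0 0 0 0 0 2';python3 - <<'E'
from h import *
st();r=axes([0,0,-1],Cd(0,-1));to([.636,-.105,.30],r);to([.636,-.105,.2155],r)
E
```

```text
shift [-57.6  -2.8 220. ] turn [0.06 0.04 0.02] rows>= 5.0
shift [ 86.7  73.5 214.2] turn [0.06 0.04 0.02] rows>= 5.0
planter handle [[ 0.7521 -0.1322  0.21  ]
 [ 0.7749 -0.2578  0.21  ]]
t: 70.2
eef_pos: [0.5637, -0.1081, 0.3645]
tool_rot: [-0.5, -0.5, -0.498, 0.502]
contact_force: [0.2, -0.4, -0.5]
gripper_width: 0.02
t: 70.4
eef_pos: [0.5626, -0.1063, 0.3619]
tool_rot: [-0.499, -0.499, -0.499, 0.503]
contact_force: [-0.2, 1.0, -0.3]
gripper_width: 0.02
t 70.4 tcp [ 0.5626 -0.1063  0.3619] x [-0.004 -0.004 -1.   ] z [-0.005 -1.     0.004] F [-0.2  1.  -0.3] w 1.7 q [ 0.07  0.2   0.    1.59  0.    1.35 -1.5 ]
shift [61.6 73.6 -2. ] turn [0.03 0.04 0.03] rows>= 2.0
shift [146.1  73.9  -2.3] turn [0.03 0.04 0.03] rows>= 4.0
```

```bash
python3 -m jog '0 37 0 0 0 0 2; 0 36 0 0 0 0 2; 30 0 0 0 0 0 2; 30 0 0 0 0 0 2; 0 0 0 0 0 0 2';python3 -m jog '0 0 0 0 0 0 2;0 0 0 0 0 0 2';python3 - <<'E'
from h import *
st();r=axes([0,0,-1],Cd(0,-1));to([.636,-.105,.2155],r);grab('wrist','w49')
E
```

```text
t: 70.9
eef_pos: [0.6331, -0.103, 0.2969]
tool_rot: [-0.498, -0.496, -0.503, 0.503]
contact_force: [0.2, -0.2, 0.2]
gripper_width: 0.024
t: 71.1
eef_pos: [0.6361, -0.1048, 0.3043]
tool_rot: [-0.501, -0.499, -0.499, 0.501]
contact_force: [0.6, -0.1, 1.3]
gripper_width: 0.02
t 71.1 tcp [ 0.6361 -0.1048  0.3043] x [ 0.    -0.004 -1.   ] z [-0.002 -1.     0.004] F [ 0.6 -0.1  1.3] w 1.7 q [ 0.06  0.36  0.    1.51  0.    1.27 -1.51]
shift [88.8 -0.1 -0.2] turn [ 0.07  0.04 -0.  ] rows>= 2.0
```

View pics/w49.png

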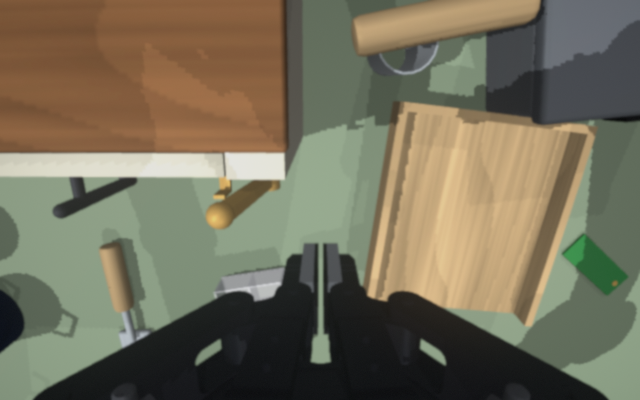

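```bash
python3 -m jog '30 0 0 0 0 0 2; 30 0 0 0 0 0 2; 28 0 0 0 0 0 2; 0 0 0 0 0 0 2; 0 0 0 0 0 0 2';python3 - <<'E'
from h import *
st();r=axes([0,0,-1],Cd(0,-1));to([.636,-.105,.2155],r);grab('wrist','w50')
E
```

```text
t: 71.65
eef_pos: [0.6355, -0.1058, 0.216]
tool_rot: [-0.5, -0.499, -0.499, 0.502]
contact_force: [0.5, 0.5, 0.6]
gripper_width: 0.027
t 71.65 tcp [ 0.6355 -0.1058  0.216 ] x [-0.001 -0.004 -1.   ] z [-0.002 -1.     0.004] F [0.5 0.5 0.6] w 2.3 q [ 0.07  0.42 -0.    1.62  0.01  1.1  -1.51]
shift [ 0.5  0.5 -0.9] turn [0.06 0.04 0.01] rows>= 1.0
```

View pics/w50.png

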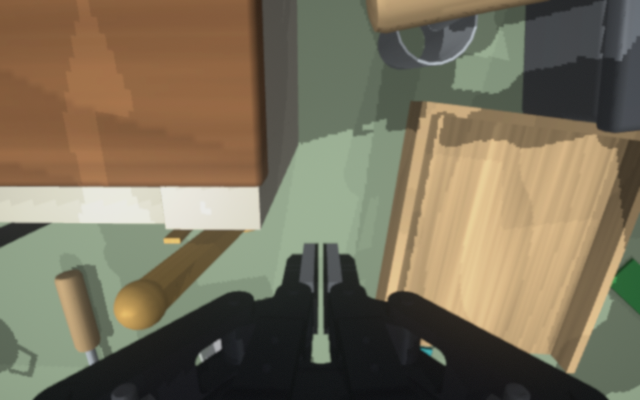

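```bash
python3 -m jog '0 0 -12 0 0 0 2; 0 0 -12 0 0 0 2; 0 0 -12 0 0 0 2; 0 0 -10 0 0 0 2; 0 0 0 0 0 0 2';python3 - <<'E'
from h import *
st();grab('wrist','w51')
E
```

```text
t: 72.2
eef_pos: [0.635, -0.0567, 0.2144]
tool_rot: [-0.5, -0.498, -0.5, 0.501]
contact_force: [-0.4, 0.5, -0.4]
gripper_width: 0.024
t 72.2 tcp [ 0.635  -0.0567  0.2144] x [-0.002 -0.003 -1.   ] z [ 0.001 -1.     0.003] F [-0.4  0.5 -0.4] w 2.1 q [ 0.    0.41 -0.02  1.64  0.01  1.09 -1.59]
```

View pics/w51.png

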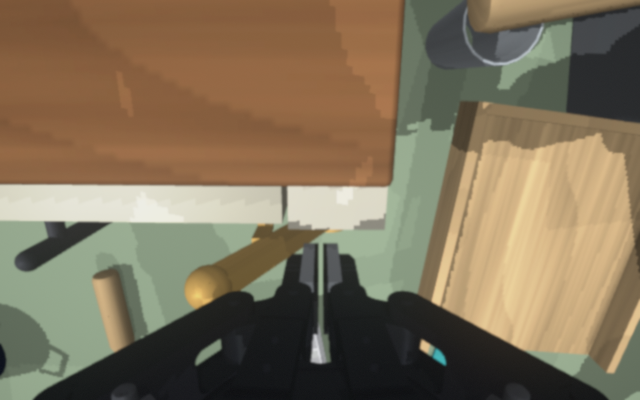

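```bash
python3 -m jog '0 0 -12 0 0 0 2; 0 0 -12 0 0 0 2; 0 0 -12 0 0 0 2; 0 0 -12 0 0 0 2; 0 0 0 0 0 0 2';python3 - <<'E'
from h import *
st();grab('wrist','w52')
p,d,c=load('w52')
E
```

```text
t: 72.75
eef_pos: [0.635, -0.0083, 0.214]
tool_rot: [-0.5, -0.498, -0.5, 0.501]
contact_force: [-0.2, 0.3, -0.6]
gripper_width: 0.026
t 72.75 tcp [ 0.635  -0.0083  0.214 ] x [-0.003 -0.002 -1.   ] z [ 0.002 -1.     0.002] F [-0.2  0.3 -0.6] w 2.2 q [-0.06  0.41 -0.04  1.64  0.02  1.09 -1.67]
```

View pics/w52.png

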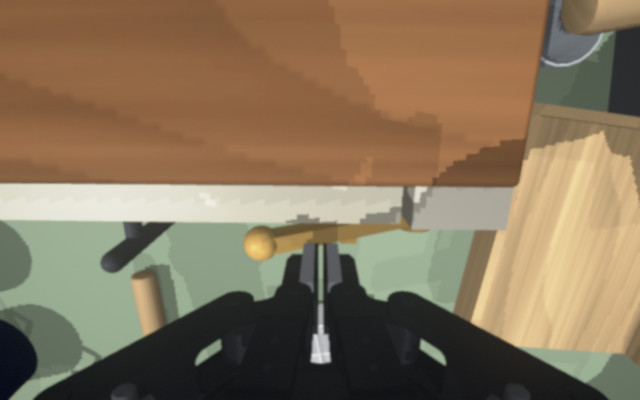

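```bash
python3 -m jog '0 3 -6 0 0 0 2; 0 1 -6 0 0 0 2; 6 0 0 0 0 0 2; 6 0 0 0 0 0 2; 0 0 0 0 0 0 2';python3 - <<'E'
from h import *
st();grab('wrist','w53')
E
```

```text
t: 73.3
eef_pos: [0.6381, -0.0003, 0.2005]
tool_rot: [-0.499, -0.498, -0.499, 0.503]
contact_force: [-0.2, -0.2, 0.4]
gripper_width: 0.016
t 73.3 tcp [ 0.6381 -0.0003  0.2005] x [-0.005 -0.004 -1.   ] z [-0.003 -1.     0.004] F [-0.2 -0.2  0.4] w 1.3 q [-0.07  0.43 -0.04  1.65  0.02  1.07 -1.69]
```

View pics/w53.png

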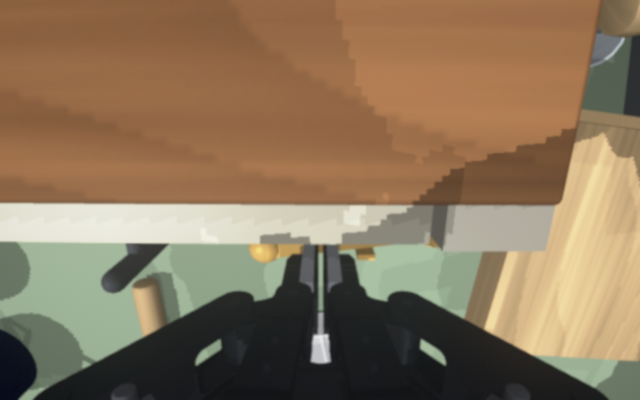

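```bash
python3 -m jog '5 0 0 0 0 0 2; 5 0 0 0 0 0 2; 4 0 0 0 0 0 2; 0 0 0 0 0 0 2';python3 -m jog '3 0 0 0 0 0 2; 0 0 0 0 0 0 2';python3 -m jog '2 0 0 0 0 0 2; 0 0 0 0 0 0 2'
```

```text
t: 73.75
eef_pos: [0.6384, -0.0001, 0.1871]
tool_rot: [-0.499, -0.499, -0.499, 0.503]
contact_force: [-0.5, 0.7, -0.6]
gripper_width: 0.026
t: 73.95
eef_pos: [0.6388, 0.0001, 0.1847]
tool_rot: [-0.5, -0.499, -0.499, 0.502]
contact_force: [-0.6, -1.1, -0.1]
gripper_width: 0.024
t: 74.15
eef_pos: [0.6388, 0.0, 0.1828]
tool_rot: [-0.5, -0.499, -0.499, 0.502]
contact_force: [0.6, 0.3, -0.2]
gripper_width: 0.02
```

```bash
python3 -m jog '2 0 0 0 0 0 2; 0 0 0 0 0 0 2';python3 -m jog '1.5 0 0 0 0 0 2; 0 0 0 0 0 0 2';python3 -m jog '1.5 0 0 0 0 0 2; 0 0 0 0 0 0 2';python3 - <<'E'
from h import *
st();grab('wrist','w54');grab('scene','s54');grab('top','t54');crop('t54',300,150,400,225,7,'t54c');crop('s54',250,130,350,260,4,'s54c')
E
```

```text
t: 74.35
eef_pos: [0.6392, 0.0001, 0.1817]
tool_rot: [-0.5, -0.499, -0.499, 0.502]
contact_force: [-1.4, -0.2, 4.5]
gripper_width: 0.023
t: 74.55
eef_pos: [0.6393, 0.0001, 0.1815]
tool_rot: [-0.5, -0.499, -0.499, 0.502]
contact_force: [-4.1, 0.7, 10.9]
gripper_width: 0.03
t: 74.75
eef_pos: [0.6394, 0.0001, 0.1812]
tool_rot: [-0.5, -0.5, -0.499, 0.502]
contact_force: [-8.7, 0.1, 19.6]
gripper_width: 0.023
t 74.75 tcp [0.6394 0.0001 0.1812] x [-0.001 -0.004 -1.   ] z [-0.003 -1.     0.004] F [-8.7  0.1 19.6] w 1.9 q [-0.07  0.44 -0.04  1.67  0.02  1.03 -1.69]
```

View pics/w54.png

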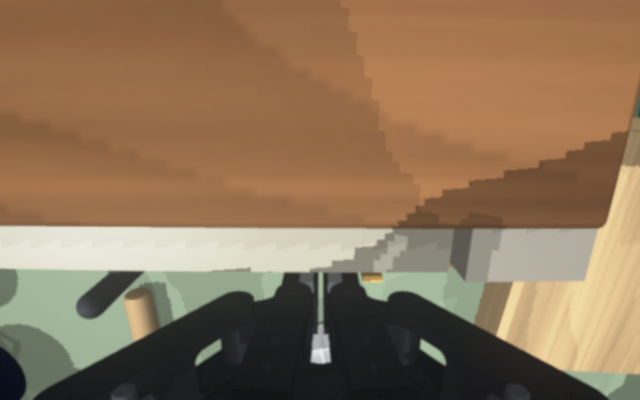

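View pics/s54c.png

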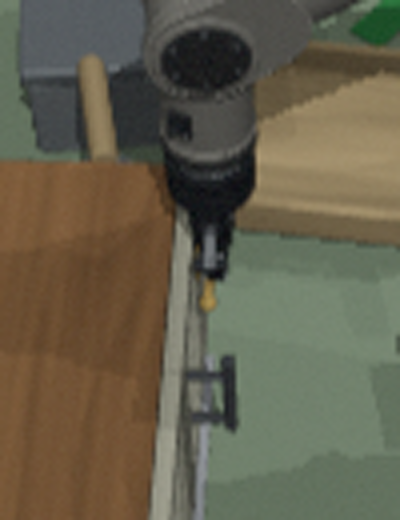

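```bash
python3 -m jog '-10 0 0 0 0 0 2; -30 0 0 0 0 0 2; -40 0 0 0 0 0 2; -40 -30 0 0 0 0 2; 0 -45 0 0 0 0 2';python3 -m jog '0 -45 0 0 0 0 2;0 -20 0 0 0 0 2; 0 0 0 0 0 0 2; 0 0 0 0 0 0 2';python3 - <<'E'
from h import *
st();grab('wrist','w55');grab('scene','s55');grab('top','t55');crop('w55',300,0,640,160,2.3,'w55c');crop('t55',180,90,500,310,2.4,'t55c')
E
```

```text
t: 75.4
eef_pos: [0.568, 0.0011, 0.3036]
tool_rot: [0.502, 0.502, 0.497, -0.499]
contact_force: [-0.2, 1.1, 0.3]
gripper_width: 0.025
t: 75.8
eef_pos: [0.4997, 0.0008, 0.2987]
tool_rot: [-0.5, -0.499, -0.499, 0.502]
contact_force: [0.6, -0.2, -1.2]
gripper_width: 0.024
t 75.8 tcp [0.4997 0.0008 0.2987] x [-0.001 -0.004 -1.   ] z [-0.002 -1.     0.004] F [ 0.6 -0.2 -1.2] w 2.0 q [-0.08  0.11 -0.05  1.84  0.01  1.19 -1.71]
```

View pics/w55.png

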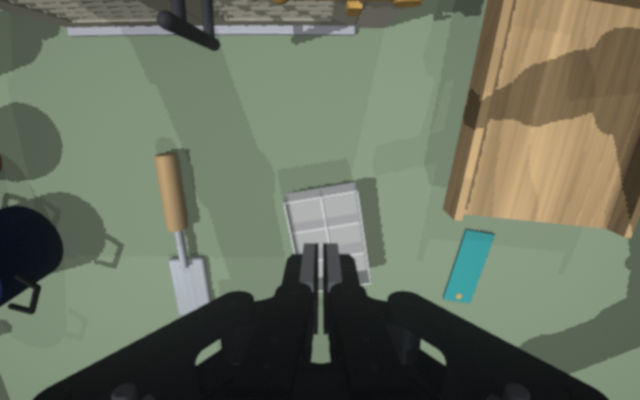

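View pics/t55c.png

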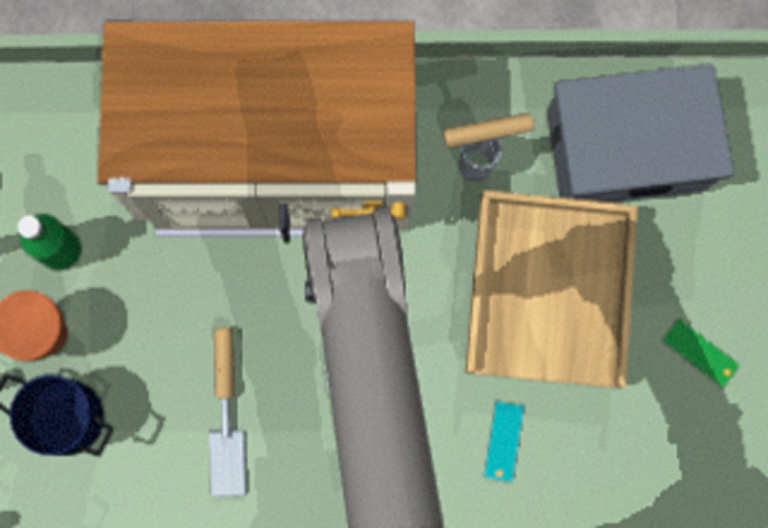

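View pics/s55.png

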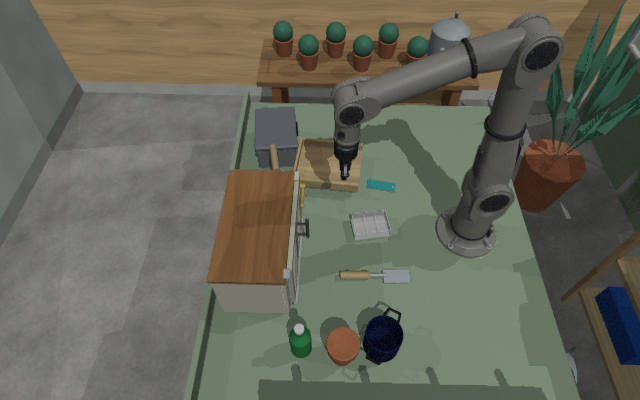

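```bash
python3 -m jog '-30 20 -30 0 0 0 2; -30 20 -30 0 0 0 2; -30 0 -40 0 0 0 2; 0 0 0 0 0 0 2;0 0 0 0 0 0 2';python3 - <<'E'
from h import *
st();grab('wrist','w56');crop('w56',250,0,640,200,2,'w56c');grab('scene','s56');crop('s56',270,150,330,250,6,'s56c')
p,d,c=load('w56')
print(proj(c,[C(-14,-200,200),C(-14,-110,200),C(-36,-35,225),C(0,0,252)]))
E
```

```text
t: 76.45
eef_pos: [0.5406, 0.1024, 0.3878]
tool_rot: [-0.5, -0.498, -0.5, 0.502]
contact_force: [-1.0, -0.6, -0.1]
gripper_width: 0.024
t 76.45 tcp [0.5406 0.1024 0.3878] x [-0.002 -0.004 -1.   ] z [-0.    -1.     0.004] F [-1.  -0.6 -0.1] w 2.0 q [-0.2   0.16 -0.12  1.59  0.02  1.4  -1.89]
[[484.7978  67.6276]
 [395.2376  65.6707]
 [319.1988  87.0871]
 [277.3045  40.2534]]
```

View pics/w56c.png

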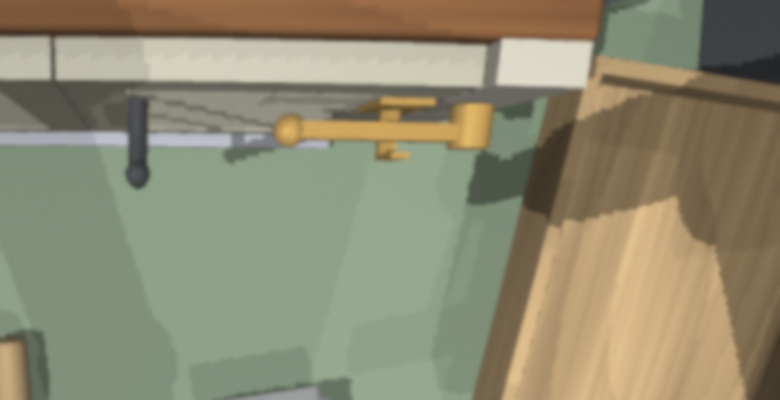

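View pics/s56c.png

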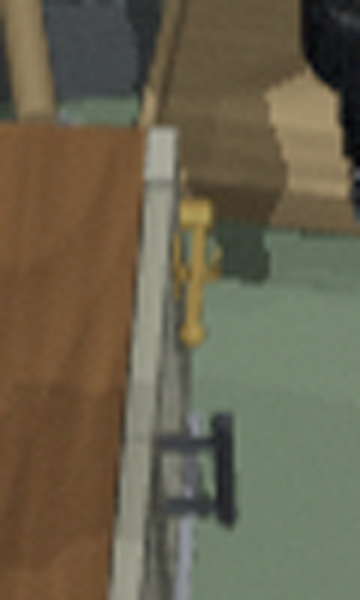

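```bash
python3 - <<'E'
from h import *
a=load('s1')[0].astype(int);b=load('s56')[0].astype(int)
for n,(u0,v0,u1,v1) in dict(trowel=(335,262,415,290),seedtray=(345,205,395,243),pots=(285,310,410,365),planter=(268,140,283,170),turq=(362,175,400,195)).items():
    print(n,np.abs(a-b)[v0:v1,u0:u1].mean().round(2))
bot.hand_in()
E
```

```text
trowel 3.91
seedtray 3.48
pots 2.59
planter 2.09
turq 2.13
the job is handed in; nothing more can be done
```

The job is done and handed in at about 76 s of robot time.

**Steps, in order:**
- I folded the door fully open by its handle.
- I pulled the tray out to its stop, confirmed by a firm push that did not move it.
- I slid all three slates over the board's open front edge and lifted each by its overhanging end. All three went flat into the tray.
- I pushed the tray home to its stop, shut the door flat against its stop, and swung the latch down.

**Last checks:**
- **Latch:** the bar lies in its catch. The ball appears about 1 pixel from where a level latch would put it, and contact came at the height of a level bar.
- **Door:** it looks flat in the last wrist and scene views.
- **Slates:** last seen side by side and flat in the tray, just before it was pushed home. I had no view of them once the door was shut.
- **Bystanders:** the trowel, seed tray, pots, planter and turquoise tag showed only small picture differences from the start (mean 2 to 4 grey levels). The green tag was only checked by eye.

**What failed or disagreed:**
- The real fingertips sit about 25 mm behind the reported TCP. I found this by touch and depth, and corrected for it from then on.
- Dragging a slate by pressing on its top only slid the fingers over it, so I pushed each slate from its far end instead. That first press reached about 48 N at the wrist, through the fingertips.
- The tray tab measured about 4 mm nearer the robot than calculated.
- One slate already in the tray was found shifted about 2 cm sideways later, probably the announced knock. It stayed flat inside the tray.

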